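Load the tacking jig and snap its hold-down leaf shut

TASK

Load the tacking jig for the next bracket: push the long flat bar back until it lies flat against the yellow rail along its whole length, and lay every white drilled tab on the bench into the jig, each flat between a pair of brass pins of its own (any pair will do) and slid up square until its end butts against the bar. Once everything is in place, swing the blue hinged hold-down leaf over the parts and press it down until its catch snaps and it is fully shut. Leave the other things on the bench where they are.

Things in the scene. Friction and masses are not known exactly. Their poses are not given: they have to be found in the camera images.
- jig: Tacking jig fixed to the bench: grey metal plate 235 x 385 mm, 15 mm thick. Origin on the bench under it; x points away from the robot across the jig, y along its rail, z up. Plate spans x -102 to +133 mm, y -192 to +192 mm, top at z = 15 mm. Four pairs of brass pins (10 mm diameter, 14 mm high, 48 mm clear between the pins of a pair) stand in a row at x = -3 mm.
- rail (a point): Middle of the yellow rail's locating face (towards the robot), at plate level, jig x = 70 mm. The rail runs 350 mm along the jig's y, stands 16 mm above the plate and is 15 mm thick.
- catch (a point): Tip of the spring plunger in the dark steel catch block at the jig's front edge (block 18 x 36 mm, 24 mm above the plate, centred at jig x = -83.5 mm, y = 0). It catches a nose under the leaf's front bar.
- nest0 (a point): On the plate's top face: where the centre of a tab's underside lies when the tab is home in the first pair of pins (jig x = -5 mm, y = -126 mm), its end then touching the home bar's front edge 40 mm further in x. Axes as the jig. The pair's pin centres stand 2 mm further in x and 29 mm either side in y.
- nest1 (a point): The same for the second pair of pins, jig y = -42 mm.
- nest2 (a point): The same for the third pair of pins, jig y = +42 mm.
- nest3 (a point): The same for the fourth pair of pins, jig y = +126 mm.
- leaf (a joint): Angle of the blue hinged leaf, rad: 0 shut (level over the parts), 1.6 to 1.75 standing open at the start, stop at 1.85. Stiff hinge: it stays where left; about 5 N at the front bar swings it. Between 0.075 and 0.03 rad the spring catch resists: about 8 to 12 N on the thumb pad presses it past, then it snaps to 0 and holds.
- leaf_hinge (a point): Middle of the leaf's hinge axis, 39 mm above the bench at jig x = 105 mm, along the jig's y. The leaf is an open frame 370 mm wide of 10 mm thick bar; front bar 20 mm wide, centred 165 mm from the axis. Two cross bars (53, 113 mm out) carry copper screws ending just above the shut-in parts; four 36 mm steel rods under the front bar come down 3 mm behind the free ends of home tabs.
- leaf_pad (a point): Centre of the top face of the black rubber thumb pad (24 x 70 x 4 mm) on the middle of the leaf's front bar, to be pressed; 165 mm from the hinge axis, 9 mm above the leaf's mid-plane, 48 mm above the bench when shut. Its z axis is the leaf's outer side: up when shut, away from the robot when open.
- bar: Rust-brown steel flat bar, 35 mm (x) x 340 mm (y) x 10 mm (z), 0.93 kg, lying loose and askew on the jig plate between pins and rail, 12 to 20 mm from home at its middle. Origin at the centre of its underside; home its far (+x) long edge touches the rail, its centre then at jig x = 52.5 mm and its front edge at jig x = 35 mm.
- bar_left (a point): Point on the bar's far (rail-side) face, mid-height, 165 mm to +y of its centre; at jig x = 70 mm when home.
- bar_right (a point): The same at the other end, 165 mm to -y of the centre.
- tab0: White steel tab with two 14 mm holes, 80 mm (x) x 40 mm (y) x 10 mm (z), about 0.23 kg, both ends alike, lying flat on the bench beside the jig; may be absent (two to four tabs are there). Origin at the centre of its underside; x along its length.
- tab1: White steel tab with two 14 mm holes, 80 mm (x) x 40 mm (y) x 10 mm (z), about 0.23 kg, both ends alike, lying flat on the bench beside the jig; may be absent (two to four tabs are there). Origin at the centre of its underside; x along its length.
- tab2: White steel tab with two 14 mm holes, 80 mm (x) x 40 mm (y) x 10 mm (z), about 0.23 kg, both ends alike, lying flat on the bench beside the jig; may be absent (two to four tabs are there). Origin at the centre of its underside; x along its length.
- tab3: White steel tab with two 14 mm holes, 80 mm (x) x 40 mm (y) x 10 mm (z), about 0.23 kg, both ends alike, lying flat on the bench beside the jig; may be absent (two to four tabs are there). Origin at the centre of its underside; x along its length.
- spray_can: Bystander: green spray can with red cap, 65 mm diameter, 197 mm tall, standing. Origin at the centre of its underside.
- hammer: Bystander: chipping hammer lying flat, 230 mm long along its x, head 85 mm across. Origin under the handle near the head (the head is 70 mm to +x).
- wire_brush: Bystander: wooden wire brush lying bristles down, 260 mm long along its x, 26 mm wide, 40 mm high. Origin under its middle.
Things that resemble listed ones, but are neither listed nor needed, are in the scene too. Leave any brown or green look-alike of the tab3 alone. Leave any black look-alike of the tab2 alone.

How it is judged:
By the outcome, as a careful person would: the job done as asked, in the order asked, and still so for the second after the job is handed in, with the robot touching nothing.
Of tab0, tab1, tab2, tab3 only 2 to 4 are there at a start; the rules pass over those that are not, and their reading is None.
At some moment in a run one of tab0, tab1, tab2, tab3 may be knocked a few centimetres aside while the robot is not near it.
Once in a run the grip may slacken for a moment while it holds something.
It also fails if it takes over 210 s, if anything falls off the work surface, if the arm or the gripper's body presses on something with over 40 N, if the wrist force passes 120 N, or if a joint passes its speed limit or range.

ROBOT

A 7-joint arm with a two-finger parallel gripper is mounted at the origin on the work surface. World frame = base frame: x ahead of the robot, y to its left, z up, the work surface at z = 0. Lengths are in m, angles in rad, forces in N, time in s.
With the tool pointing down it reaches from about 0.425 to 0.825 m from the base axis. Payload 3.6 kg.
Tool frame: the origin (TCP) lies at the very end of the fingers, on their centre line; the grasp point (between the pads) lies 19 mm behind it; z points along the fingers, y is the direction in which the jaws open and shut (so a half turn about z gives the same grasp; the last joint's range is limited). The gripper opens to 93 mm and grips with 3 to 60 N. Pads are 15 mm wide; open, the fingers measure 128 mm over their backs; the gripper's body (75 mm by 188 mm) begins 65 mm behind the grasp point.
Start: joints at [-1.365, 0.615, -0.013, 1.423, 0.008, 1.103, -0.04], TCP at [0.149, 0.633, 0.219] pointing down, gripper open.
Joint ranges: [-3.12, 3.12], [-0.3, 2.06], [-1.34, 1.32], [0.26, 2.42], [-1.36, 4.5], [0.01, 1.98], [-2.84, 2.84]. Speed limits (rad/s): [2.79, 2.79, 3.14, 3.14, 3.14, 3.14, 3.14].

INTERFACE

Orientations are given as a unit quaternion [x, y, z, w].
In Python, from plant import robot gives the robot as it stands.
- The arm moves only by the tool jog_arm, never from a script. Its argument "motion" is a list of rows, each an object with "delta_pos": the shift along the world's x, y, z in mm, a list of three; "twist": the turn about the world's z in rad; "jaw": the opening in per cent of the stroke, from 0 (shut) to 100 (fully open). A call has 1 to 12 rows; each row shifts and turns the commanded pose from where the row before left it; what a row does not reach is not made up. A row lasts 1/12 s, in which the tool goes at most 41.7 mm and 7.16 degrees, less where a joint would pass 70% of its speed; a pose out of reach is approached as far as the arm can. A call with a gripper value outside its range is refused whole. The fingers move at their own pace and stop on an object; "squeeze" is the grip in N (left out, the last holds). Time passes only in rows, so rows that do not move let the fingers close. It gives the time, the measured TCP pose, the force and the opening at its end, in the units of the state.
- robot.read_state(): the state, without advancing time (a new reading comes with each control period).
- robot.snapshot(name): name is "side" or "top"; returns a dict with "img" (420x560x3 uint8, red, green, blue), "range_z" (420x560 float32, m along the optical axis (not along the pixel's ray), 0 where there is no reading), "K" (3x3 intrinsics, pixels), "R" (3x3) and "t" (3): a world point X has camera coordinates R X + t. Camera axes: x right, y down, z forward; pixel columns grow to the right and rows downward; lengths in m; the calibration is good to about 2 mm. A picture is of the moment at which its call begins.
- robot.close_job(): hands the job in, once; it reports no verdict.
The state is a dict: "clock": time; "qpos": joint angles; "qvel": joint speeds; "joint_torque": joint torques, N m; "tool_pos": TCP position; "tcp_rot": TCP orientation; "wrist_force": force on the tool from outside, world axes, zero at the start; "moment": the same for the moment, N m; "finger_gap": opening from 0.0 (shut) to 1.0 (fully open).
Only numpy, scipy, OpenCV 4.12 (cv2) and the standard library are available. Lean on these libraries where they do the work, as an engineer would, in place of code of your own. Each camera call takes 0.05 s, during which the arm holds its last target.

## Working session

There is one attempt and no reset: what is moved stays moved. The work goes in short steps, Python scripts to look and compute and a tool call to move; the robot and the scene stay as the last step left them, time stands still between calls to the robot, and variables do not carry over. Pictures are saved under pics/ and viewed, and the job is handed in when it is done.

Besides the shell and the picture viewer there is one more tool, called after "Emit:" as a command line: name --argument value ..., lists and objects as JSON in quotes. jog_arm: Moves the arm, as the interface text tells. Its arguments: {"type":"object","properties":{"motion":{"type":"array","items":{"type":"object","properties":{"delta_pos":{"type":"array","items":{"type":"number"}},"twist":{"type":"number"},"jaw":{"type":"number"}}}},"squeeze":{"type":"number"}},"required":["motion"]}

```bash
ls; mkdir -p pics; cat > h.py <<'E'
import numpy as np, cv2
from plant import robot
def snap(name,fn):
    s=robot.snapshot(name); cv2.imwrite('pics/%s.png'%fn,s['img'][:,:,::-1]); np.savez('pics/%s.npz'%fn,**{k:np.asarray(v) for k,v in s.items()}); return s
def load(fn): return dict(np.load('pics/%s.npz'%fn))
def pt(s,u,v,z=None):
    K,R,t=s['K'],s['R'],s['t']
    r=np.linalg.inv(K)@np.array([u,v,1.0])
    if z is None:
        d=s['range_z'][int(round(v)),int(round(u))]; return R.T@(r*d-t)
    c=-R.T@t; w=R.T@r; return c+w*(z-c[2])/w[2]
def proj(s,X):
    c=s['K']@(s['R']@np.asarray(X)+s['t']); return c[:2]/c[2]
def cloud(s):
    K,R,t=s['K'],s['R'],s['t']; h,w=s['range_z'].shape
    u,v=np.meshgrid(np.arange(w),np.arange(h)); r=np.stack([u,v,np.ones_like(u)],-1)@np.linalg.inv(K).T
    return (r*s['range_z'][...,None]-t)@R
def crop(s,fn,u0,v0,u1,v1,k):
    cv2.imwrite('pics/%s.png'%fn,cv2.resize(s['img'][v0:v1,u0:u1,::-1],None,fx=k,fy=k,interpolation=cv2.INTER_CUBIC))
E
python3 - <<'E'
from h import *
for n in('top','side'):
    s=snap(n,n+'0'); print(n,s['K'].tolist(),(-s['R'].T@s['t']).round(3),s['R'].round(3).tolist())
print(robot.read_state())
E
```

```text
pics
top [[450.00988320757307, 0.0, 285.240641868266], [0.0, 450.00988320757307, 217.0384471690752], [0.0, 0.0, 1.0]] [ 0.387 -0.066  1.351] [[0.02, -1.0, 0.013], [-0.995, -0.021, -0.094], [0.094, -0.011, -0.995]]
side [[464.6655859131165, 0.0, 282.1811803870233], [0.0, 464.6655859131165, 210.8295350297295], [0.0, 0.0, 1.0]] [0.425 0.788 0.823] [[-0.995, -0.101, -0.002], [-0.066, 0.666, -0.743], [0.076, -0.739, -0.669]]
{'clock': 0.1, 'qpos': array([-1.36551632,  0.61583321, -0.01260554,  1.42468025,  0.0081137 ,
        1.10343278, -0.04037994]), 'qvel': array([-0.00026497, -0.00170731, -0.00030843, -0.00486764,  0.00010416,
       -0.0008782 ,  0.00178023]), 'joint_torque': array([ 1.93308870e-04, -4.60041261e+01,  2.09842566e-01, -1.66243923e+01,
       -6.11929293e-02,  1.69746845e-02,  1.01390422e-04]), 'tool_pos': array([0.14914963, 0.63194006, 0.21760947]), 'tcp_rot': array([ 1.15589799e-01,  9.93296367e-01, -1.14631588e-03, -1.09837963e-04]), 'wrist_force': array([-0.7799627 , -0.28172748, -0.52550192]), 'moment': array([-0.01416051, -0.0114489 ,  0.0114635 ]), 'finger_gap': 1.0003189595489315}
```

View pics/top0.png

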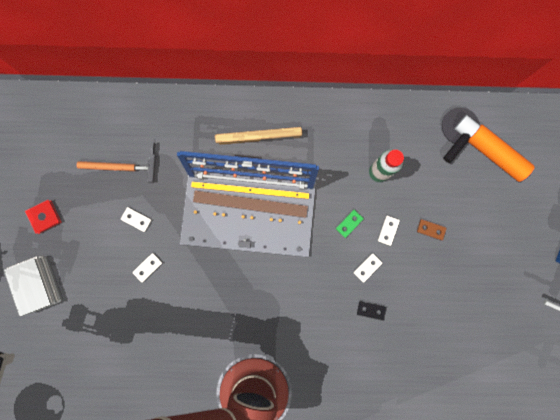

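View pics/side0.png

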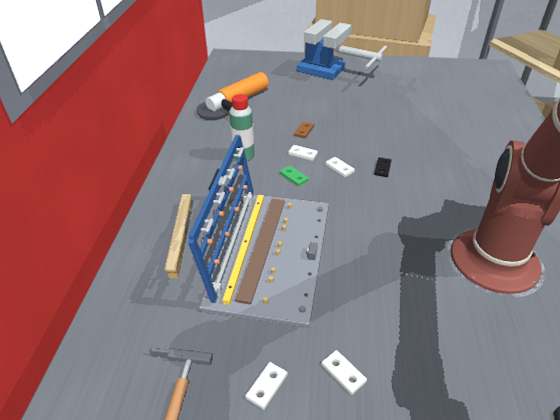

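```bash
cat >> h.py <<'E'
def ortho(s,z,x0,x1,y0,y1,k=2000):
    # image: col = (y1-y)*k, row=(x1-x)*k
    P=[(x0,y0),(x0,y1),(x1,y1),(x1,y0)]
    src=np.float32([proj(s,(x,y,z)) for x,y in P]); dst=np.float32([((y1-y)*k,(x1-x)*k) for x,y in P])
    H=cv2.getPerspectiveTransform(src,dst)
    return cv2.warpPerspective(s['img'],H,(int((y1-y0)*k),int((x1-x0)*k)),flags=cv2.INTER_CUBIC)
E
python3 - <<'E'
from h import *
s=load('top0')
for n,z in(('a',.015),):
    o=ortho(s,z,.38,.72,-.24,.16,2000); cv2.imwrite('pics/o_%s.png'%n,o[:,:,::-1])
for p in [(137,219),(147,267),(389,230),(368,267),(350,223),(432,230),(371,310)]: print(p,pt(s,*p,z=.01).round(4), pt(s,*p).round(4))
hsv=cv2.cvtColor(s['img'],cv2.COLOR_RGB2HSV)
m=((hsv[...,1]<40)&(hsv[...,2]>190)).astype(np.uint8)
n,l,st,c=cv2.connectedComponentsWithStats(m)
for i in range(1,n):
    if 100<st[i,4]<600: print(st[i],c[i], pt(s,*c[i],z=.01).round(4))
E
```

```text
(137, 219) [0.4985 0.3606 0.01  ] [0.499  0.3624 0.0041]
(147, 267) [0.357 0.324 0.01 ] [0.3571 0.3238 0.0107]
(389, 230) [ 0.4814 -0.3926  0.01  ] [ 0.4813 -0.3922  0.0113]
(368, 267) [ 0.3699 -0.3298  0.01  ] [ 0.3699 -0.3309  0.0046]
(350, 223) [ 0.4999 -0.2754  0.01  ] [ 0.5005 -0.2764  0.0038]
(432, 230) [ 0.484  -0.5219  0.01  ] [ 0.4841 -0.522   0.0096]
(371, 310) [ 0.2442 -0.339   0.01  ] [ 0.2442 -0.3389  0.0102]
[456 116  23  20 260] [467.45       126.01538462] [ 0.8062 -0.6347  0.01  ]
[203 175 104  13 269] [256.68401487 180.73234201] [0.6219 0.0073 0.01  ]
[121 207  30  25 376] [135.24468085 219.25531915] [0.4977 0.3658 0.01  ]
[378 216  22  30 373] [388.44504021 230.19034853] [ 0.4807 -0.3909  0.01  ]
[133 253  29  29 389] [146.6966581  267.33933162] [0.356  0.3248 0.01  ]
[354 254  28  29 380] [367.50526316 267.52894737] [ 0.3683 -0.3283  0.01  ]
```

View pics/o_a.png

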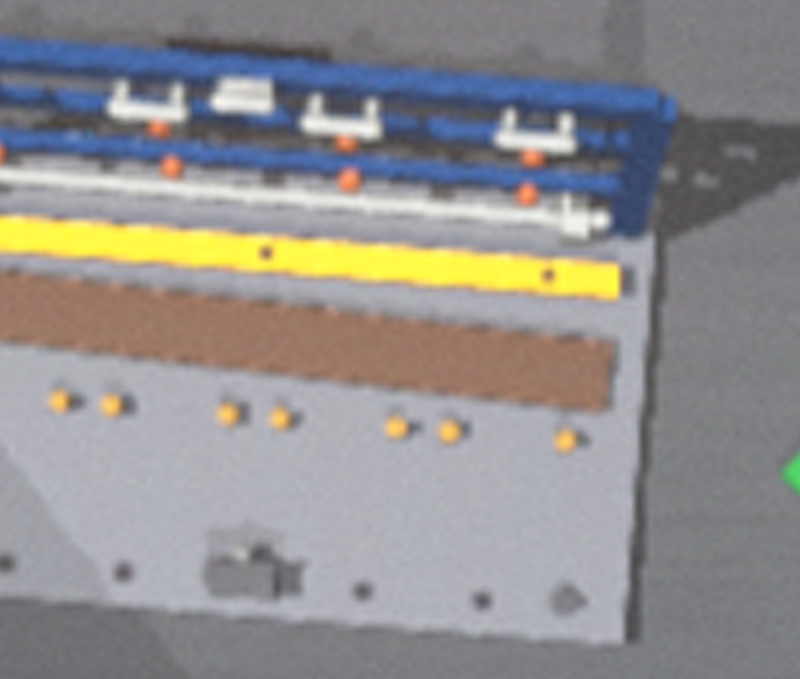

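```bash
cat > fit.py <<'E'
from h import *
def pins(s):
    hsv=cv2.cvtColor(s['img'],cv2.COLOR_RGB2HSV)
    m=((hsv[...,0]>10)&(hsv[...,0]<24)&(hsv[...,1]>120)&(hsv[...,2]>120)).astype(np.uint8)
    n,l,st,c=cv2.connectedComponentsWithStats(m)
    out=[]
    for i in range(1,n):
        if 4<=st[i,4]<200: out.append((st[i].tolist(),c[i].round(2).tolist(),pt(s,*c[i],z=.029).round(4).tolist()))
    return out
if __name__=='__main__':
    for n in('top0','side0'):
        print(n)
        for o in pins(load(n)): print(o)
E
python3 fit.py
```

```text
top0
([202, 183, 2, 4, 4], [202.75, 184.5], [0.6037, 0.1657, 0.029])
([249, 189, 3, 2, 4], [249.75, 189.25], [0.5925, 0.0261, 0.029])
([296, 192, 3, 4, 7], [296.71, 193.57], [0.5826, -0.1134, 0.029])
([284, 196, 4, 1, 4], [285.5, 196.0], [0.5746, -0.0803, 0.029])
([294, 197, 4, 1, 4], [295.5, 197.0], [0.5723, -0.11, 0.029])
([305, 198, 4, 1, 4], [306.5, 198.0], [0.57, -0.1427, 0.029])
([194, 211, 3, 2, 6], [195.0, 211.5], [0.5227, 0.1855, 0.029])
([214, 213, 2, 2, 4], [214.5, 213.5], [0.518, 0.1279, 0.029])
([223, 214, 2, 2, 4], [223.5, 214.5], [0.5156, 0.1014, 0.029])
([242, 216, 3, 2, 5], [242.8, 216.4], [0.5112, 0.0444, 0.029])
([251, 216, 2, 3, 5], [251.4, 217.2], [0.5094, 0.019, 0.029])
([270, 218, 3, 3, 7], [270.71, 219.0], [0.5053, -0.0381, 0.029])
([279, 219, 3, 3, 6], [279.83, 220.17], [0.5024, -0.065, 0.029])
([298, 221, 3, 3, 6], [299.17, 221.83], [0.4986, -0.1222, 0.029])
side0
([295, 122, 18, 15, 154], [303.56, 128.94], [0.4874, -0.4828, 0.029])
([239, 167, 3, 2, 4], [240.25, 167.75], [0.6531, -0.2603, 0.029])
([288, 204, 3, 4, 11], [288.91, 205.64], [0.5005, -0.1113, 0.029])
([284, 219, 3, 4, 10], [285.2, 220.7], [0.5046, -0.0537, 0.029])
([283, 226, 2, 4, 8], [283.5, 227.5], [0.5065, -0.029, 0.029])
([278, 242, 3, 5, 12], [279.08, 244.17], [0.5113, 0.0284, 0.029])
([276, 250, 3, 5, 13], [277.0, 252.0], [0.5134, 0.0539, 0.029])
([242, 261, 2, 4, 4], [242.25, 262.5], [0.5885, 0.094, 0.029])
([168, 266, 11, 11, 50], [173.5, 273.26], [0.7354, 0.1406, 0.029])
([240, 266, 2, 5, 5], [240.4, 268.0], [0.5899, 0.1107, 0.029])
([272, 270, 2, 4, 7], [272.43, 271.29], [0.5172, 0.1131, 0.029])
([269, 277, 3, 5, 12], [270.0, 279.33], [0.5198, 0.1366, 0.029])
([231, 289, 4, 8, 8], [232.5, 292.5], [0.5952, 0.1804, 0.029])
([264, 298, 3, 5, 15], [265.0, 300.0], [0.5236, 0.1931, 0.029])
([165, 378, 16, 42, 80], [171.72, 399.18], [0.6595, 0.4229, 0.029])
([175, 379, 13, 41, 97], [181.72, 397.16], [0.6429, 0.4175, 0.029])
```

```bash
cat >> fit.py <<'E'
    py=np.array([a+b for a in(126,42,-42,-126) for b in(29,-29)])/1000
    top=load('top0'); side=load('side0')
    A=[]
    pt_=[o[1] for o in pins(top) if o[1][1]>205]
    ps_=[o[1] for o in pins(side) if 262<o[1][0]<290 and o[1][1]>200 ]
    for s,c,z in((top,pt_,.029),(top,pt_,.026),(side,ps_,.029),(side,ps_,.024)):
        P=np.array([pt(s,*q,z=z)[:2] for q in c]); P=P[np.argsort(-P[:,1])]
        Q=np.stack([np.full(8,-.003),py],1)
        pc,qc=P.mean(0),Q.mean(0); U,S,V=np.linalg.svd((Q-qc).T@(P-pc)); R=(U@V).T
        t=pc-R@qc; r=P-(Q@R.T+t); print(z,'origin',t.round(4),'yaw',np.arctan2(R[1,0],R[0,0]).round(4),'res',np.abs(r).max().round(4))
E
python3 fit.py | tail -4
python3 - <<'E'
from h import *
for n in('top0','side0'):
    s=load(n); hsv=cv2.cvtColor(s['img'],cv2.COLOR_RGB2HSV)
    m=((hsv[...,1]>200)&(hsv[...,0]>22)&(hsv[...,0]<34)&(hsv[...,2]>150)).astype(np.uint8)
    n,l,st,c=cv2.connectedComponentsWithStats(m); i=1+st[1:,4].argmax(); print(st[i],c[i],pt(s,*c[i],z=.031))
    r=cv2.minAreaRect(np.argwhere(l==i)[:,::-1].astype(np.float32)); b=cv2.boxPoints(r); print(b.round(1).tolist(),[pt(s,*q,z=.031)[:2].round(4).tolist() for q in b])
E
```

```text
0.029 origin [0.5134 0.0314] yaw -0.0783 res 0.0011
0.026 origin [0.5137 0.0316] yaw -0.0783 res 0.001
0.029 origin [0.5151 0.0412] yaw -0.0765 res 0.0029
0.024 origin [0.5157 0.0365] yaw -0.0765 res 0.0019Traceback (most recent call last):
  File "<stdin>", line 5, in <module>
ValueError: attempt to get argmax of an empty sequence
```

```bash
cat > ov.py <<'E'
from h import *
def overlay(s,fn,ox,oy,yaw,win,k):
    u0,v0,u1,v1=win
    im=cv2.resize(s['img'][v0:v1,u0:u1,::-1],None,fx=k,fy=k,interpolation=cv2.INTER_CUBIC)
    c,sn=np.cos(yaw),np.sin(yaw)
    def W(p): return np.array([ox+c*p[0]-sn*p[1],oy+sn*p[0]+c*p[1],p[2]])
    def px(p):
        q=proj(s,W(np.array(p)/1000)); return tuple(int(round(v)) for v in ((q[0]-u0+.5)*k-.5,(q[1]-v0+.5)*k-.5))
    def poly(P,col): cv2.polylines(im,[np.array([px(p) for p in P])],True,col,1,cv2.LINE_AA)
    poly([(-102,-192,15),(133,-192,15),(133,192,15),(-102,192,15)],(0,255,0))
    poly([(70,-175,31),(85,-175,31),(85,175,31),(70,175,31)],(255,0,255))
    poly([(-92.5,-18,39),(-74.5,-18,39),(-74.5,18,39),(-92.5,18,39)],(255,255,0))
    for a in(126,42,-42,-126):
        for b in(29,-29):
            t=np.linspace(0,6.28,13)[:-1]
            poly([(-3+5*np.cos(q),a+b+5*np.sin(q),29) for q in t],(0,0,255))
    cv2.imwrite('pics/%s.png'%fn,im)
E
python3 - <<'E'
from ov import *
overlay(load('top0'),'ovt',.5135,.0315,-.078,(170,140,330,260),5)
overlay(load('side0'),'ovs',.5135,.0315,-.078,(190,180,350,320),4)
E
```

```text
(no output)
```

View pics/ovt.png

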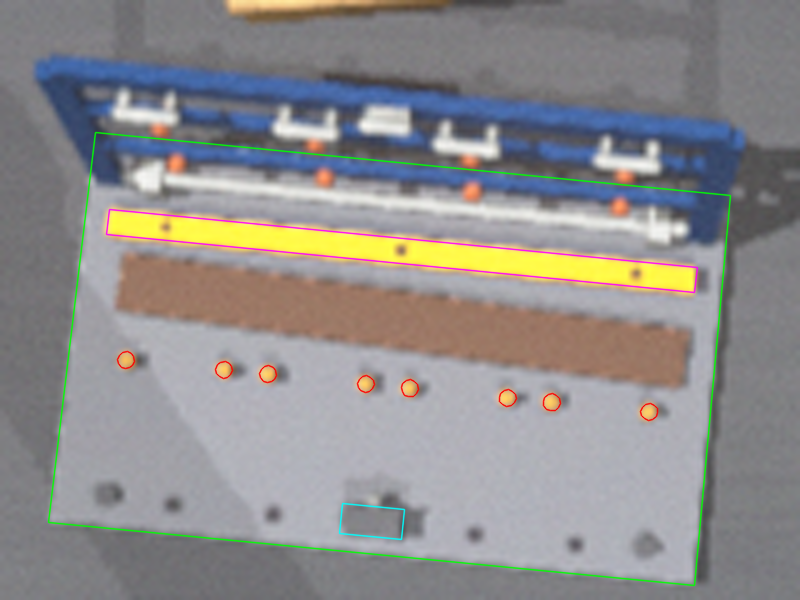

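View pics/ovs.png

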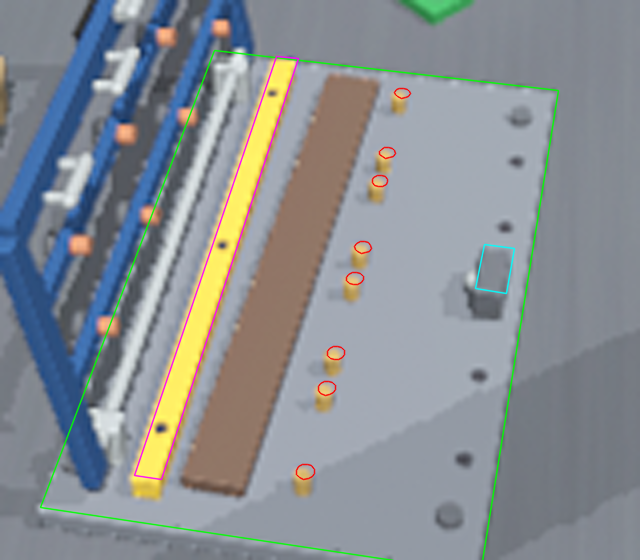

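```bash
cat >> h.py <<'E'
O=np.array([.514,.0325]); YAW=-.078
def toj(p,o=O,y=YAW):
    c,s=np.cos(y),np.sin(y); d=np.asarray(p)[:2]-o; return np.array([c*d[0]+s*d[1],-s*d[0]+c*d[1]])*1000
def tow(p,o=O,y=YAW):
    c,s=np.cos(y),np.sin(y); p=np.asarray(p)/1000; return o+np.array([c*p[0]-s*p[1],s*p[0]+c*p[1]])
def rect(s,m,z):
    cs,_=cv2.findContours(m.astype(np.uint8),cv2.RETR_EXTERNAL,cv2.CHAIN_APPROX_NONE)
    out=[]
    for c in cs:
        if cv2.contourArea(c)<100: continue
        # metric: warp contour region to plane, upsampled
        M=np.zeros(m.shape,np.uint8); cv2.drawContours(M,[c],-1,1,-1)
        q=np.argwhere(M)[:,::-1]
        P=np.array([pt(s,*a,z=z)[:2] for a in q])
        ctr=P.mean(0); ev,E=np.linalg.eigh(np.cov(P.T)); a=E[:,1]
        L=np.sqrt(12*ev)*1000
        out.append((ctr.round(4),np.arctan2(a[1],a[0]).round(3),L.round(1)))
    return out
def white(s):
    hsv=cv2.cvtColor(s['img'],cv2.COLOR_RGB2HSV); return (hsv[...,1]<45)&(hsv[...,2]>165)
def brown(s):
    hsv=cv2.cvtColor(s['img'],cv2.COLOR_RGB2HSV); return ((hsv[...,0]<14)|(hsv[...,0]>174))&(hsv[...,1]>60)&(hsv[...,1]<150)&(hsv[...,2]>70)
E
python3 - <<'E'
from h import *
for n,o in(('top0',np.array([.5135,.0315])),('side0',np.array([.5145,.034]))):
    s=load(n); print(n)
    for r in rect(s,white(s),.010): print('w',*r)
    for r in rect(s,brown(s),.025): print('b',*r,toj(r[0],o))
print([tow((x,y)).round(4) for x,y in ((-60,126),(27,126),(-60,-126),(27,-126))])
E
```

```text
top0
w [0.2937 0.6735] -2.761 [ 94.2 148.6]
w [ 0.3682 -0.3283] 2.367 [43.6 83.4]
w [0.3556 0.3254] 2.389 [44.2 83.9]
w [ 0.4809 -0.3904] 2.806 [43.9 83.6]
w [0.498  0.3661] 1.105 [43.8 84.4]
w [0.4985 0.0308] 1.497 [213.8 381.4]
w [ 0.8062 -0.6344] 1.593 [46.8 57.2]
b [0.0105 0.0028] 1.854 [155.5 185.3] [-499.23431887  -67.80696768]
b [0.5502 0.0244] 1.453 [ 33.  338.1] [37.14165381 -4.21871454]
b [0.6529 0.4532] 1.537 [ 24.6 168.6] [106.1169031  431.28001678]
side0
w [0.4989 0.37  ] 1.112 [44.1 84.4]
w [0.3562 0.3286] 2.362 [44.6 83.5]
w [-0.0195  0.0048] 2.993 [ 52.6 121.5]
w [0.5232 0.0277] 1.309 [202.1 361.4]
w [ 0.3697 -0.3213] 2.323 [49.8 90.4]
w [ 0.4827 -0.3827] 2.749 [54.9 85.9]
w [ 0.674  -0.4396] 1.706 [ 64.2 142.1]
w [ 0.7107 -0.6017] -2.801 [52.8 71.3]
w [ 0.816  -0.6695] 1.601 [ 54.2 105.9]
w [-0.3789 -0.8981] 1.393 [102.7 185.8]
w [ 0.2776 -1.1336] 2.631 [136.7 199.4]
w [ 0.391  -1.3703] 1.168 [ 70.3 195.3]
w [-0.2774 -1.6079] 1.306 [ 24.5 435.6]
w [-0.1267 -1.4802] 1.353 [158.1 770.6]
w [ 0.726  -1.3941] 1.22 [461.7 625.8]
w [ 1.569  -1.6025] 1.831 [ 82.3 207.3]
w [ 1.7408 -1.2341] 1.985 [383.7 921. ]
b [0.0244 0.0513] 2.683 [127.  191.5] [-489.95790365  -20.94164872]
b [0.5537 0.0508] 1.456 [ 33.6 337.9] [37.77174239 19.80342084]
b [-0.0892 -0.1541] 1.144 [136.6 417.7] [-587.20754817 -234.56895653]
b [ 0.4868 -0.4894] 1.308 [42.7 85.4] [  13.16803653 -523.96703409]
b [-0.2379 -0.4455] 1.212 [ 85.6 312.8] [-712.74927247 -536.66980966]
[array([0.464 , 0.1628]), array([0.5507, 0.156 ]), array([ 0.4444, -0.0884]), array([ 0.5311, -0.0952])]
```

Emit:
jog_arm --motion '[{"delta_pos": [20,-29,0],"twist": 0.08,"jaw": 0},{"delta_pos": [20,-29,0],"twist": 0.074,"jaw": 0},{"delta_pos": [20,-29,0],"jaw": 0},{"delta_pos": [20,-29,0],"jaw": 0},{"delta_pos": [20,-29,0],"jaw": 0},{"delta_pos": [20,-29,0],"jaw": 0},{"delta_pos": [20,-29,0],"jaw": 0},{"delta_pos": [20,-29,0],"jaw": 0}]' --squeeze 30

```text
schema error: expected keys delta_pos, twist, jaw
```

All three keys are needed in every row.

Emit:
jog_arm --motion '[{"delta_pos": [20,-29,0],"twist": 0.08,"jaw": 0},{"delta_pos": [20,-29,0],"twist": 0.074,"jaw": 0},{"delta_pos": [20,-29,0],"twist": 0,"jaw": 0},{"delta_pos": [20,-29,0],"twist": 0,"jaw": 0},{"delta_pos": [20,-29,0],"twist": 0,"jaw": 0},{"delta_pos": [20,-29,0],"twist": 0,"jaw": 0},{"delta_pos": [20,-29,0],"twist": 0,"jaw": 0},{"delta_pos": [20,-29,0],"twist": 0,"jaw": 0}]' --squeeze 30

```text
clock: 0.77
tool_pos: [0.3098, 0.3988, 0.2184]
tcp_rot: [0.039, 0.999, -0.0, -0.0]
wrist_force: [1.4, -0.1, 0.1]
finger_gap: 0.477
```

Emit:
jog_arm --motion '[{"delta_pos": [19,-29,-10],"twist": 0,"jaw": 0},{"delta_pos": [19,-29,-10],"twist": 0,"jaw": 0},{"delta_pos": [19,-29,-10],"twist": 0,"jaw": 0},{"delta_pos": [19,-30,-10],"twist": 0,"jaw": 0},{"delta_pos": [19,-30,-10],"twist": 0,"jaw": 0},{"delta_pos": [19,-30,-20],"twist": 0,"jaw": 0},{"delta_pos": [20,-30,-20],"twist": 0,"jaw": 0},{"delta_pos": [20,-29,-20],"twist": 0,"jaw": 0},{"delta_pos": [0,0,0],"twist": 0,"jaw": 0},{"delta_pos": [0,0,0],"twist": 0,"jaw": 0}]'

```text
clock: 1.6
tool_pos: [0.4635, 0.1616, 0.1072]
tcp_rot: [0.042, 0.999, -0.001, -0.001]
wrist_force: [0.2, 0.5, 0.3]
finger_gap: 0.007
```

```bash
python3 - <<'E'
from h import *
s=snap('top','top1'); print(robot.read_state()['tool_pos'])
s2=snap('side','side1'); st=robot.read_state(); print(st['tool_pos'],proj(s,st['tool_pos']),proj(s2,st['tool_pos']))
crop(s2,'s1c',180,180,380,330,4)
E
```

```text
[0.46303002 0.16403661 0.10805338]
[0.46286309 0.16550077 0.10862066] [196.04022031 230.15735692] [295.45130991 267.2148517 ]
```

View pics/s1c.png

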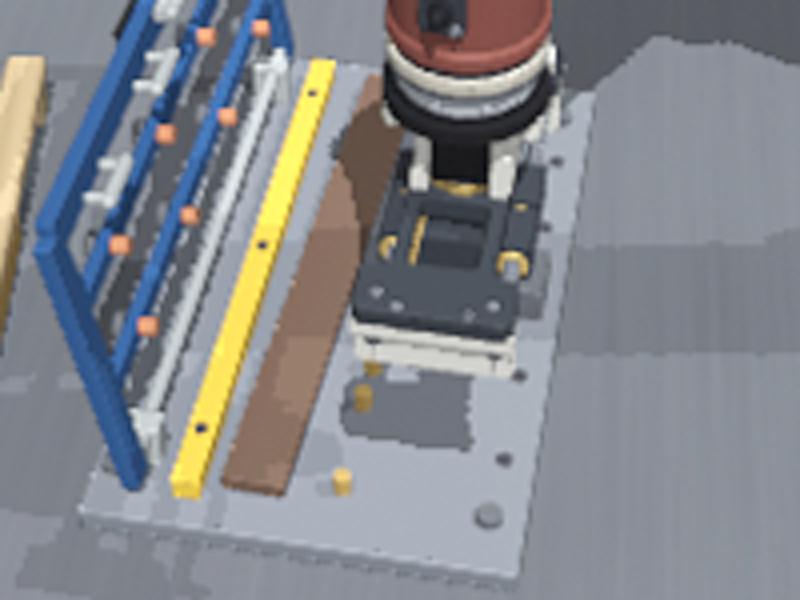

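Emit:
jog_arm --motion '[{"delta_pos": [0,-1,-30],"twist": 0,"jaw": 0},{"delta_pos": [0,0,-30],"twist": 0,"jaw": 0},{"delta_pos": [0,0,-28],"twist": 0,"jaw": 0},{"delta_pos": [0,0,0],"twist": 0,"jaw": 0},{"delta_pos": [0,0,0],"twist": 0,"jaw": 0},{"delta_pos": [0,0,0],"twist": 0,"jaw": 0}]'

```text
clock: 2.2
tool_pos: [0.4638, 0.1651, 0.0221]
tcp_rot: [0.038, 0.999, 0.001, 0.001]
wrist_force: [-0.5, -0.6, -0.4]
finger_gap: 0.003
```

```bash
cat >> h.py <<'E'
def st():
    s=robot.read_state(); p=s['tool_pos']; q=s['tcp_rot']; a=(2*np.arctan2(q[1],q[0])-np.pi/2)
    print('t',round(s['clock'],2),'tcp',p.round(4),'jig',toj(p).round(1),'yaw',a.round(3),'F',s['wrist_force'].round(1),'gap',round(float(s['finger_gap'])*93,1),'M',s['moment'].round(2),'j7',s['qpos'][6].round(2)); return s
E
python3 -c "
from h import *
st();s=snap('side','s2');crop(s,'s2c',180,180,380,330,4)"
```

```text
t 2.2 tcp [0.4638 0.1651 0.0221] jig [-60.3 128.3] yaw 1.495 F [-0.5 -0.6 -0.4] gap 0.3 M [0.07 0.01 0.01] j7 1.09
```

View pics/s2c.png

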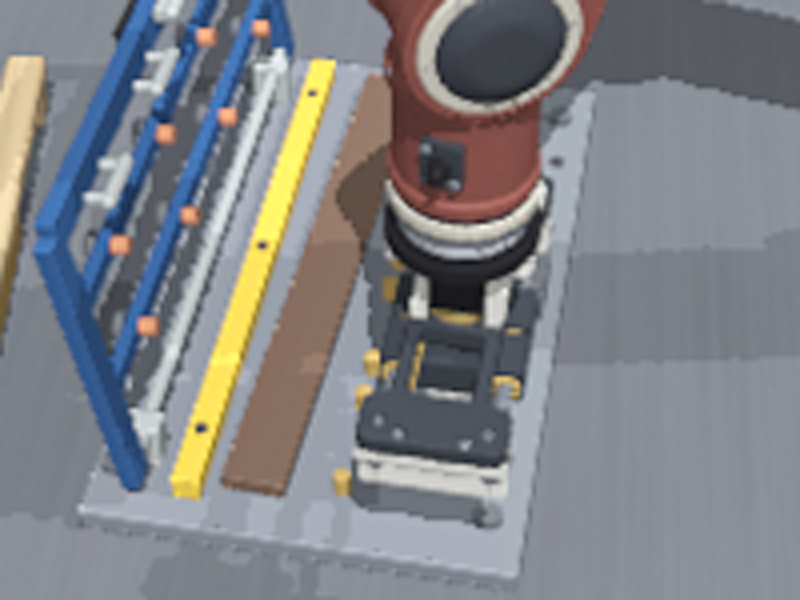

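Emit:
jog_arm --motion '[{"delta_pos": [10,-3,-3],"twist": 0,"jaw": 0},{"delta_pos": [20,-2,0],"twist": 0,"jaw": 0},{"delta_pos": [20,-1,0],"twist": 0,"jaw": 0},{"delta_pos": [10,-1,0],"twist": 0,"jaw": 0},{"delta_pos": [10,-1,0],"twist": 0,"jaw": 0},{"delta_pos": [0,0,0],"twist": 0,"jaw": 0},{"delta_pos": [0,0,0],"twist": 0,"jaw": 0}]'

```text
clock: 2.83
tool_pos: [0.5345, 0.1553, 0.0186]
tcp_rot: [0.039, 0.999, 0.0, 0.001]
wrist_force: [-0.0, -0.3, -0.0]
finger_gap: 0.001
```

```bash
python3 -c "
from h import *
st()"
```

```text
t 2.83 tcp [0.5345 0.1553 0.0186] jig [ 10.9 124. ] yaw 1.492 F [-0.  -0.3 -0. ] gap 0.1 M [-0.    0.06 -0.02] j7 1.15
```

Emit:
jog_arm --motion '[{"delta_pos": [3,0.5,0],"twist": 0,"jaw": 0},{"delta_pos": [3,0,0],"twist": 0,"jaw": 0},{"delta_pos": [3,0,0],"twist": 0,"jaw": 0},{"delta_pos": [3,0,0],"twist": 0,"jaw": 0},{"delta_pos": [0,0,0],"twist": 0,"jaw": 0}]'

```text
clock: 3.25
tool_pos: [0.5413, 0.1564, 0.0173]
tcp_rot: [0.038, 0.999, -0.001, -0.004]
wrist_force: [-5.4, 0.3, 4.7]
finger_gap: 0.003
```

Emit:
jog_arm --motion '[{"delta_pos": [2,0,0],"twist": 0,"jaw": 0},{"delta_pos": [0,0,0],"twist": 0,"jaw": 0}]'

```text
clock: 3.42
tool_pos: [0.5428, 0.1564, 0.0173]
tcp_rot: [0.038, 0.999, -0.001, -0.005]
wrist_force: [-5.3, 0.3, 4.2]
finger_gap: 0.004
```

Emit:
jog_arm --motion '[{"delta_pos": [2,0,0],"twist": 0,"jaw": 0},{"delta_pos": [0,0,0],"twist": 0,"jaw": 0}]'

```text
clock: 3.58
tool_pos: [0.5447, 0.1564, 0.0172]
tcp_rot: [0.038, 0.999, -0.001, -0.005]
wrist_force: [-6.3, 0.2, 4.2]
finger_gap: 0.005
```

```bash
python3 -c "
from h import *
st();s=snap('top','t3');crop(s,'t3c',170,140,330,260,5)"
```

```text
t 3.58 tcp [0.5447 0.1564 0.0172] jig [ 20.9 125.9] yaw 1.494 F [-6.3  0.2  4.2] gap 0.4 M [ 0.06  1.38 -0.05] j7 1.15
```

View pics/t3c.png

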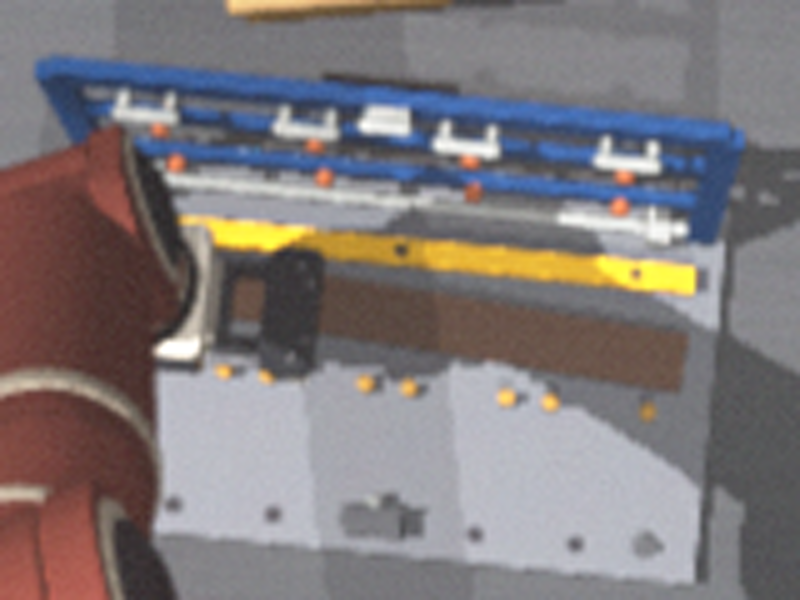

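Emit:
jog_arm --motion '[{"delta_pos": [2,0,2],"twist": 0,"jaw": 0},{"delta_pos": [2,0,0],"twist": 0,"jaw": 0},{"delta_pos": [0,0,0],"twist": 0,"jaw": 0}]'

```text
clock: 3.88
tool_pos: [0.5465, 0.1563, 0.0181]
tcp_rot: [0.038, 0.999, -0.001, -0.007]
wrist_force: [-7.7, -0.0, 0.8]
finger_gap: 0.008
```

Emit:
jog_arm --motion '[{"delta_pos": [2,0,0],"twist": 0,"jaw": 0},{"delta_pos": [0,0,0],"twist": 0,"jaw": 0}]'

```text
clock: 4.05
tool_pos: [0.5466, 0.1563, 0.0181]
tcp_rot: [0.038, 0.999, -0.002, -0.009]
wrist_force: [-9.6, 0.0, 4.2]
finger_gap: 0.005
```

Emit:
jog_arm --motion '[{"delta_pos": [2,0,0],"twist": 0,"jaw": 0},{"delta_pos": [0,0,0],"twist": 0,"jaw": 0}]'

```text
clock: 4.22
tool_pos: [0.5466, 0.1563, 0.0181]
tcp_rot: [0.038, 0.999, -0.002, -0.011]
wrist_force: [-13.8, 0.2, 6.7]
finger_gap: 0.002
```

Emit:
jog_arm --motion '[{"delta_pos": [2,0,0],"twist": 0,"jaw": 0},{"delta_pos": [0,0,0],"twist": 0,"jaw": 0}]'

```text
clock: 4.38
tool_pos: [0.5467, 0.1563, 0.018]
tcp_rot: [0.038, 0.999, -0.002, -0.013]
wrist_force: [-15.8, -0.1, 10.2]
finger_gap: 0.006
```

```bash
python3 -c "
from h import *
st()"
```

```text
t 4.38 tcp [0.5467 0.1563 0.018 ] jig [ 23. 126.] yaw 1.495 F [-15.8  -0.1  10.2] gap 0.5 M [ 0.04  3.72 -0.13] j7 1.16
```

Emit:
jog_arm --motion '[{"delta_pos": [-20,1,0],"twist": 0,"jaw": 0},{"delta_pos": [-20,1,10],"twist": 0,"jaw": 0},{"delta_pos": [-20,1,25],"twist": 0,"jaw": 0},{"delta_pos": [-10,-20,10],"twist": 0,"jaw": 0},{"delta_pos": [-3,-35,0],"twist": 0,"jaw": 0},{"delta_pos": [-3,-35,0],"twist": 0,"jaw": 0},{"delta_pos": [-3,-35,0],"twist": 0,"jaw": 0},{"delta_pos": [-3,-35,0],"twist": 0,"jaw": 0},{"delta_pos": [-3,-35,0],"twist": 0,"jaw": 0},{"delta_pos": [-3,-35,0],"twist": 0,"jaw": 0},{"delta_pos": [0,-15,0],"twist": 0,"jaw": 0},{"delta_pos": [0,0,0],"twist": 0,"jaw": 0}]'

```text
clock: 5.38
tool_pos: [0.4716, -0.0916, 0.0649]
tcp_rot: [0.043, 0.999, -0.002, 0.001]
wrist_force: [-0.6, -0.3, 0.1]
finger_gap: 0.01
```

```bash
python3 -c "
from h import *
s=snap('top','t4');crop(s,'t4c',170,140,330,260,5); st()
print(rect(s,brown(s),.025))"
```

```text
t 5.43 tcp [ 0.4718 -0.0883  0.0649] jig [ -32.6 -123.7] yaw 1.488 F [-0.2 -0.1 -0.3] gap 0.6 M [ 0.03 -0.03  0.  ] j7 1.54
[(array([ 0.1415, -0.0542]), np.float64(2.802), array([183.7, 436.4])), (array([ 0.4937, -0.0509]), np.float64(1.085), array([145.8, 347.2])), (array([0.654, 0.458]), np.float64(1.539), array([ 23.3, 174.8]))]
```

View pics/t4c.png

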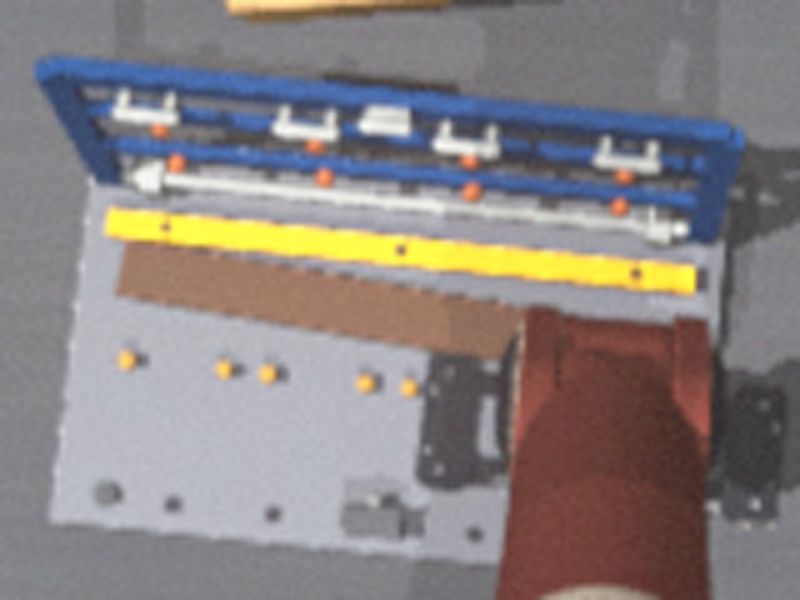

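Emit:
jog_arm --motion '[{"delta_pos": [0,-2,-20],"twist": 0.005,"jaw": 0},{"delta_pos": [0,0,-20],"twist": 0,"jaw": 0},{"delta_pos": [0,0,-6],"twist": 0,"jaw": 0},{"delta_pos": [0,0,0],"twist": 0,"jaw": 0},{"delta_pos": [0,0,0],"twist": 0,"jaw": 0},{"delta_pos": [0,0,0],"twist": 0,"jaw": 0}]'

```text
clock: 5.93
tool_pos: [0.4721, -0.0871, 0.0194]
tcp_rot: [0.036, 0.999, 0.0, 0.001]
wrist_force: [-0.3, -0.2, -0.1]
finger_gap: 0.002
```

```bash
python3 -c "
from h import *
st()"
```

```text
t 5.93 tcp [ 0.4721 -0.0871  0.0194] jig [ -32.5 -122.5] yaw 1.499 F [-0.3 -0.2 -0.1] gap 0.2 M [ 0.02 -0.01  0.01] j7 1.53
```

Emit:
jog_arm --motion '[{"delta_pos": [0,-3.5,0],"twist": -0.005,"jaw": 0},{"delta_pos": [10,-0.5,0],"twist": 0,"jaw": 0},{"delta_pos": [10,-1,0],"twist": 0,"jaw": 0},{"delta_pos": [10,-1,0],"twist": 0,"jaw": 0},{"delta_pos": [3,0,0],"twist": 0,"jaw": 0},{"delta_pos": [3,0,0],"twist": 0,"jaw": 0},{"delta_pos": [3,-0.5,0],"twist": 0,"jaw": 0},{"delta_pos": [3,0,0],"twist": 0,"jaw": 0},{"delta_pos": [0,0,0],"twist": 0,"jaw": 0}]'

```text
clock: 6.68
tool_pos: [0.5092, -0.0944, 0.0184]
tcp_rot: [0.039, 0.999, -0.0, -0.004]
wrist_force: [-4.6, -1.1, 4.3]
finger_gap: 0.005
```

Emit:
jog_arm --motion '[{"delta_pos": [3,0,1],"twist": 0,"jaw": 0},{"delta_pos": [3,0,0],"twist": 0,"jaw": 0},{"delta_pos": [3,0,0],"twist": 0,"jaw": 0},{"delta_pos": [0,0,0],"twist": 0,"jaw": 0}]'

```text
clock: 7.02
tool_pos: [0.5227, -0.0947, 0.0194]
tcp_rot: [0.039, 0.999, -0.0, 0.0]
wrist_force: [-2.6, -0.5, -1.0]
finger_gap: 0.008
```

```bash
python3 -c "
from h import *
st()"
```

```text
t 7.02 tcp [ 0.5227 -0.0947  0.0194] jig [  18.5 -126.2] yaw 1.493 F [-2.6 -0.5 -1. ] gap 0.8 M [-0.1   0.4  -0.05] j7 1.54
```

Emit:
jog_arm --motion '[{"delta_pos": [2,0,0],"twist": 0,"jaw": 0},{"delta_pos": [2,0,0],"twist": 0,"jaw": 0},{"delta_pos": [2,0,0],"twist": 0,"jaw": 0},{"delta_pos": [0,0,0],"twist": 0,"jaw": 0}]'

```text
clock: 7.35
tool_pos: [0.5291, -0.0946, 0.0196]
tcp_rot: [0.039, 0.999, -0.0, 0.001]
wrist_force: [-2.2, -0.1, -1.1]
finger_gap: 0.007
```

Emit:
jog_arm --motion '[{"delta_pos": [2,0,0],"twist": 0,"jaw": 0},{"delta_pos": [0,0,0],"twist": 0,"jaw": 0}]'

```text
clock: 7.52
tool_pos: [0.5292, -0.0946, 0.0196]
tcp_rot: [0.039, 0.999, -0.0, -0.001]
wrist_force: [-5.0, -1.3, 1.6]
finger_gap: 0.005
```

Emit:
jog_arm --motion '[{"delta_pos": [2,0,0],"twist": 0,"jaw": 0},{"delta_pos": [0,0,0],"twist": 0,"jaw": 0}]'

```text
clock: 7.68
tool_pos: [0.5292, -0.0946, 0.0195]
tcp_rot: [0.039, 0.999, -0.0, -0.003]
wrist_force: [-8.9, -1.2, 4.8]
finger_gap: 0.005
```

Emit:
jog_arm --motion '[{"delta_pos": [2,0,0],"twist": 0,"jaw": 0},{"delta_pos": [0,0,0],"twist": 0,"jaw": 0}]'

```text
clock: 7.85
tool_pos: [0.5293, -0.0946, 0.0195]
tcp_rot: [0.039, 0.999, -0.0, -0.005]
wrist_force: [-10.3, -1.8, 7.9]
finger_gap: 0.005
```

```bash
python3 -c "
from h import *
st()"
```

```text
t 7.85 tcp [ 0.5293 -0.0946  0.0195] jig [  25.1 -125.5] yaw 1.493 F [-10.3  -1.8   7.9] gap 0.5 M [-0.14  2.31  0.08] j7 1.54
```

Emit:
jog_arm --motion '[{"delta_pos": [-20,1,0],"twist": 0,"jaw": 0},{"delta_pos": [-20,1,5],"twist": 0,"jaw": 0},{"delta_pos": [-15,10,40],"twist": 0,"jaw": 0},{"delta_pos": [0,35,5],"twist": 0,"jaw": 0},{"delta_pos": [3,35,0],"twist": 0,"jaw": 0},{"delta_pos": [3,35,0],"twist": 0,"jaw": 0},{"delta_pos": [3,35,0],"twist": 0,"jaw": 0},{"delta_pos": [3,35,0],"twist": 0,"jaw": 0},{"delta_pos": [3,35,0],"twist": 0,"jaw": 0},{"delta_pos": [3,27,0],"twist": 0,"jaw": 0},{"delta_pos": [0,0,0],"twist": 0,"jaw": 0},{"delta_pos": [0,0,0],"twist": 0,"jaw": 0}]'

```text
clock: 8.85
tool_pos: [0.5001, 0.1582, 0.0683]
tcp_rot: [0.036, 0.999, 0.002, 0.003]
wrist_force: [-0.1, -0.5, 1.3]
finger_gap: 0.007
```

```bash
python3 -c "
from h import *
s=snap('top','t5');crop(s,'t5c',170,140,330,260,5); st()"
```

```text
t 8.9 tcp [0.4997 0.1555 0.0681] jig [-23.9 121.5] yaw 1.495 F [-0.5 -1.  -0.5] gap 0.5 M [-0.03  0.06  0.  ] j7 1.13
```

View pics/t5c.png

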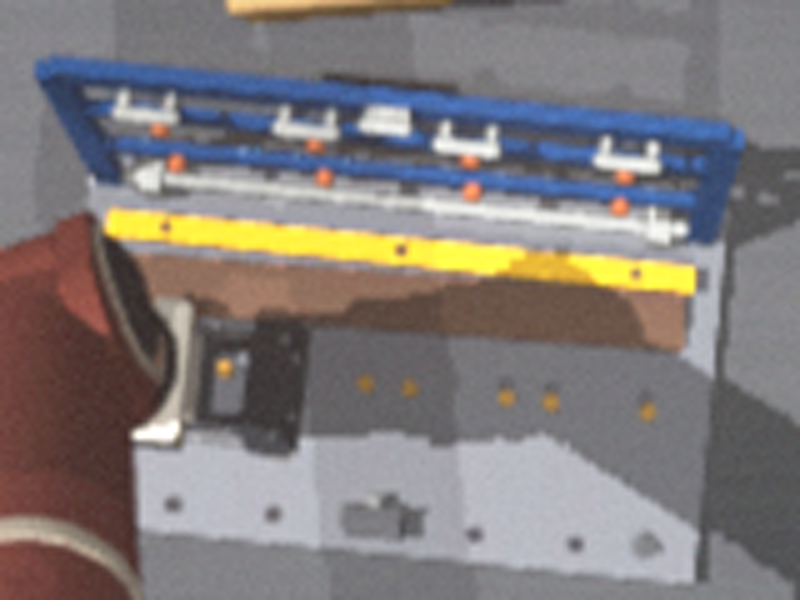

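Emit:
jog_arm --motion '[{"delta_pos": [-8,5,-20],"twist": 0,"jaw": 0},{"delta_pos": [0,0,-20],"twist": 0,"jaw": 0},{"delta_pos": [0,0,-8],"twist": 0,"jaw": 0},{"delta_pos": [0,0,0],"twist": 0,"jaw": 0},{"delta_pos": [0,0,0],"twist": 0,"jaw": 0},{"delta_pos": [0,0,0],"twist": 0,"jaw": 0}]'

```text
clock: 9.4
tool_pos: [0.4913, 0.1585, 0.0205]
tcp_rot: [0.04, 0.999, 0.0, 0.001]
wrist_force: [-0.2, 0.7, -0.2]
finger_gap: 0.007
```

```bash
python3 -c "
from h import *
st()"
```

```text
t 9.4 tcp [0.4913 0.1585 0.0205] jig [-32.5 123.9] yaw 1.492 F [-0.2  0.7 -0.2] gap 0.6 M [0.05 0.04 0.05] j7 1.11
```

Emit:
jog_arm --motion '[{"delta_pos": [5,1.5,-1],"twist": 0,"jaw": 0},{"delta_pos": [10,-0.5,0],"twist": 0,"jaw": 0},{"delta_pos": [10,-1,0],"twist": 0,"jaw": 0},{"delta_pos": [10,-1,0],"twist": 0,"jaw": 0},{"delta_pos": [10,-0.5,0],"twist": 0,"jaw": 0},{"delta_pos": [4,0,0],"twist": 0,"jaw": 0},{"delta_pos": [3,0,0],"twist": 0,"jaw": 0},{"delta_pos": [0,0,0],"twist": 0,"jaw": 0}]'

```text
clock: 10.07
tool_pos: [0.542, 0.1576, 0.0189]
tcp_rot: [0.039, 0.999, 0.0, -0.0]
wrist_force: [-0.1, 0.6, 0.6]
finger_gap: 0.005
```

Emit:
jog_arm --motion '[{"delta_pos": [3,0,1],"twist": 0,"jaw": 0},{"delta_pos": [3,0,0],"twist": 0,"jaw": 0},{"delta_pos": [0,0,0],"twist": 0,"jaw": 0}]'

```text
clock: 10.32
tool_pos: [0.5469, 0.1577, 0.0193]
tcp_rot: [0.039, 0.999, -0.0, -0.001]
wrist_force: [-3.9, 0.3, -0.5]
finger_gap: 0.003
```

Emit:
jog_arm --motion '[{"delta_pos": [2,0,0],"twist": 0,"jaw": 0},{"delta_pos": [2,0,0],"twist": 0,"jaw": 0},{"delta_pos": [0,0,0],"twist": 0,"jaw": 0}]'

```text
clock: 10.57
tool_pos: [0.5495, 0.1577, 0.0193]
tcp_rot: [0.039, 0.999, -0.0, -0.003]
wrist_force: [-6.4, -0.1, 3.3]
finger_gap: 0.005
```

```bash
python3 -c "
from h import *
st()"
```

```text
t 10.57 tcp [0.5495 0.1577 0.0193] jig [ 25.6 127.6] yaw 1.493 F [-6.4 -0.1  3.3] gap 0.5 M [ 0.06  1.47 -0.  ] j7 1.15
```

Emit:
jog_arm --motion '[{"delta_pos": [3,0,0],"twist": 0,"jaw": 0},{"delta_pos": [3,0,0],"twist": 0,"jaw": 0},{"delta_pos": [0,0,0],"twist": 0,"jaw": 0}]'

```text
clock: 10.82
tool_pos: [0.5496, 0.1577, 0.0192]
tcp_rot: [0.038, 0.999, -0.002, -0.009]
wrist_force: [-14.2, -0.2, 12.2]
finger_gap: 0.002
```

```bash
python3 -c "
from h import *
st()"
```

```text
t 10.82 tcp [0.5496 0.1577 0.0192] jig [ 25.7 127.6] yaw 1.494 F [-14.2  -0.2  12.2] gap 0.2 M [ 0.04  3.35 -0.04] j7 1.15
```

Emit:
jog_arm --motion '[{"delta_pos": [-20,1,0],"twist": 0,"jaw": 0},{"delta_pos": [-20,1,10],"twist": 0,"jaw": 0},{"delta_pos": [-15,10,30],"twist": 0.12,"jaw": 50},{"delta_pos": [-3,22,30],"twist": 0.12,"jaw": 100},{"delta_pos": [-3,30,10],"twist": 0.12,"jaw": 100},{"delta_pos": [-3,30,0],"twist": 0.12,"jaw": 100},{"delta_pos": [-3,30,0],"twist": 0.12,"jaw": 100},{"delta_pos": [-3,30,0],"twist": 0.12,"jaw": 100},{"delta_pos": [0,24,0],"twist": 0.12,"jaw": 100},{"delta_pos": [0,10,0],"twist": 0.12,"jaw": 100},{"delta_pos": [0,0,0],"twist": 0.12,"jaw": 100},{"delta_pos": [0,0,0],"twist": 0.103,"jaw": 100}]'

```text
clock: 11.82
tool_pos: [0.4899, 0.3478, 0.1002]
tcp_rot: [-0.528, 0.849, 0.0, 0.003]
wrist_force: [-0.3, -0.3, -1.0]
finger_gap: 0.673
```

```bash
python3 -c "
from h import *
s=snap('top','t6');crop(s,'t6c',170,140,330,260,5); st()
hsv=cv2.cvtColor(s['img'],cv2.COLOR_RGB2HSV)
for r in rect(s,brown(s),.025): print('b',*r,toj(r[0],np.array([.5135,.0315])))
for r in rect(s,white(s),.01): print('w',*r)
"
```

```text
t 11.87 tcp [0.4903 0.3467 0.1001] jig [-48.1 311.4] yaw 2.684 F [-0.2  0.1 -0.1] gap 66.6 M [0.04 0.04 0.03] j7 1.75
b [0.0064 0.0101] 2.059 [151.8 218. ] [-503.89067579  -60.84863884]
b [0.2052 0.2844] -2.395 [170.6 487. ] [-327.06883051  228.10804481]
b [0.5637 0.0228] 1.487 [ 32.9 338.4] [50.72528112 -4.76191723]
b [0.4953 0.4974] 0.837 [138.9 195.5] [-54.44802591 463.06528965]
b [0.654  0.4578] 1.539 [ 23.6 174.9] [106.85512231 435.9517437 ]
w [0.2938 0.6734] -2.765 [ 95.  149.3]
w [ 0.368  -0.3284] 2.382 [44.3 86.4]
w [0.4434 0.095 ] 1.419 [ 55.8 300.8]
w [ 0.4805 -0.3905] 2.807 [44.3 84.2]
w [0.4912 0.3524] 1.133 [44.1 54.7]
w [ 0.5814 -0.0225] 1.256 [118.2 390.2]
w [ 0.6825 -0.3865] -2.492 [37.3 71.1]
w [ 0.8061 -0.6343] 1.624 [47.3 58.4]
```

View pics/t6.png

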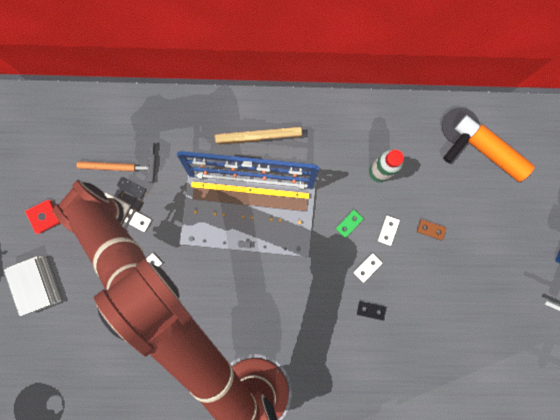

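View pics/t6c.png

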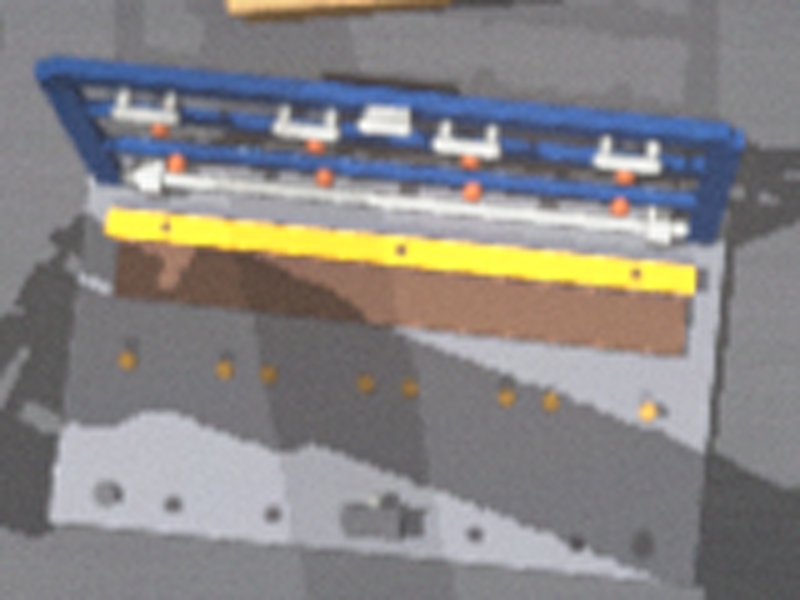

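Emit:
jog_arm --motion '[{"delta_pos": [-3,-1,-30],"twist": -0.008,"jaw": 100},{"delta_pos": [0,0,-30],"twist": 0,"jaw": 100},{"delta_pos": [0,0,-25],"twist": 0,"jaw": 100},{"delta_pos": [0,0,-12],"twist": 0,"jaw": 100},{"delta_pos": [0,0,0],"twist": 0,"jaw": 100},{"delta_pos": [0,0,0],"twist": 0,"jaw": 100}]'

```text
clock: 12.37
tool_pos: [0.4865, 0.3451, 0.0029]
tcp_rot: [-0.521, 0.854, -0.0, 0.001]
wrist_force: [-0.5, 0.3, 0.6]
finger_gap: 1.0
```

```bash
python3 -c "
from h import *
s=snap('side','s7');crop(s,'s7c',180,300,380,420,4); st()
"
```

```text
t 12.42 tcp [0.4864 0.3452 0.0032] jig [-51.9 309.6] yaw 2.666 F [ 0.8 -0.2 -0.4] gap 93.1 M [ 0.09  0.03 -0.05] j7 1.68
```

View pics/s7c.png

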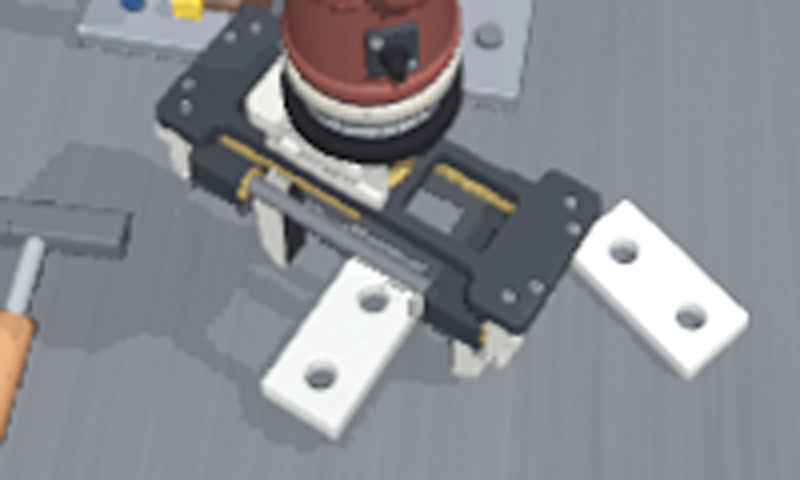

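Emit:
jog_arm --motion '[{"delta_pos": [0,0,0],"twist": 0.01,"jaw": 30},{"delta_pos": [0,0,0],"twist": 0,"jaw": 30},{"delta_pos": [0,0,0],"twist": 0,"jaw": 30},{"delta_pos": [0,0,0],"twist": 0,"jaw": 30},{"delta_pos": [0,0,0],"twist": 0,"jaw": 30},{"delta_pos": [0,0,0],"twist": 0,"jaw": 30},{"delta_pos": [0,0,0],"twist": 0,"jaw": 30},{"delta_pos": [0,0,0],"twist": 0,"jaw": 30},{"delta_pos": [0,0,0],"twist": 0,"jaw": 30},{"delta_pos": [0,0,0],"twist": 0,"jaw": 30}]' --squeeze 45

```text
clock: 13.25
tool_pos: [0.4853, 0.3443, 0.0026]
tcp_rot: [-0.526, 0.851, -0.0, 0.0]
wrist_force: [0.5, -0.7, -0.0]
finger_gap: 0.422
```

```bash
python3 -c "
from h import *
st()
for n in(126,42,-42,-126): print(n,tow((-40,n)).round(4))
"
```

```text
t 13.25 tcp [0.4853 0.3443 0.0026] jig [-52.9 308.6] yaw 2.678 F [ 0.5 -0.7 -0. ] gap 39.3 M [-0.05 -0.04 -0.01] j7 1.69
126 [0.4839 0.1612]
42 [0.4774 0.0775]
-42 [ 0.4708 -0.0063]
-126 [ 0.4643 -0.09  ]
```

Emit:
jog_arm --motion '[{"delta_pos": [0,0,20],"twist": 0,"jaw": 30},{"delta_pos": [0,0,30],"twist": 0,"jaw": 30},{"delta_pos": [0,-10,30],"twist": -0.12,"jaw": 30},{"delta_pos": [0,-20,0],"twist": -0.12,"jaw": 30},{"delta_pos": [-1,-20,0],"twist": -0.12,"jaw": 30},{"delta_pos": [-1,-20,0],"twist": -0.12,"jaw": 30},{"delta_pos": [-1,-20,0],"twist": -0.12,"jaw": 30},{"delta_pos": [-1,-20,0],"twist": -0.12,"jaw": 30},{"delta_pos": [-1,-20,0],"twist": -0.12,"jaw": 30},{"delta_pos": [-1,-20,0],"twist": -0.12,"jaw": 30},{"delta_pos": [0,-20,0],"twist": -0.12,"jaw": 30},{"delta_pos": [0,-13,0],"twist": -0.105,"jaw": 30}]'

```text
clock: 14.25
tool_pos: [0.478, 0.1589, 0.0821]
tcp_rot: [0.043, 0.999, -0.001, -0.001]
wrist_force: [-0.1, -1.0, -2.6]
finger_gap: 0.422
```

Emit:
jog_arm --motion '[{"delta_pos": [0,0,-20],"twist": 0,"jaw": 30},{"delta_pos": [0,0,0],"twist": 0,"jaw": 30},{"delta_pos": [0,0,0],"twist": 0,"jaw": 30},{"delta_pos": [0,0,0],"twist": 0,"jaw": 30}]'

```text
clock: 14.58
tool_pos: [0.4787, 0.1625, 0.0627]
tcp_rot: [0.038, 0.999, 0.0, -0.0]
wrist_force: [0.6, -0.3, -2.6]
finger_gap: 0.425
```

```bash
python3 -c "
from h import *
s=snap('top','t8');crop(s,'t8c',170,140,330,260,5); st()
s=snap('side','s8');crop(s,'s8c',180,180,380,330,4); st()
"
```

```text
t 14.63 tcp [0.4791 0.1626 0.063 ] jig [-44.9 127. ] yaw 1.495 F [ 0.1 -0.2 -2.4] gap 39.4 M [ 0.01  0.04 -0.04] j7 1.1
t 14.68 tcp [0.4793 0.1626 0.0631] jig [-44.8 127. ] yaw 1.494 F [-0.4  0.  -3.2] gap 39.4 M [0.07 0.05 0.05] j7 1.1
```

View pics/s8c.png

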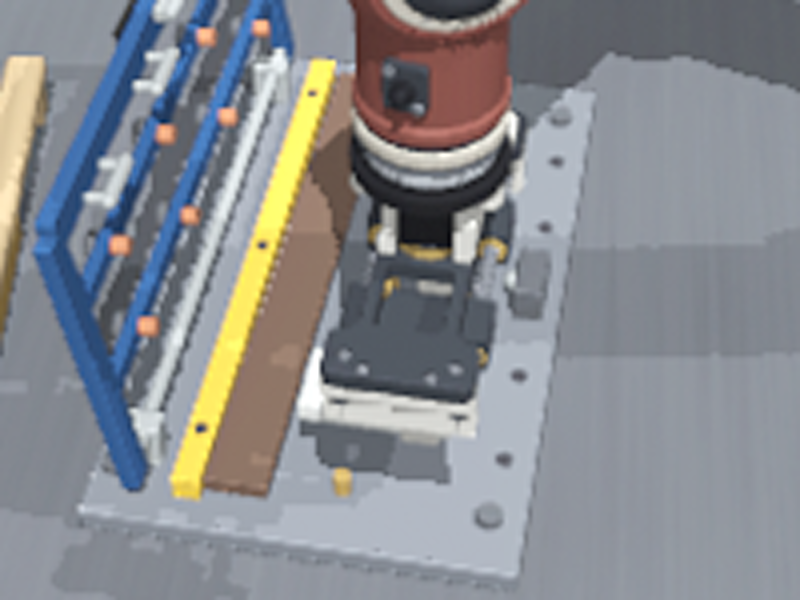

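View pics/t8c.png

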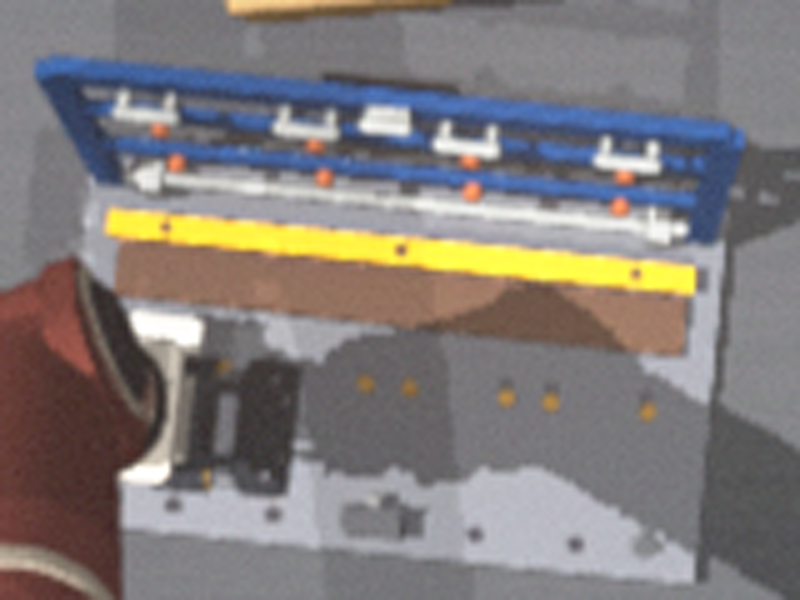

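Emit:
jog_arm --motion '[{"delta_pos": [0,-1,-15],"twist": 0,"jaw": 30},{"delta_pos": [0,0,-12],"twist": 0,"jaw": 30},{"delta_pos": [0,0,-10],"twist": 0,"jaw": 30},{"delta_pos": [0,0,-6],"twist": 0,"jaw": 30},{"delta_pos": [0,0,0],"twist": 0,"jaw": 30},{"delta_pos": [0,0,0],"twist": 0,"jaw": 30}]'

```text
clock: 15.18
tool_pos: [0.4791, 0.1608, 0.0196]
tcp_rot: [0.039, 0.999, -0.0, -0.0]
wrist_force: [-0.2, 0.1, -2.5]
finger_gap: 0.419
```

```bash
python3 -c "
from h import *
st()
"
```

```text
t 15.18 tcp [0.4791 0.1608 0.0196] jig [-44.8 125.2] yaw 1.493 F [-0.2  0.1 -2.5] gap 39.0 M [ 0.06  0.02 -0.01] j7 1.1
```

Emit:
jog_arm --motion '[{"delta_pos": [0,0.5,-2],"twist": 0,"jaw": 30},{"delta_pos": [3,0,0],"twist": 0,"jaw": 30},{"delta_pos": [3,0,0],"twist": 0,"jaw": 30},{"delta_pos": [3,-0.5,0],"twist": 0,"jaw": 30},{"delta_pos": [2,0,0],"twist": 0,"jaw": 30},{"delta_pos": [0,0,0],"twist": 0,"jaw": 30}]'

```text
clock: 15.68
tool_pos: [0.4912, 0.1605, 0.0179]
tcp_rot: [0.039, 0.999, 0.0, 0.001]
wrist_force: [-0.0, 0.2, -1.1]
finger_gap: 0.423
```

Emit:
jog_arm --motion '[{"delta_pos": [2,0,0],"twist": 0,"jaw": 30},{"delta_pos": [0,0,0],"twist": 0,"jaw": 30}]'

```text
clock: 15.85
tool_pos: [0.4924, 0.1606, 0.0177]
tcp_rot: [0.039, 0.999, 0.0, 0.0]
wrist_force: [0.4, 0.1, -1.9]
finger_gap: 0.423
```

Emit:
jog_arm --motion '[{"delta_pos": [2,0,0],"twist": 0,"jaw": 30},{"delta_pos": [0,0,0],"twist": 0,"jaw": 30}]'

```text
clock: 16.02
tool_pos: [0.493, 0.1605, 0.0176]
tcp_rot: [0.039, 0.999, -0.0, -0.001]
wrist_force: [-1.8, 0.5, 0.8]
finger_gap: 0.422
```

```bash
python3 -c "
from h import *
st()
"
```

```text
t 16.02 tcp [0.493  0.1605 0.0176] jig [-30.9 126. ] yaw 1.493 F [-1.8  0.5  0.8] gap 39.3 M [0.01 0.53 0.03] j7 1.11
```

Emit:
jog_arm --motion '[{"delta_pos": [2,0,0],"twist": 0,"jaw": 30},{"delta_pos": [0,0,0],"twist": 0,"jaw": 30}]'

```text
clock: 16.18
tool_pos: [0.493, 0.1605, 0.0176]
tcp_rot: [0.039, 0.999, -0.001, -0.003]
wrist_force: [-5.8, 0.2, 4.0]
finger_gap: 0.428
```

Emit:
jog_arm --motion '[{"delta_pos": [2,0,0],"twist": 0,"jaw": 30},{"delta_pos": [0,0,0],"twist": 0,"jaw": 30}]'

```text
clock: 16.35
tool_pos: [0.493, 0.1605, 0.0175]
tcp_rot: [0.038, 0.999, -0.001, -0.005]
wrist_force: [-8.8, -0.6, 6.8]
finger_gap: 0.424
```

Emit:
jog_arm --motion '[{"delta_pos": [2,0,0],"twist": 0,"jaw": 30},{"delta_pos": [0,0,0],"twist": 0,"jaw": 30}]'

```text
clock: 16.52
tool_pos: [0.4931, 0.1604, 0.0175]
tcp_rot: [0.038, 0.999, -0.001, -0.007]
wrist_force: [-11.0, -0.7, 9.9]
finger_gap: 0.422
```

```bash
python3 -c "
from h import *
st()
"
```

```text
t 16.52 tcp [0.4931 0.1604 0.0175] jig [-30.8 125.9] yaw 1.494 F [-11.   -0.7   9.9] gap 39.2 M [ 0.17  2.51 -0.04] j7 1.11
```

Emit:
jog_arm --motion '[{"delta_pos": [-3,0,0],"twist": 0,"jaw": 30},{"delta_pos": [0,0,0],"twist": 0,"jaw": 60},{"delta_pos": [0,0,0],"twist": 0,"jaw": 60},{"delta_pos": [0,0,0],"twist": 0,"jaw": 60},{"delta_pos": [0,0,0],"twist": 0,"jaw": 60},{"delta_pos": [0,0,25],"twist": 0,"jaw": 60},{"delta_pos": [0,0,35],"twist": 0,"jaw": 60},{"delta_pos": [0,0,30],"twist": 0,"jaw": 60}]'

```text
clock: 17.18
tool_pos: [0.4976, 0.1605, 0.1087]
tcp_rot: [0.039, 0.999, -0.0, 0.0]
wrist_force: [1.2, 1.1, -0.8]
finger_gap: 0.596
```

```bash
python3 -c "
from h import *
st()
"
```

```text
t 17.18 tcp [0.4976 0.1605 0.1087] jig [-26.3 126.3] yaw 1.493 F [ 1.2  1.1 -0.8] gap 55.5 M [ 0.04 -0.06 -0.01] j7 1.11
```

Emit:
jog_arm --motion '[{"delta_pos": [-19,23,0],"twist": -0.086,"jaw": 100},{"delta_pos": [-19,23,0],"twist": -0.086,"jaw": 100},{"delta_pos": [-20,23,0],"twist": -0.086,"jaw": 100},{"delta_pos": [-20,23,0],"twist": -0.086,"jaw": 100},{"delta_pos": [-20,23,0],"twist": -0.086,"jaw": 100},{"delta_pos": [-20,23,0],"twist": -0.086,"jaw": 100},{"delta_pos": [-20,23,0],"twist": -0.086,"jaw": 100},{"delta_pos": [-20,20,0],"twist": -0.086,"jaw": 100},{"delta_pos": [0,0,0],"twist": 0,"jaw": 100},{"delta_pos": [0,0,0],"twist": 0,"jaw": 100}]'

```text
clock: 18.02
tool_pos: [0.3381, 0.3435, 0.1077]
tcp_rot: [0.371, 0.929, 0.0, 0.0]
wrist_force: [0.5, -0.1, 0.3]
finger_gap: 1.002
```

```bash
python3 -c "
from h import *
s=snap('top','t9');crop(s,'t9c',170,140,330,260,5); st()
s=snap('side','s9');crop(s,'s9c',220,270,420,420,4); st()
"
```

```text
t 18.07 tcp [0.3395 0.3419 0.1077] jig [-198.1  294.8] yaw 0.807 F [ 1.  -0.3  0.8] gap 92.7 M [-0.07  0.01 -0.04] j7 0.16
t 18.12 tcp [0.3402 0.341  0.1078] jig [-197.3  294. ] yaw 0.805 F [ 0.  -0.6  0.3] gap 92.8 M [-0.09  0.05  0.01] j7 0.16
```

View pics/s9.png

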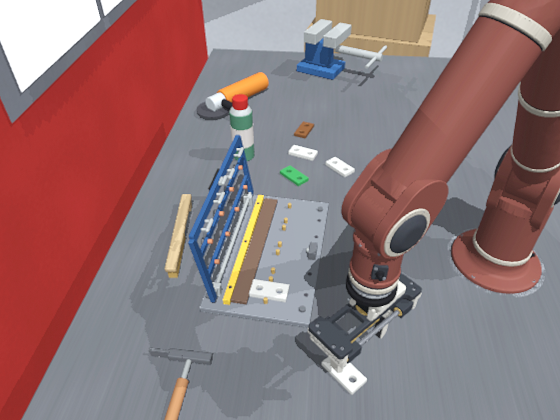

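View pics/t9c.png

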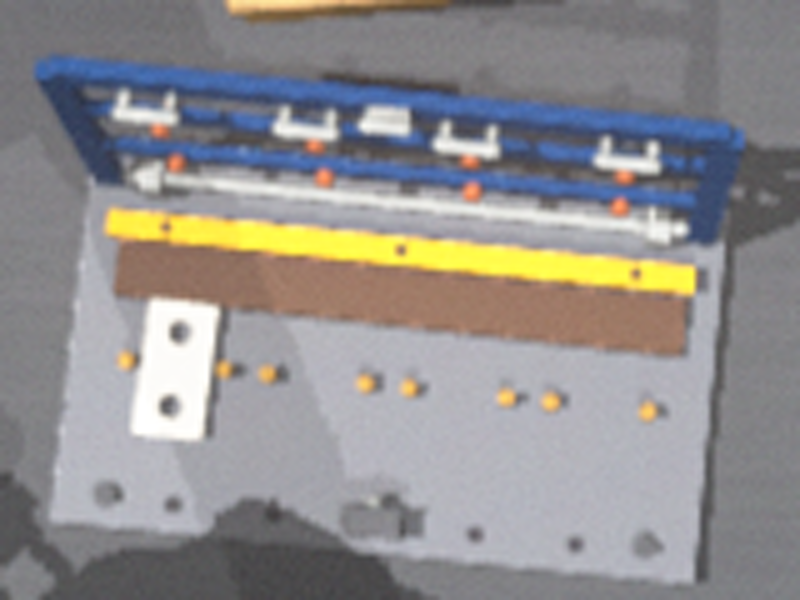

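Emit:
jog_arm --motion '[{"delta_pos": [0,0,-30],"twist": 0,"jaw": 100},{"delta_pos": [0,0,-30],"twist": 0,"jaw": 100},{"delta_pos": [0,0,-30],"twist": 0,"jaw": 100},{"delta_pos": [0,0,-15],"twist": 0,"jaw": 100},{"delta_pos": [0,0,0],"twist": 0,"jaw": 100},{"delta_pos": [0,0,0],"twist": 0,"jaw": 100}]'

```text
clock: 18.62
tool_pos: [0.3411, 0.3399, 0.0022]
tcp_rot: [0.375, 0.927, -0.0, 0.0]
wrist_force: [-0.6, -1.0, -0.5]
finger_gap: 1.001
```

```bash
python3 -c "
from h import *
st()
s=snap('side','s10');crop(s,'s10c',220,270,420,420,4); st()
"
```

```text
t 18.62 tcp [0.3411 0.3399 0.0022] jig [-196.3  293. ] yaw 0.801 F [-0.6 -1.  -0.5] gap 93.1 M [-0.04 -0.01 -0.  ] j7 0.21
t 18.67 tcp [0.3409 0.3401 0.0025] jig [-196.5  293.2] yaw 0.802 F [ 0.2 -0.5 -0.4] gap 93.2 M [-0.03  0.07  0.04] j7 0.21
```

View pics/s10c.png

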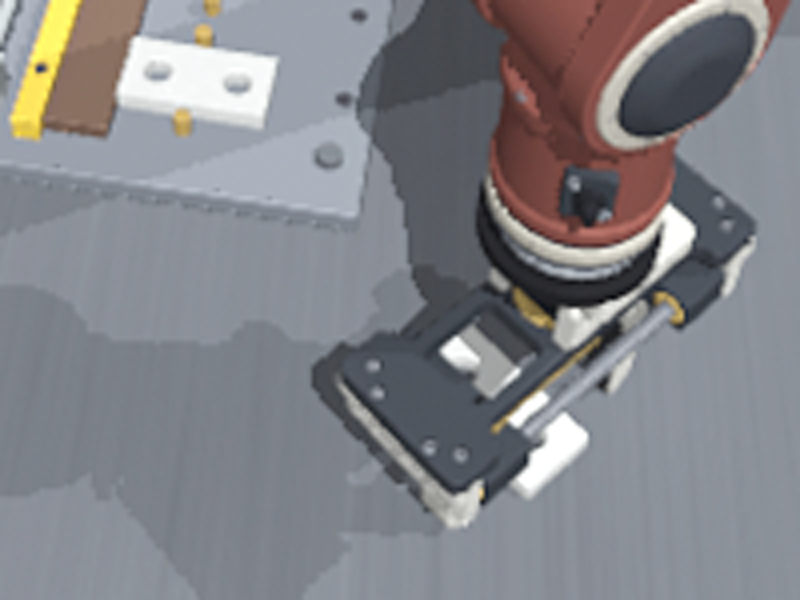

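Emit:
jog_arm --motion '[{"delta_pos": [0,0,0],"twist": 0,"jaw": 30},{"delta_pos": [0,0,0],"twist": 0,"jaw": 30},{"delta_pos": [0,0,0],"twist": 0,"jaw": 30},{"delta_pos": [0,0,0],"twist": 0,"jaw": 30},{"delta_pos": [0,0,0],"twist": 0,"jaw": 30},{"delta_pos": [0,0,0],"twist": 0,"jaw": 30},{"delta_pos": [0,0,0],"twist": 0,"jaw": 30},{"delta_pos": [0,0,0],"twist": 0,"jaw": 30},{"delta_pos": [0,0,0],"twist": 0,"jaw": 30},{"delta_pos": [0,0,0],"twist": 0,"jaw": 30}]'

```text
clock: 19.5
tool_pos: [0.339, 0.3416, 0.0027]
tcp_rot: [0.374, 0.928, -0.0, -0.0]
wrist_force: [0.1, 0.2, 0.5]
finger_gap: 0.425
```

```bash
python3 -c "
from h import *
st()
print(tow((-45,42)))
"
```

```text
t 19.5 tcp [0.339  0.3416 0.0027] jig [-198.6  294.5] yaw 0.805 F [0.1 0.2 0.5] gap 39.6 M [ 0.04  0.02 -0.01] j7 0.21
[0.4724095  0.07787874]
```

Emit:
jog_arm --motion '[{"delta_pos": [0,0,20],"twist": 0,"jaw": 30},{"delta_pos": [0,0,30],"twist": 0,"jaw": 30},{"delta_pos": [10,-10,30],"twist": 0,"jaw": 30},{"delta_pos": [15,-30,0],"twist": 0.08,"jaw": 30},{"delta_pos": [15,-30,0],"twist": 0.08,"jaw": 30},{"delta_pos": [15,-30,0],"twist": 0.09,"jaw": 30},{"delta_pos": [15,-30,0],"twist": 0.09,"jaw": 30},{"delta_pos": [15,-30,0],"twist": 0.09,"jaw": 30},{"delta_pos": [15,-30,0],"twist": 0.09,"jaw": 30},{"delta_pos": [15,-30,0],"twist": 0.09,"jaw": 30},{"delta_pos": [15,-30,0],"twist": 0.078,"jaw": 30},{"delta_pos": [6,-14,0],"twist": 0,"jaw": 30}]'

```text
clock: 20.5
tool_pos: [0.4766, 0.0717, 0.0822]
tcp_rot: [0.041, 0.999, -0.002, 0.0]
wrist_force: [0.9, -1.2, -2.7]
finger_gap: 0.425
```

Emit:
jog_arm --motion '[{"delta_pos": [0,0,-20],"twist": 0,"jaw": 30},{"delta_pos": [0,0,0],"twist": 0,"jaw": 30},{"delta_pos": [0,0,0],"twist": 0,"jaw": 30},{"delta_pos": [0,0,0],"twist": 0,"jaw": 30}]'

```text
clock: 20.83
tool_pos: [0.4743, 0.0785, 0.0626]
tcp_rot: [0.038, 0.999, 0.0, -0.001]
wrist_force: [-0.4, 1.1, -2.4]
finger_gap: 0.425
```

```bash
python3 -c "
from h import *
s=snap('top','t11');crop(s,'t11c',170,140,330,260,5); st()
s=snap('side','s11');crop(s,'s11c',180,180,380,330,4); st()
"
```

```text
t 20.88 tcp [0.4747 0.0787 0.0629] jig [-42.8  43. ] yaw 1.495 F [ 0.1  0.6 -3. ] gap 39.6 M [0.06 0.02 0.02] j7 1.2
t 20.93 tcp [0.4749 0.0787 0.0631] jig [-42.6  43.1] yaw 1.495 F [ 0.5 -0.  -2.7] gap 39.3 M [-0.01  0.06  0.03] j7 1.2
```

View pics/t11c.png

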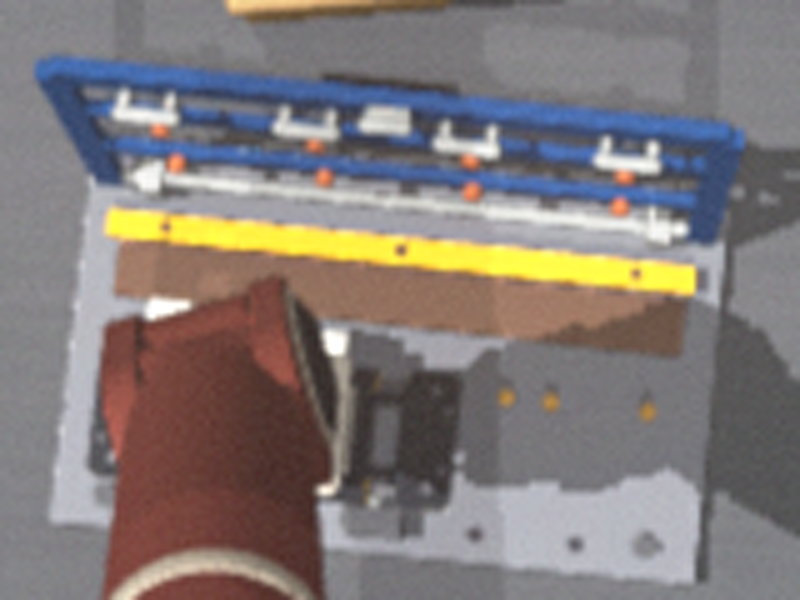

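View pics/s11c.png

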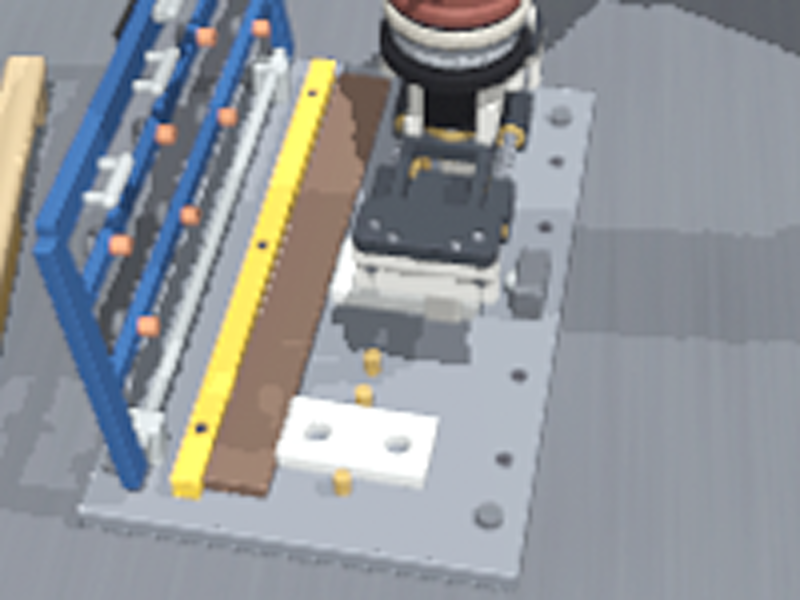

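Emit:
jog_arm --motion '[{"delta_pos": [0,1,-15],"twist": 0,"jaw": 30},{"delta_pos": [0,0,-12],"twist": 0,"jaw": 30},{"delta_pos": [0,0,-10],"twist": 0,"jaw": 30},{"delta_pos": [0,0,-6],"twist": 0,"jaw": 30},{"delta_pos": [0,0,0],"twist": 0,"jaw": 30},{"delta_pos": [0,0,0],"twist": 0,"jaw": 30}]'

```text
clock: 21.43
tool_pos: [0.475, 0.0788, 0.0197]
tcp_rot: [0.039, 0.999, -0.0, -0.0]
wrist_force: [-0.4, -0.1, -2.6]
finger_gap: 0.42
```

Emit:
jog_arm --motion '[{"delta_pos": [0,0,-2],"twist": 0,"jaw": 30},{"delta_pos": [3,0,0],"twist": 0,"jaw": 30},{"delta_pos": [3,0,0],"twist": 0,"jaw": 30},{"delta_pos": [2,-0.5,0],"twist": 0,"jaw": 30},{"delta_pos": [0,0,0],"twist": 0,"jaw": 30}]'

```text
clock: 21.85
tool_pos: [0.4843, 0.078, 0.018]
tcp_rot: [0.039, 0.999, 0.0, 0.001]
wrist_force: [1.6, -0.1, -1.6]
finger_gap: 0.426
```

```bash
sed -i 's/^O=np.*/O=np.array([.514,.0345]); YAW=-.078/' h.py; python3 -c "
from h import *
st()
"
```

```text
t 21.85 tcp [0.4843 0.078  0.018 ] jig [-33.   41.1] yaw 1.493 F [ 1.6 -0.1 -1.6] gap 39.6 M [ 0.02  0.   -0.  ] j7 1.2
```

Emit:
jog_arm --motion '[{"delta_pos": [3,0.5,0],"twist": 0,"jaw": 30},{"delta_pos": [2,0,0],"twist": 0,"jaw": 30},{"delta_pos": [0,0,0],"twist": 0,"jaw": 30}]'

```text
clock: 22.1
tool_pos: [0.488, 0.0786, 0.0177]
tcp_rot: [0.039, 0.999, -0.0, -0.0]
wrist_force: [-1.2, 0.3, -0.5]
finger_gap: 0.419
```

Emit:
jog_arm --motion '[{"delta_pos": [2,0,0],"twist": 0,"jaw": 30},{"delta_pos": [0,0,0],"twist": 0,"jaw": 30}]'

```text
clock: 22.27
tool_pos: [0.488, 0.0786, 0.0176]
tcp_rot: [0.039, 0.999, -0.0, -0.002]
wrist_force: [-4.7, 0.3, 3.8]
finger_gap: 0.423
```

Emit:
jog_arm --motion '[{"delta_pos": [2,0,0],"twist": 0,"jaw": 30},{"delta_pos": [0,0,0],"twist": 0,"jaw": 30}]'

```text
clock: 22.43
tool_pos: [0.4881, 0.0786, 0.0176]
tcp_rot: [0.039, 0.999, -0.001, -0.004]
wrist_force: [-7.2, 0.8, 8.1]
finger_gap: 0.427
```

Emit:
jog_arm --motion '[{"delta_pos": [2,0,0],"twist": 0,"jaw": 30},{"delta_pos": [0,0,0],"twist": 0,"jaw": 30}]'

```text
clock: 22.6
tool_pos: [0.4881, 0.0786, 0.0176]
tcp_rot: [0.039, 0.999, -0.001, -0.006]
wrist_force: [-11.1, 0.0, 9.0]
finger_gap: 0.422
```

```bash
python3 -c "
from h import *
st()
"
```

```text
t 22.6 tcp [0.4881 0.0786 0.0176] jig [-29.3  41.9] yaw 1.494 F [-11.1   0.    9. ] gap 39.3 M [ 0.35  2.32 -0.1 ] j7 1.2
```

Emit:
jog_arm --motion '[{"delta_pos": [-3,0,0],"twist": 0,"jaw": 30},{"delta_pos": [0,0,0],"twist": 0,"jaw": 60},{"delta_pos": [0,0,0],"twist": 0,"jaw": 60},{"delta_pos": [0,0,0],"twist": 0,"jaw": 60},{"delta_pos": [0,0,0],"twist": 0,"jaw": 60},{"delta_pos": [0,0,25],"twist": 0,"jaw": 60},{"delta_pos": [0,0,35],"twist": 0,"jaw": 60},{"delta_pos": [0,0,30],"twist": 0,"jaw": 60},{"delta_pos": [-3,-30,0],"twist": 0,"jaw": 60},{"delta_pos": [-3,-40,0],"twist": 0,"jaw": 60}]'

```text
clock: 23.43
tool_pos: [0.4883, 0.0122, 0.1101]
tcp_rot: [0.035, 0.999, 0.002, 0.004]
wrist_force: [0.3, -1.5, 0.2]
finger_gap: 0.601
```

```bash
python3 -c "
from h import *
s=snap('top','t12');st()
for r in rect(s,white(s),.01): print('w',*r)
"
```

```text
t 23.48 tcp [ 0.4856 -0.0025  0.1088] jig [-25.5 -39.1] yaw 1.483 F [-2.6 -6.5 -1. ] gap 55.8 M [-0.45  0.13  0.04] j7 1.35
w [0.2938 0.6734] -2.764 [ 95.  149.3]
w [ 0.3672 -0.3266] 2.351 [41.2 84.2]
w [ 0.4355 -0.0954] 1.632 [ 67.2 126.1]
w [ 0.4816 -0.391 ] 2.826 [43.9 82. ]
w [0.5373 0.1256] 2.109 [187.6 365.1]
w [ 0.6829 -0.3862] -2.501 [37.3 71.4]
w [ 0.8062 -0.6345] 1.611 [47.2 58. ]
```

View pics/t12.png

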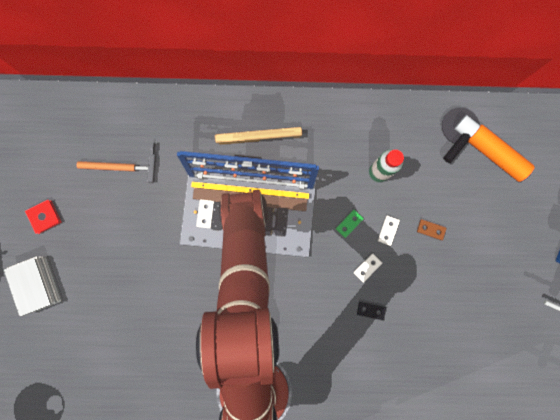

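Emit:
jog_arm --motion '[{"delta_pos": [-3,-34,0],"twist": -0.05,"jaw": 100},{"delta_pos": [-2,-34,0],"twist": -0.05,"jaw": 100},{"delta_pos": [-2,-34,0],"twist": -0.05,"jaw": 100},{"delta_pos": [-2,-34,0],"twist": -0.05,"jaw": 100},{"delta_pos": [-2,-34,0],"twist": -0.05,"jaw": 100},{"delta_pos": [-2,-34,0],"twist": -0.008,"jaw": 100},{"delta_pos": [-2,-34,0],"twist": 0,"jaw": 100},{"delta_pos": [-2,-34,0],"twist": 0,"jaw": 100},{"delta_pos": [-2,-34,0],"twist": 0,"jaw": 100},{"delta_pos": [-2,-34,0],"twist": 0,"jaw": 100},{"delta_pos": [-2,-34,0],"twist": 0,"jaw": 100},{"delta_pos": [0,-10,0],"twist": 0,"jaw": 100}]'

```text
clock: 24.48
tool_pos: [0.4598, -0.3835, 0.1076]
tcp_rot: [0.171, 0.985, -0.003, 0.001]
wrist_force: [-0.1, -1.1, 0.5]
finger_gap: 1.0
```

Emit:
jog_arm --motion '[{"delta_pos": [0,0,-10],"twist": 0,"jaw": 100},{"delta_pos": [0,0,0],"twist": 0,"jaw": 100},{"delta_pos": [0,0,0],"twist": 0,"jaw": 100},{"delta_pos": [0,0,0],"twist": 0,"jaw": 100}]'

```text
clock: 24.82
tool_pos: [0.4629, -0.3725, 0.0973]
tcp_rot: [0.165, 0.986, 0.001, -0.0]
wrist_force: [-0.6, -0.1, 0.7]
finger_gap: 0.999
```

```bash
python3 -c "
from h import *
s=snap('top','t13');st();crop(s,'t13c',300,150,460,270,5)
"
```

```text
t 24.87 tcp [ 0.463  -0.373   0.0976] jig [ -19.1 -410.2] yaw 1.238 F [-0.3 -0.  -0.2] gap 93.0 M [-0.02 -0.02 -0.01] j7 1.83
```

View pics/t13c.png

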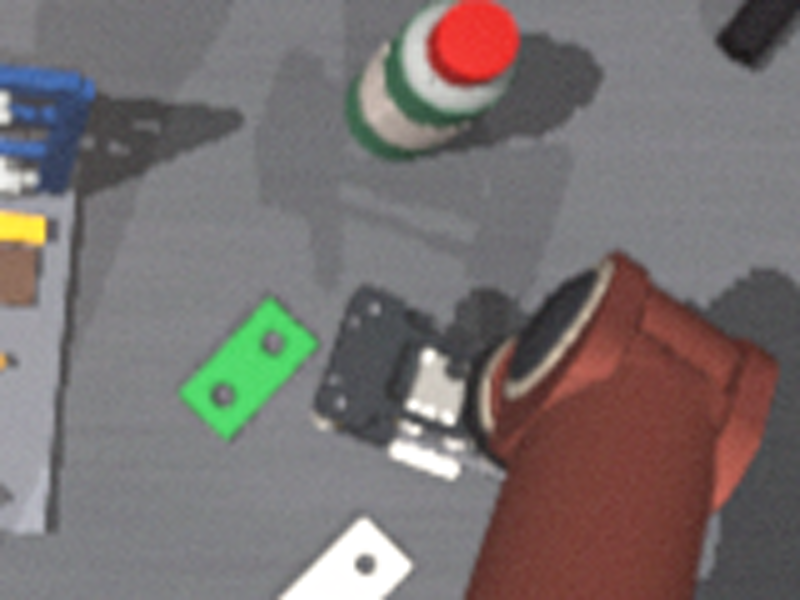

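Emit:
jog_arm --motion '[{"delta_pos": [-2,-7,-10],"twist": 0,"jaw": 75},{"delta_pos": [0,0,-25],"twist": 0,"jaw": 75},{"delta_pos": [0,0,-30],"twist": 0,"jaw": 75},{"delta_pos": [0,0,-20],"twist": 0,"jaw": 75},{"delta_pos": [0,0,-10],"twist": 0,"jaw": 75},{"delta_pos": [0,0,0],"twist": 0,"jaw": 75},{"delta_pos": [0,0,0],"twist": 0,"jaw": 75}]'

```text
clock: 25.45
tool_pos: [0.4603, -0.3825, 0.0025]
tcp_rot: [0.167, 0.986, -0.0, 0.0]
wrist_force: [0.2, -0.3, -0.4]
finger_gap: 0.752
```

```bash
python3 -c "
from h import *
st();s=snap('side','s14');st();crop(s,'s14c',250,100,410,220,5)
"
```

```text
t 25.45 tcp [ 0.4603 -0.3825  0.0025] jig [ -21.  -419.9] yaw 1.235 F [ 0.2 -0.3 -0.4] gap 69.9 M [-0.02 -0.01 -0.  ] j7 1.83
t 25.5 tcp [ 0.4605 -0.3826  0.0028] jig [ -20.9 -420. ] yaw 1.235 F [ 0.3  0.  -0.7] gap 70.1 M [-0.02 -0.01  0.05] j7 1.83
```

View pics/s14c.png

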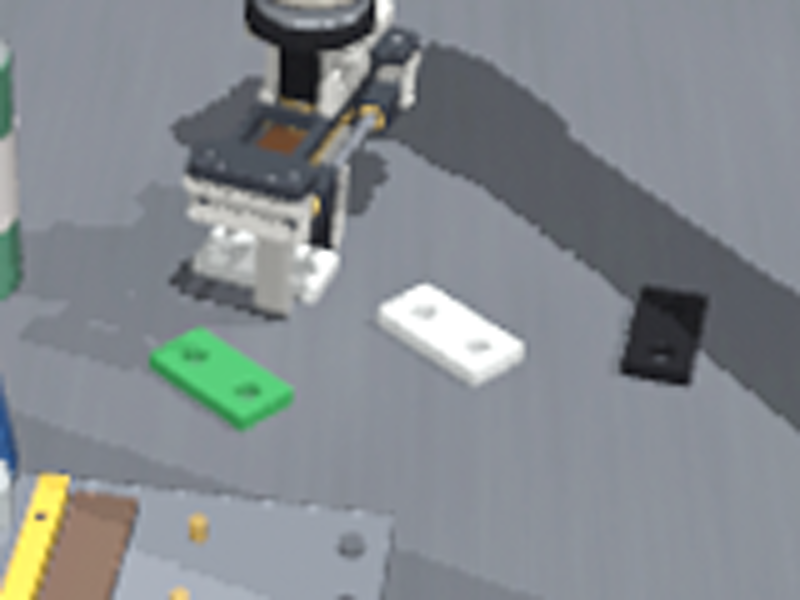

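Finger straddles the tab, tail sticking out towards the robot. Close.

Emit:
jog_arm --motion '[{"delta_pos": [0,0,0],"twist": 0,"jaw": 30},{"delta_pos": [0,0,0],"twist": 0,"jaw": 30},{"delta_pos": [0,0,0],"twist": 0,"jaw": 30},{"delta_pos": [0,0,0],"twist": 0,"jaw": 30},{"delta_pos": [0,0,0],"twist": 0,"jaw": 30},{"delta_pos": [0,0,0],"twist": 0,"jaw": 30},{"delta_pos": [0,0,0],"twist": 0,"jaw": 30},{"delta_pos": [0,0,0],"twist": 0,"jaw": 30}]'

```text
clock: 26.17
tool_pos: [0.46, -0.3827, 0.0028]
tcp_rot: [0.167, 0.986, -0.0, 0.0]
wrist_force: [-0.3, -1.4, 1.2]
finger_gap: 0.424
```

```bash
python3 -c "
from h import *
st()
print(tow((-40,-126)),tow((-40,-42)))
"
```

```text
t 26.17 tcp [ 0.46   -0.3827  0.0028] jig [ -21.4 -420.1] yaw 1.235 F [-0.3 -1.4  1.2] gap 39.4 M [-0.11  0.09  0.  ] j7 1.83
[ 0.46430358 -0.08800007] [ 0.47084894 -0.00425546]
```

Emit:
jog_arm --motion '[{"delta_pos": [0,0,20],"twist": 0,"jaw": 30},{"delta_pos": [0,0,30],"twist": 0,"jaw": 30},{"delta_pos": [0,15,30],"twist": 0,"jaw": 30},{"delta_pos": [0,32,0],"twist": 0.04,"jaw": 30},{"delta_pos": [0,32,0],"twist": 0.04,"jaw": 30},{"delta_pos": [0,32,0],"twist": 0.04,"jaw": 30},{"delta_pos": [0,32,0],"twist": 0.04,"jaw": 30},{"delta_pos": [0,32,0],"twist": 0.04,"jaw": 30},{"delta_pos": [0,32,0],"twist": 0.04,"jaw": 30},{"delta_pos": [0,32,0],"twist": 0.018,"jaw": 30},{"delta_pos": [1,32,0],"twist": 0,"jaw": 30},{"delta_pos": [1,24,0],"twist": 0,"jaw": 30}]'

```text
clock: 27.17
tool_pos: [0.4613, -0.084, 0.0824]
tcp_rot: [0.038, 0.999, 0.001, -0.001]
wrist_force: [0.7, 0.1, -2.7]
finger_gap: 0.423
```

Emit:
jog_arm --motion '[{"delta_pos": [0,0,-20],"twist": 0,"jaw": 30},{"delta_pos": [0,0,0],"twist": 0,"jaw": 30},{"delta_pos": [0,0,0],"twist": 0,"jaw": 30},{"delta_pos": [0,0,0],"twist": 0,"jaw": 30}]'

```text
clock: 27.5
tool_pos: [0.4618, -0.0885, 0.0627]
tcp_rot: [0.04, 0.999, -0.0, -0.0]
wrist_force: [-0.3, 0.6, -2.0]
finger_gap: 0.424
```

```bash
python3 -c "
from h import *
s=snap('top','t15');crop(s,'t15c',170,140,330,260,5); st()
s=snap('side','s15');crop(s,'s15c',180,160,380,310,4); st()
"
```

```text
t 27.55 tcp [ 0.4621 -0.0887  0.063 ] jig [ -42.1 -126.9] yaw 1.491 F [ 0.3 -0.5 -2.4] gap 39.1 M [-0.03  0.07 -0.01] j7 1.54
t 27.6 tcp [ 0.4623 -0.0887  0.0631] jig [ -42.  -126.9] yaw 1.491 F [ 0.3  0.1 -3. ] gap 39.2 M [-0.01  0.03 -0.01] j7 1.54
```

View pics/t15c.png

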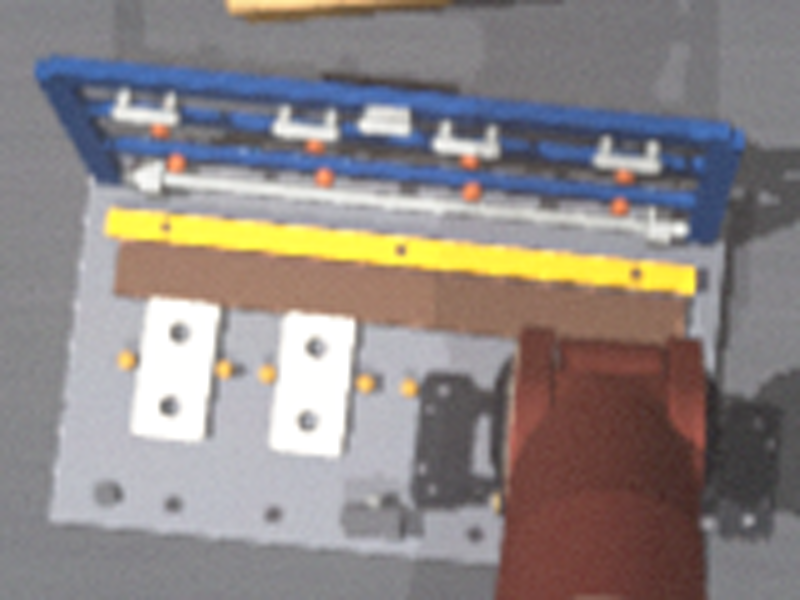

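View pics/s15c.png

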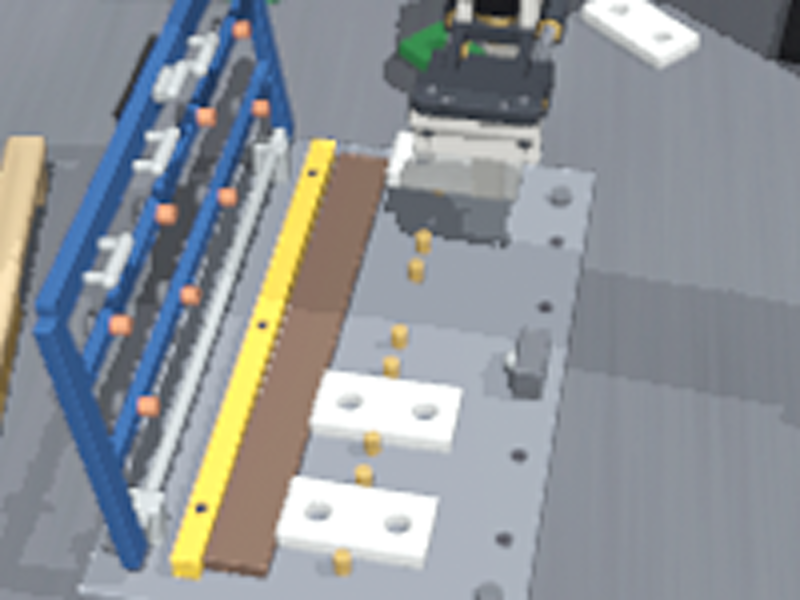

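Emit:
jog_arm --motion '[{"delta_pos": [0,1,-15],"twist": 0,"jaw": 30},{"delta_pos": [0,0,-12],"twist": 0,"jaw": 30},{"delta_pos": [0,0,-10],"twist": 0,"jaw": 30},{"delta_pos": [0,0,-6],"twist": 0,"jaw": 30},{"delta_pos": [0,0,0],"twist": 0,"jaw": 30},{"delta_pos": [0,0,0],"twist": 0,"jaw": 30}]'

```text
clock: 28.1
tool_pos: [0.4622, -0.0869, 0.0198]
tcp_rot: [0.039, 0.999, -0.0, 0.0]
wrist_force: [0.7, -1.2, -2.5]
finger_gap: 0.423
```

Emit:
jog_arm --motion '[{"delta_pos": [0,0,-2],"twist": 0,"jaw": 30},{"delta_pos": [3,0,0],"twist": 0,"jaw": 30},{"delta_pos": [3,0,0],"twist": 0,"jaw": 30},{"delta_pos": [2,-0.5,0],"twist": 0,"jaw": 30},{"delta_pos": [0,0,0],"twist": 0,"jaw": 30}]'

```text
clock: 28.52
tool_pos: [0.4713, -0.087, 0.018]
tcp_rot: [0.039, 0.999, -0.0, 0.001]
wrist_force: [0.9, 0.0, -2.1]
finger_gap: 0.424
```

```bash
python3 -c "
from h import *
st()
"
```

```text
t 28.52 tcp [ 0.4713 -0.087   0.018 ] jig [ -33.1 -124.5] yaw 1.493 F [ 0.9  0.  -2.1] gap 39.5 M [-0.02 -0.02 -0.05] j7 1.53
```

Emit:
jog_arm --motion '[{"delta_pos": [3,-0.5,0],"twist": 0,"jaw": 30},{"delta_pos": [2,-0.5,0],"twist": 0,"jaw": 30},{"delta_pos": [0,0,0],"twist": 0,"jaw": 30}]'

```text
clock: 28.77
tool_pos: [0.4739, -0.0876, 0.0177]
tcp_rot: [0.039, 0.999, 0.0, -0.001]
wrist_force: [-4.0, -0.4, 2.8]
finger_gap: 0.425
```

Emit:
jog_arm --motion '[{"delta_pos": [2,0,0],"twist": 0,"jaw": 30},{"delta_pos": [0,0,0],"twist": 0,"jaw": 30}]'

```text
clock: 28.93
tool_pos: [0.4739, -0.0876, 0.0177]
tcp_rot: [0.039, 0.999, 0.0, -0.003]
wrist_force: [-5.4, 0.7, 7.2]
finger_gap: 0.423
```

Emit:
jog_arm --motion '[{"delta_pos": [2,0,0],"twist": 0,"jaw": 30},{"delta_pos": [0,0,0],"twist": 0,"jaw": 30}]'

```text
clock: 29.1
tool_pos: [0.474, -0.0876, 0.0177]
tcp_rot: [0.039, 0.999, -0.0, -0.005]
wrist_force: [-8.1, 0.7, 9.2]
finger_gap: 0.427
```

Emit:
jog_arm --motion '[{"delta_pos": [2,0,0],"twist": 0,"jaw": 30},{"delta_pos": [0,0,0],"twist": 0,"jaw": 30}]'

```text
clock: 29.27
tool_pos: [0.474, -0.0876, 0.0177]
tcp_rot: [0.039, 0.999, -0.0, -0.007]
wrist_force: [-11.1, 0.3, 12.4]
finger_gap: 0.42
```

```bash
python3 -c "
from h import *
st()
"
```

```text
t 29.27 tcp [ 0.474  -0.0876  0.0177] jig [ -30.4 -124.9] yaw 1.493 F [-11.1   0.3  12.4] gap 39.1 M [0.28 2.41 0.02] j7 1.53
```

Emit:
jog_arm --motion '[{"delta_pos": [-3,0,0],"twist": 0,"jaw": 30},{"delta_pos": [0,0,0],"twist": 0,"jaw": 60},{"delta_pos": [0,0,0],"twist": 0,"jaw": 60},{"delta_pos": [0,0,0],"twist": 0,"jaw": 60},{"delta_pos": [0,0,0],"twist": 0,"jaw": 60},{"delta_pos": [0,0,25],"twist": 0,"jaw": 60},{"delta_pos": [0,0,35],"twist": 0,"jaw": 60},{"delta_pos": [0,0,30],"twist": 0,"jaw": 60},{"delta_pos": [-10,-10,0],"twist": -0.08,"jaw": 75},{"delta_pos": [-10,-25,0],"twist": -0.08,"jaw": 75},{"delta_pos": [-10,-30,0],"twist": -0.08,"jaw": 75}]'

```text
clock: 30.18
tool_pos: [0.4494, -0.1518, 0.1086]
tcp_rot: [0.158, 0.987, 0.0, 0.002]
wrist_force: [1.4, -1.4, 0.2]
finger_gap: 0.739
```

```bash
python3 -c "
from h import *
s=snap('top','t16');st();crop(s,'t16c',300,180,460,300,5)
for r in rect(s,white(s),.01): print('w',*r)
s=snap('side','s16');st();
"
```

```text
t 30.23 tcp [ 0.4458 -0.1609  0.1082] jig [ -52.7 -200.2] yaw 1.239 F [-2.  -5.2  0.4] gap 69.2 M [-0.37  0.13 -0.  ] j7 1.51
w [0.2938 0.6735] -2.762 [ 94.9 149.2]
w [ 0.3679 -0.3282] 2.381 [44.  85.9]
w [0.506  0.0707] 1.497 [224.2 325.3]
w [ 0.6826 -0.3862] -2.502 [37.1 70.8]
w [ 0.8063 -0.6345] 1.591 [47.3 57.4]
t 30.28 tcp [ 0.4466 -0.1586  0.108 ] jig [ -52.1 -197.8] yaw 1.243 F [ 0.3 -0.1 -0.3] gap 69.3 M [-0.03 -0.01 -0.08] j7 1.51
```

View pics/t16.png

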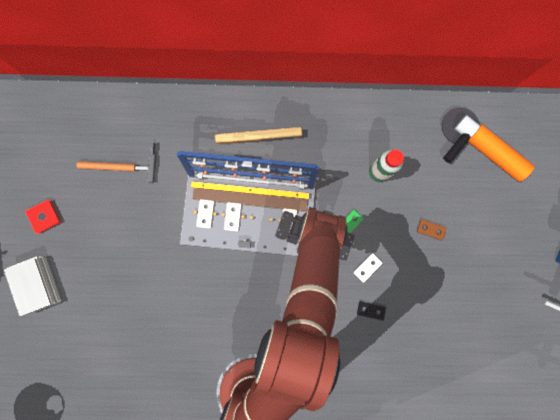

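View pics/s16.png

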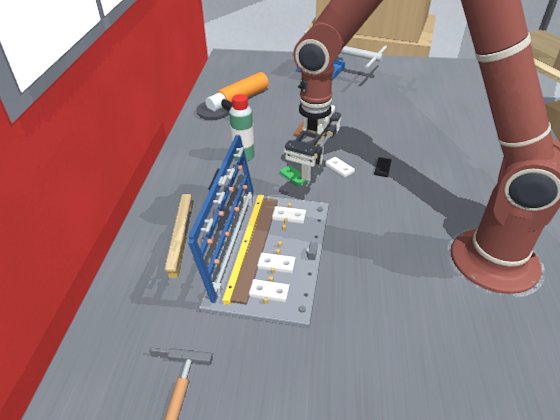

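Emit:
jog_arm --motion '[{"delta_pos": [-15,-25,0],"twist": -0.08,"jaw": 75},{"delta_pos": [-15,-25,0],"twist": -0.08,"jaw": 75},{"delta_pos": [-15,-25,0],"twist": -0.08,"jaw": 75},{"delta_pos": [-15,-25,0],"twist": -0.08,"jaw": 75},{"delta_pos": [-15,-25,0],"twist": -0.08,"jaw": 75},{"delta_pos": [-15,-22,0],"twist": -0.046,"jaw": 75},{"delta_pos": [0,0,0],"twist": 0,"jaw": 75},{"delta_pos": [0,0,0],"twist": 0,"jaw": 75},{"delta_pos": [0,0,0],"twist": 0,"jaw": 75}]'

```text
clock: 31.03
tool_pos: [0.3591, -0.2991, 0.1076]
tcp_rot: [0.372, 0.928, 0.0, 0.0]
wrist_force: [0.8, 1.4, 0.6]
finger_gap: 0.75
```

```bash
python3 -c "
from h import *
st()
s=snap('top','t17');st();crop(s,'t17c',170,140,330,260,5)
s=snap('side','s17');st();crop(s,'s17c',270,100,430,220,5)
"
```

```text
t 31.03 tcp [ 0.3591 -0.2991  0.1076] jig [-128.4 -344.7] yaw 0.809 F [0.8 1.4 0.6] gap 69.7 M [0.   0.01 0.02] j7 1.53
t 31.08 tcp [ 0.3593 -0.2986  0.1075] jig [-128.3 -344.1] yaw 0.81 F [-0.2  0.6 -0.6] gap 70.0 M [ 0.01  0.01 -0.03] j7 1.53
t 31.13 tcp [ 0.3593 -0.2985  0.1075] jig [-128.3 -344. ] yaw 0.811 F [-0.2 -0.9 -0.3] gap 69.7 M [-0.01  0.01 -0.05] j7 1.53
```

View pics/t17c.png

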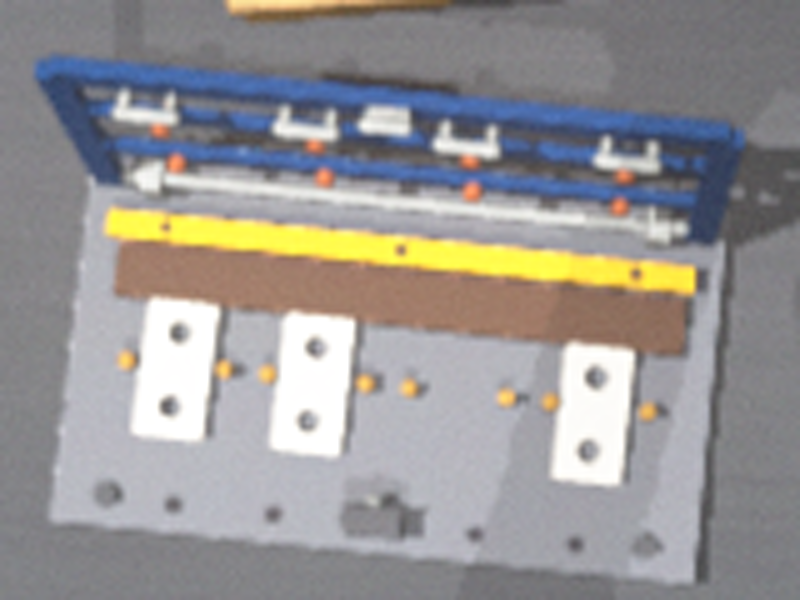

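View pics/s17c.png

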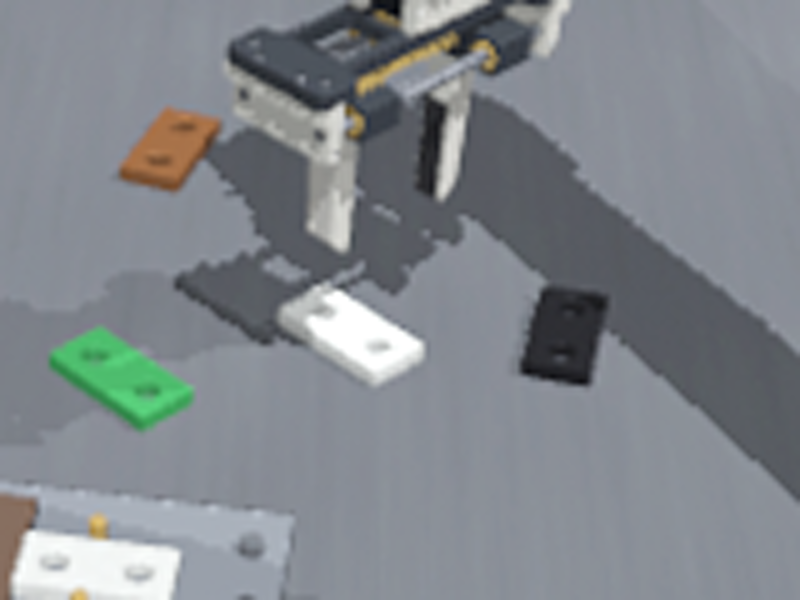

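Emit:
jog_arm --motion '[{"delta_pos": [-6,-12,-10],"twist": -0.014,"jaw": 75},{"delta_pos": [0,0,-25],"twist": 0,"jaw": 75},{"delta_pos": [0,0,-30],"twist": 0,"jaw": 75},{"delta_pos": [0,0,-10],"twist": 0,"jaw": 75},{"delta_pos": [0,0,0],"twist": 0,"jaw": 75},{"delta_pos": [0,0,0],"twist": 0,"jaw": 75}]'

```text
clock: 31.63
tool_pos: [0.3527, -0.3108, 0.0323]
tcp_rot: [0.378, 0.926, 0.0, -0.0]
wrist_force: [-0.7, -0.1, 0.6]
finger_gap: 0.753
```

```bash
python3 -c "
from h import *
st()
s=snap('side','s18');st();crop(s,'s18c',270,100,430,220,5)
"
```

```text
t 31.63 tcp [ 0.3527 -0.3108  0.0323] jig [-133.9 -356.9] yaw 0.795 F [-0.7 -0.1  0.6] gap 70.0 M [-0.01 -0.05 -0.03] j7 1.56
t 31.68 tcp [ 0.353  -0.3115  0.033 ] jig [-133.5 -357.4] yaw 0.795 F [-0.4  1.7  0.1] gap 69.8 M [-0.12  0.01 -0.03] j7 1.56
```

View pics/s18c.png

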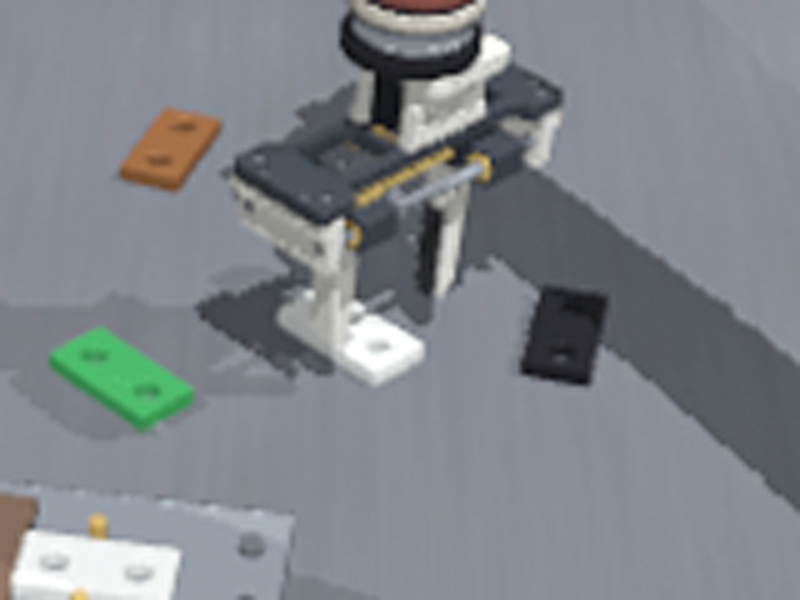

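Emit:
jog_arm --motion '[{"delta_pos": [2,-1,-10],"twist": 0,"jaw": 85},{"delta_pos": [0,0,-10],"twist": 0,"jaw": 85},{"delta_pos": [0,0,-10],"twist": 0,"jaw": 85},{"delta_pos": [0,0,0],"twist": 0,"jaw": 85},{"delta_pos": [0,0,0],"twist": 0,"jaw": 85}]'

```text
clock: 32.1
tool_pos: [0.3535, -0.3125, 0.0019]
tcp_rot: [0.379, 0.925, 0.0, -0.001]
wrist_force: [0.3, -0.9, -0.3]
finger_gap: 0.848
```

```bash
python3 -c "
from h import *
st()
s=snap('side','s19');crop(s,'s19c',270,100,430,220,5)
"
```

```text
t 32.1 tcp [ 0.3535 -0.3125  0.0019] jig [-132.9 -358.4] yaw 0.793 F [ 0.3 -0.9 -0.3] gap 78.9 M [-0.01  0.09  0.02] j7 1.56
```

View pics/s19c.png

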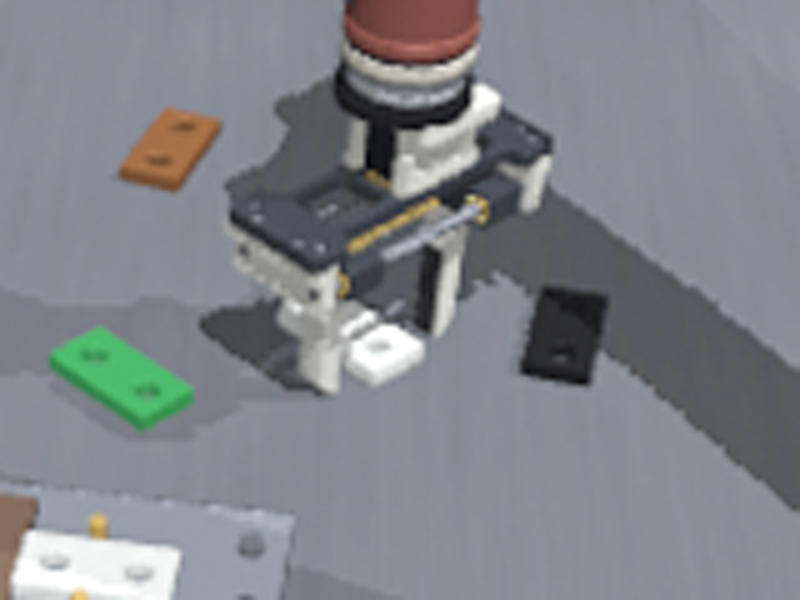

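Straddling well. Close.

Emit:
jog_arm --motion '[{"delta_pos": [0,0,0.5],"twist": 0,"jaw": 30},{"delta_pos": [0,0,0],"twist": 0,"jaw": 30},{"delta_pos": [0,0,0],"twist": 0,"jaw": 30},{"delta_pos": [0,0,0],"twist": 0,"jaw": 30},{"delta_pos": [0,0,0],"twist": 0,"jaw": 30},{"delta_pos": [0,0,0],"twist": 0,"jaw": 30},{"delta_pos": [0,0,0],"twist": 0,"jaw": 30},{"delta_pos": [0,0,0],"twist": 0,"jaw": 30},{"delta_pos": [0,0,0],"twist": 0,"jaw": 30}]'

```text
clock: 32.9
tool_pos: [0.3539, -0.313, 0.0032]
tcp_rot: [0.379, 0.925, -0.0, -0.0]
wrist_force: [-0.4, -0.0, 1.3]
finger_gap: 0.426
```

```bash
python3 -c "
from h import *
st()
print(tow((-45,-42)))
"
```

```text
t 32.9 tcp [ 0.3539 -0.313   0.0032] jig [-132.6 -359. ] yaw 0.793 F [-0.4 -0.   1.3] gap 39.6 M [-0.2   0.17  0.04] j7 1.56
[ 0.46586414 -0.00386586]
```

Emit:
jog_arm --motion '[{"delta_pos": [0,0,20],"twist": 0,"jaw": 30},{"delta_pos": [3,0,30],"twist": 0,"jaw": 30},{"delta_pos": [15,15,30],"twist": 0.07,"jaw": 30},{"delta_pos": [15,30,0],"twist": 0.08,"jaw": 30},{"delta_pos": [14,34,0],"twist": 0.08,"jaw": 30},{"delta_pos": [14,34,0],"twist": 0.08,"jaw": 30},{"delta_pos": [13,34,0],"twist": 0.08,"jaw": 30},{"delta_pos": [12,34,0],"twist": 0.08,"jaw": 30},{"delta_pos": [10,34,0],"twist": 0.08,"jaw": 30},{"delta_pos": [8,34,0],"twist": 0.08,"jaw": 30},{"delta_pos": [5,34,0],"twist": 0.07,"jaw": 30},{"delta_pos": [3,26,0],"twist": 0,"jaw": 30}]'

```text
clock: 33.9
tool_pos: [0.466, -0.0003, 0.0827]
tcp_rot: [0.036, 0.999, 0.001, -0.0]
wrist_force: [0.4, 0.3, -2.1]
finger_gap: 0.42
```

Emit:
jog_arm --motion '[{"delta_pos": [0,0,-20],"twist": 0,"jaw": 30},{"delta_pos": [0,0,0],"twist": 0,"jaw": 30},{"delta_pos": [0,0,0],"twist": 0,"jaw": 30},{"delta_pos": [0,0,0],"twist": 0,"jaw": 30}]'

```text
clock: 34.23
tool_pos: [0.4655, -0.0053, 0.0631]
tcp_rot: [0.04, 0.999, -0.001, -0.001]
wrist_force: [-0.5, -0.1, -1.7]
finger_gap: 0.423
```

```bash
python3 -c "
from h import *
st()
s=snap('top','t20');crop(s,'t20c',170,140,330,260,5)
s=snap('side','s20');crop(s,'s20c',180,160,380,310,4); st()
"
```

```text
t 34.23 tcp [ 0.4655 -0.0053  0.0631] jig [-45.3 -43.4] yaw 1.491 F [-0.5 -0.1 -1.7] gap 39.3 M [ 0.02  0.04 -0.01] j7 1.39
t 34.33 tcp [ 0.4661 -0.0054  0.0636] jig [-44.6 -43.5] yaw 1.49 F [-0.2  0.3 -2.9] gap 39.3 M [0.01 0.1  0.03] j7 1.39
```

View pics/t20c.png

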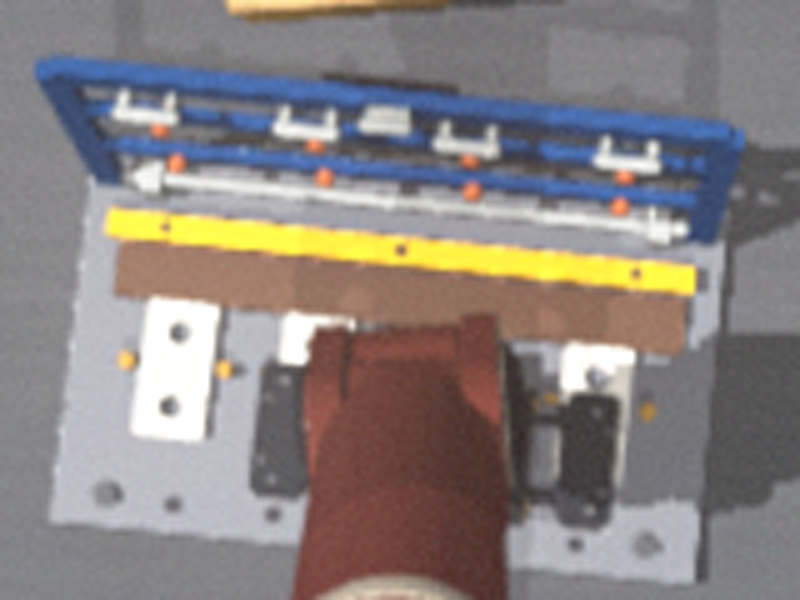

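View pics/s20c.png

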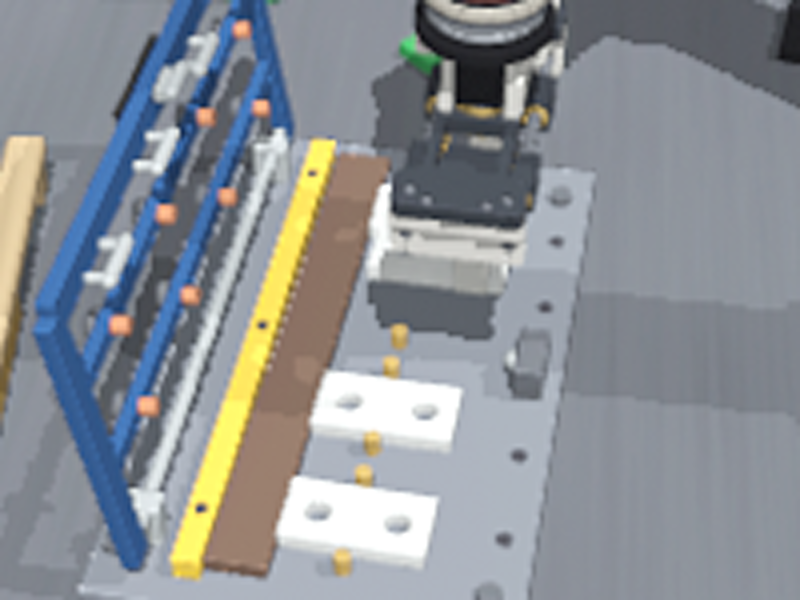

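Emit:
jog_arm --motion '[{"delta_pos": [0,1.5,-15],"twist": 0.002,"jaw": 30},{"delta_pos": [0,0,-12],"twist": 0,"jaw": 30},{"delta_pos": [0,0,-10],"twist": 0,"jaw": 30},{"delta_pos": [0,0,-6],"twist": 0,"jaw": 30},{"delta_pos": [0,0,0],"twist": 0,"jaw": 30},{"delta_pos": [0,0,0],"twist": 0,"jaw": 30}]'

```text
clock: 34.83
tool_pos: [0.4662, -0.003, 0.0204]
tcp_rot: [0.038, 0.999, -0.0, 0.0]
wrist_force: [0.1, -0.1, -2.0]
finger_gap: 0.425
```

Emit:
jog_arm --motion '[{"delta_pos": [0,0,-2],"twist": 0,"jaw": 30},{"delta_pos": [3,0,0],"twist": 0,"jaw": 30},{"delta_pos": [3,-0.5,0],"twist": 0,"jaw": 30},{"delta_pos": [3,-0.5,0],"twist": 0,"jaw": 30},{"delta_pos": [0,0,0],"twist": 0,"jaw": 30}]'

```text
clock: 35.25
tool_pos: [0.4766, -0.0035, 0.0185]
tcp_rot: [0.038, 0.999, 0.0, 0.001]
wrist_force: [0.0, 0.3, -2.8]
finger_gap: 0.424
```

```bash
python3 -c "
from h import *
st()
"
```

```text
t 35.25 tcp [ 0.4766 -0.0035  0.0185] jig [-34.3 -40.8] yaw 1.495 F [ 0.   0.3 -2.8] gap 39.4 M [-0.02 -0.03  0.02] j7 1.39
```

Emit:
jog_arm --motion '[{"delta_pos": [3,-0.5,0],"twist": -0.002,"jaw": 30},{"delta_pos": [2,-0.5,0],"twist": 0,"jaw": 30},{"delta_pos": [0,0,0],"twist": 0,"jaw": 30}]'

```text
clock: 35.5
tool_pos: [0.4799, -0.0044, 0.0182]
tcp_rot: [0.039, 0.999, -0.0, -0.0]
wrist_force: [-1.5, 0.4, 1.0]
finger_gap: 0.423
```

Emit:
jog_arm --motion '[{"delta_pos": [2,0,0],"twist": 0,"jaw": 30},{"delta_pos": [0,0,0],"twist": 0,"jaw": 30}]'

```text
clock: 35.67
tool_pos: [0.4799, -0.0044, 0.0182]
tcp_rot: [0.039, 0.999, -0.0, -0.002]
wrist_force: [-4.4, 1.7, 4.0]
finger_gap: 0.418
```

Emit:
jog_arm --motion '[{"delta_pos": [2,0,0],"twist": 0,"jaw": 30},{"delta_pos": [0,0,0],"twist": 0,"jaw": 30}]'

```text
clock: 35.83
tool_pos: [0.48, -0.0044, 0.0182]
tcp_rot: [0.039, 0.999, -0.0, -0.004]
wrist_force: [-6.9, 0.3, 7.6]
finger_gap: 0.423
```

Emit:
jog_arm --motion '[{"delta_pos": [2,0,0],"twist": 0,"jaw": 30},{"delta_pos": [0,0,0],"twist": 0,"jaw": 30}]'

```text
clock: 36.0
tool_pos: [0.4809, -0.0044, 0.0182]
tcp_rot: [0.039, 0.999, -0.0, -0.005]
wrist_force: [-6.9, 0.2, 7.8]
finger_gap: 0.42
```

```bash
python3 -c "
from h import *
st()
"
```

```text
t 36.0 tcp [ 0.4809 -0.0044  0.0182] jig [-29.9 -41.4] yaw 1.493 F [-6.9  0.2  7.8] gap 39.0 M [0.17 1.44 0.  ] j7 1.39
```

Emit:
jog_arm --motion '[{"delta_pos": [2,0,0],"twist": 0,"jaw": 30},{"delta_pos": [0,0,0],"twist": 0,"jaw": 30},{"delta_pos": [0,0,0],"twist": 0,"jaw": 30}]'

```text
clock: 36.25
tool_pos: [0.4824, -0.0045, 0.0182]
tcp_rot: [0.039, 0.999, -0.001, -0.006]
wrist_force: [-8.9, 0.5, 9.7]
finger_gap: 0.425
```

```bash
python3 -c "
from h import *
st()
"
```

```text
t 36.25 tcp [ 0.4824 -0.0045  0.0182] jig [-28.5 -41.3] yaw 1.493 F [-8.9  0.5  9.7] gap 39.5 M [ 0.17  2.   -0.02] j7 1.39
```

Emit:
jog_arm --motion '[{"delta_pos": [-3,0,0],"twist": 0,"jaw": 30},{"delta_pos": [0,0,0],"twist": 0,"jaw": 60},{"delta_pos": [0,0,0],"twist": 0,"jaw": 60},{"delta_pos": [0,0,0],"twist": 0,"jaw": 60},{"delta_pos": [0,0,0],"twist": 0,"jaw": 60},{"delta_pos": [0,0,25],"twist": 0,"jaw": 60},{"delta_pos": [-5,0,35],"twist": 0,"jaw": 60},{"delta_pos": [-5,-10,35],"twist": 0,"jaw": 60},{"delta_pos": [-5,-30,35],"twist": 0,"jaw": 30},{"delta_pos": [-5,-40,0],"twist": 0,"jaw": 30},{"delta_pos": [0,-40,0],"twist": 0,"jaw": 0},{"delta_pos": [0,-40,0],"twist": 0,"jaw": 0}]'

```text
clock: 37.25
tool_pos: [0.4663, -0.1631, 0.1458]
tcp_rot: [0.038, 0.999, -0.0, 0.002]
wrist_force: [0.7, 0.0, -0.8]
finger_gap: 0.366
```

Emit:
jog_arm --motion '[{"delta_pos": [0,-40,0],"twist": 0,"jaw": 0},{"delta_pos": [0,-40,0],"twist": 0,"jaw": 0},{"delta_pos": [0,-20,0],"twist": 0,"jaw": 0},{"delta_pos": [0,0,0],"twist": 0,"jaw": 0}]'

```text
clock: 37.58
tool_pos: [0.4647, -0.269, 0.1446]
tcp_rot: [0.044, 0.999, -0.003, 0.001]
wrist_force: [-0.3, 0.2, 0.3]
finger_gap: 0.076
```

```bash
python3 -c "
from h import *
from ov import overlay
s=snap('top','t21');crop(s,'t21c',170,140,330,260,5); overlay(s,'t21o',.5135,.0315,-.078,(170,140,330,260),5)
st()
s=snap('side','s21');crop(s,'s21c',190,180,350,300,5); st()
"
```

```text
t 37.63 tcp [ 0.4652 -0.2649  0.1444] jig [ -25.4 -302.3] yaw 1.487 F [-0.3 -0.3  0.2] gap 3.5 M [0.01 0.03 0.03] j7 1.91
t 37.68 tcp [ 0.4656 -0.2621  0.1444] jig [ -25.2 -299.4] yaw 1.491 F [0.4 1.  0. ] gap 1.6 M [ 0.09  0.01 -0.02] j7 1.91
```

View pics/t21c.png

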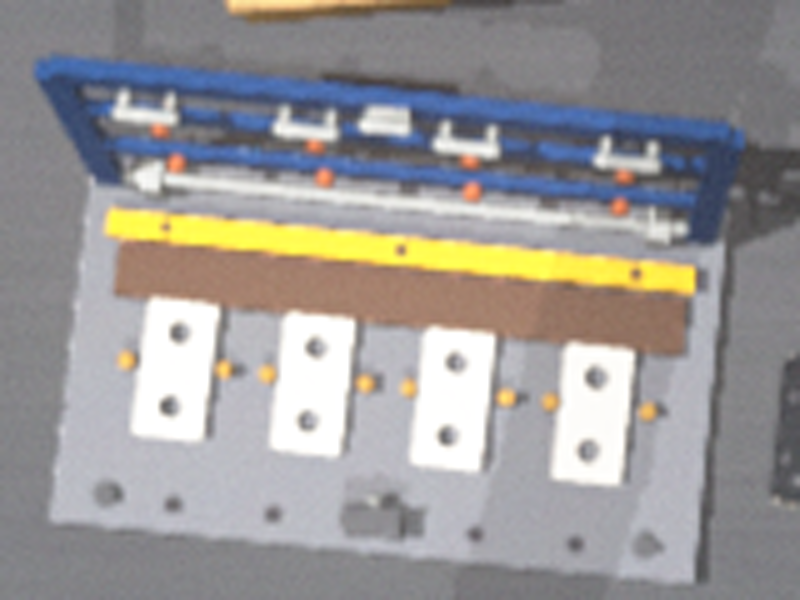

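View pics/s21c.png

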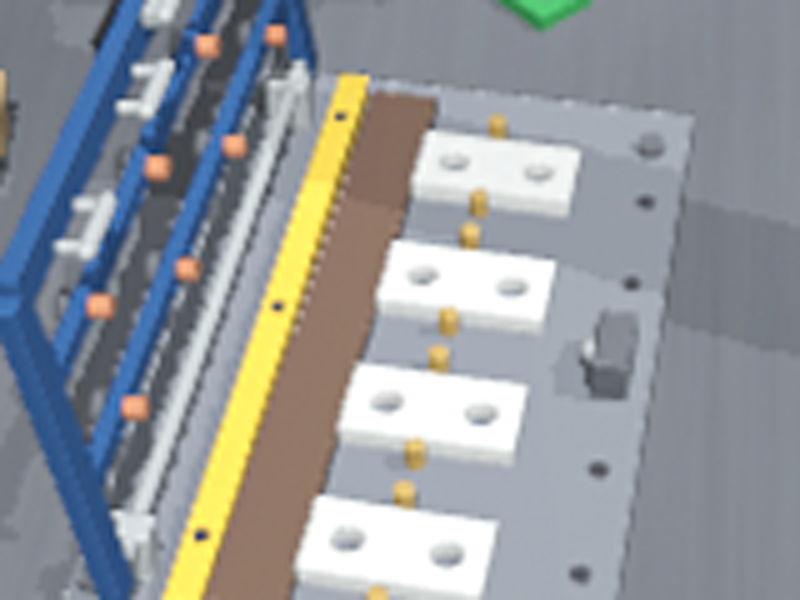

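```bash
cat > chk.py <<'E'
from h import *
import sys
s=load(sys.argv[1]); o=np.array([.5135,.0315])
hsv=cv2.cvtColor(s['img'],cv2.COLOR_RGB2HSV)
# upsampled jig-frame ortho at z=.025, 2px/mm
def W(p): return np.append(tow(p,o),.025)
x0,x1,y0,y1=-70,75,-185,185;k=4
P=[(x0,y0),(x0,y1),(x1,y1),(x1,y0)]
src=np.float32([proj(s,W(p)) for p in P]); dst=np.float32([((y1-y)*k,(x1-x)*k) for x,y in P])
im=cv2.warpPerspective(s['img'],cv2.getPerspectiveTransform(src,dst),((y1-y0)*k,(x1-x0)*k),flags=cv2.INTER_LINEAR)
hs=cv2.cvtColor(im,cv2.COLOR_RGB2HSV)
wm=((im.min(2)>195)).astype(np.uint8); wm=cv2.morphologyEx(wm,cv2.MORPH_CLOSE,np.ones((9,9)))
cs,_=cv2.findContours(wm,cv2.RETR_EXTERNAL,cv2.CHAIN_APPROX_NONE)
for c in cs:
    if cv2.contourArea(c)<5000: continue
    (cx,cy),(w,h),a=cv2.minAreaRect(c)
    print('tab centre x %.1f y %.1f size %.1f %.1f ang %.1f'%(x1-cy/k,y1-cx/k,w/k,h/k,a))
bm=((hs[...,0]<14)&(hs[...,1]>70)&(im[...,0]>im[...,2].astype(int)+20)).astype(np.uint8)
for lab,ys in (('all',range(-155,160,5)),):
    fr=[];fa=[];Y=[]
    for y in ys:
        col=bm[:(x1-10)*k,(y1-y)*k]; i=np.where(col)[0]
        if len(i)<20: continue
        Y.append(y); fa.append(x1-i.min()/k); fr.append(x1-i.max()/k)
    print('far fit',np.polyfit(Y,fa,1).round(4),'front fit',np.polyfit(Y,fr,1).round(4)); print(np.round(fr,1))
ym=((hs[...,0]>20)&(hs[...,0]<34)&(hs[...,1]>150)).astype(np.uint8)
Y=range(-150,151,5); e=[x1-np.where(ym[:,(y1-y)*k])[0].max()/k for y in Y]; print('rail',np.polyfit(Y,e,1).round(4))
C=cloud(s)
cv2.imwrite('pics/chk.png',im[:,:,::-1][::2,::2])
E
python3 chk.py t21
```

```text
tab centre x -8.0 y -121.7 size 43.1 83.1 ang 0.5
tab centre x -8.2 y -37.4 size 45.9 86.0 ang 0.8
tab centre x -7.2 y 46.0 size 86.0 46.0 ang 90.0
tab centre x -6.7 y 127.7 size 46.4 85.5 ang 0.4
far fit [2.20000e-03 6.68929e+01] front fit [8.70000e-03 3.65675e+01]
[34.8 34.2 34.  36.2 36.8 36.  36.  36.8 36.2 37.  36.8 35.8 34.8 35.2
 35.  34.5 35.  36.  34.8 35.5 37.  37.  36.8 36.5 36.5 37.  37.5 36.8
 36.  35.5 35.8 35.5 35.  36.2 35.8 35.2 37.5 38.  37.8 37.5 37.  37.5
 37.8 38.2 37.  36.5 36.5 36.5 36.2 36.5 36.8 36.  37.  38.  39.  38.2
 37.8 38.5 38.8 39.  38.5 37.2 37.2]
rail [-1.20000e-03  6.99877e+01]
```

View pics/chk.png

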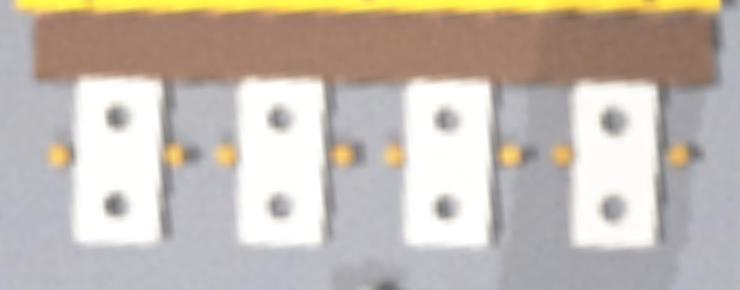

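```bash
cat > chk2.py <<'E'
from h import *
import sys
def run(fn,o,zt=.025):
    s=load(fn)
    def W(p): return np.append(tow(p,o),zt)
    x0,x1,y0,y1=10,80,-185,185;k=4
    P=[(x0,y0),(x0,y1),(x1,y1),(x1,y0)]
    src=np.float32([proj(s,W(p)) for p in P]); dst=np.float32([((y1-y)*k,(x1-x)*k) for x,y in P])
    im=cv2.warpPerspective(s['img'],cv2.getPerspectiveTransform(src,dst),((y1-y0)*k,(x1-x0)*k),flags=cv2.INTER_LINEAR).astype(float)
    q=(im[...,0]-im[...,2])/im.sum(2)
    g=im[...,1]
    res=[]
    for y in range(-165,166,10):
        j=int((y1-y)*k); p=q[:,max(0,j-16):j+16].mean(1); xs=x1-np.arange(len(p))/k
        mid=p[(xs>45)&(xs<58)].mean(); base=p[(xs<25)].mean(); yel=p[(xs>74)&(xs<78)].mean()
        h=(mid+base)/2; i=np.where((p<h)&(xs<50))[0][0]; xf=xs[i]
        h2=(mid+yel)/2; i2=np.where((p>h2)&(xs>50))[0][-1]; xr=xs[i2]
        res.append((y,xf,xr))
    r=np.array(res); 
    print(fn,'front',np.polyfit(r[:,0],r[:,1],1).round(4),'railedge',np.polyfit(r[:,0],r[:,2],1).round(4))
    print(r[:,1].round(1)); print(r[:,2].round(1))
run('t21',np.array([.5135,.0315])); run('t17',np.array([.5135,.0315])); run('s21',np.array([.5145,.034]))
E
python3 chk2.py
```

```text
t21 front [9.20000e-03 3.45588e+01] railedge [-1.60000e-03  6.87206e+01]
[32.5 32.2 32.2 34.2 34.5 34.5 34.5 32.5 33.2 33.  32.5 35.  35.5 35.
 35.5 33.8 34.  33.8 33.5 35.  36.2 36.  35.8 35.  34.5 34.5 34.2 35.2
 36.8 36.8 36.5 36.  35.  35.5]
[69.5 69.8 69.  69.  69.2 69.2 68.8 69.2 69.  68.2 68.5 68.8 68.2 68.5
 68.8 68.2 68.5 68.2 68.2 68.5 68.2 68.2 69.  68.5 68.5 69.  68.5 68.2
 68.8 68.8 68.5 68.5 69.  69.2]
t17 front [9.80000e-03 3.43456e+01] railedge [-1.90000e-03  6.87279e+01]
[32.5 32.2 32.2 34.5 34.5 34.5 34.5 32.8 33.  33.  33.  33.2 33.2 33.5
 33.5 33.5 34.  33.8 33.5 35.  36.2 36.  35.8 35.2 34.5 34.5 34.2 35.2
 36.5 36.8 36.5 36.  34.8 35.5]
[69.8 69.8 69.2 69.2 69.2 69.2 68.8 69.  69.  68.2 68.5 68.8 68.2 68.2
 68.5 68.2 68.8 68.5 68.2 68.5 68.5 68.  69.  68.5 68.2 69.  68.8 68.2
 68.8 68.8 68.5 68.2 69.  69.2]
s21 front [6.00000e-03 3.48603e+01] railedge [1.60000e-03 6.91691e+01]
[33.2 32.5 33.2 35.5 35.5 35.2 35.2 33.5 33.2 32.8 32.8 36.  35.8 35.8
 36.2 34.5 33.5 33.5 33.5 35.8 36.2 36.2 36.2 35.8 34.  34.2 34.  35.5
 36.5 36.8 37.  36.2 34.5 34.8]
[70.5 69.8 68.5 68.8 68.8 68.8 68.8 68.5 68.8 68.8 69.  69.  69.  69.2
 69.2 69.2 69.2 69.2 68.8 69.  69.  69.  69.  69.2 69.2 69.2 69.2 69.2
 69.5 69.5 69.5 69.8 69.8 69.8]
```

```bash
python3 -c "
from h import *
print(tow((14,-164)), tow((14,166)))
st()"
```

```text
[ 0.5151784  -0.13009226] [0.54089231 0.19890439]
t 37.68 tcp [ 0.4656 -0.2621  0.1444] jig [ -25.2 -299.4] yaw 1.491 F [0.4 1.  0. ] gap 1.6 M [ 0.09  0.01 -0.02] j7 1.91
```

Emit:
jog_arm --motion '[{"delta_pos": [10,30,0],"twist": 0,"jaw": 0},{"delta_pos": [15,35,-20],"twist": 0,"jaw": 0},{"delta_pos": [15,35,-20],"twist": 0,"jaw": 0},{"delta_pos": [10,32,-20],"twist": 0,"jaw": 0},{"delta_pos": [0,0,-20],"twist": 0,"jaw": 0},{"delta_pos": [0,0,0],"twist": 0,"jaw": 0},{"delta_pos": [0,0,0],"twist": 0,"jaw": 0},{"delta_pos": [0,0,0],"twist": 0,"jaw": 0}]'

```text
clock: 38.35
tool_pos: [0.5148, -0.1322, 0.0667]
tcp_rot: [0.039, 0.999, -0.0, 0.0]
wrist_force: [-0.6, 0.2, -0.4]
finger_gap: 0.003
```

```bash
python3 -c "
from h import *
st()"
```

```text
t 38.35 tcp [ 0.5148 -0.1322  0.0667] jig [  13.8 -166.2] yaw 1.492 F [-0.6  0.2 -0.4] gap 0.2 M [0.03 0.01 0.03] j7 1.65
```

Emit:
jog_arm --motion '[{"delta_pos": [2,0,-20],"twist": 0,"jaw": 0},{"delta_pos": [0,0,-20],"twist": 0,"jaw": 0},{"delta_pos": [0,0,-6],"twist": 0,"jaw": 0},{"delta_pos": [0,0,0],"twist": 0,"jaw": 0},{"delta_pos": [0,0,0],"twist": 0,"jaw": 0}]'

```text
clock: 38.77
tool_pos: [0.517, -0.1326, 0.0208]
tcp_rot: [0.04, 0.999, -0.0, 0.001]
wrist_force: [-0.7, -0.1, 0.5]
finger_gap: 0.009
```

Emit:
jog_arm --motion '[{"delta_pos": [3,0,0],"twist": 0,"jaw": 0},{"delta_pos": [2,0,0],"twist": 0,"jaw": 0},{"delta_pos": [0,0,0],"twist": 0,"jaw": 0}]'

```text
clock: 39.02
tool_pos: [0.5231, -0.1318, 0.0209]
tcp_rot: [0.039, 0.999, -0.0, 0.001]
wrist_force: [-1.1, -0.5, -0.3]
finger_gap: 0.006
```

Emit:
jog_arm --motion '[{"delta_pos": [2,0,0],"twist": 0,"jaw": 0},{"delta_pos": [0,0,0],"twist": 0,"jaw": 0}]'

```text
clock: 39.18
tool_pos: [0.5243, -0.1316, 0.0202]
tcp_rot: [0.039, 0.999, -0.0, 0.001]
wrist_force: [0.9, 0.4, -0.4]
finger_gap: 0.002
```

Emit:
jog_arm --motion '[{"delta_pos": [2,0,0],"twist": 0,"jaw": 0},{"delta_pos": [0,0,0],"twist": 0,"jaw": 0}]'

```text
clock: 39.35
tool_pos: [0.5245, -0.1315, 0.0197]
tcp_rot: [0.039, 0.999, 0.0, -0.001]
wrist_force: [-2.3, -0.3, 1.0]
finger_gap: 0.005
```

```bash
python3 -c "
from h import *
st()"
```

```text
t 39.35 tcp [ 0.5245 -0.1315  0.0197] jig [  23.4 -164.7] yaw 1.493 F [-2.3 -0.3  1. ] gap 0.4 M [ 0.01  0.48 -0.05] j7 1.64
```

Emit:
jog_arm --motion '[{"delta_pos": [2,0,0.5],"twist": 0,"jaw": 0},{"delta_pos": [2,0,0],"twist": 0,"jaw": 0},{"delta_pos": [0,0,0],"twist": 0,"jaw": 0}]'

```text
clock: 39.6
tool_pos: [0.5275, -0.1317, 0.0198]
tcp_rot: [0.039, 0.999, -0.0, -0.002]
wrist_force: [-4.4, -1.6, 0.7]
finger_gap: 0.009
```

Emit:
jog_arm --motion '[{"delta_pos": [2,0,0.5],"twist": 0,"jaw": 0},{"delta_pos": [2,0,0],"twist": 0,"jaw": 0},{"delta_pos": [0,0,0],"twist": 0,"jaw": 0}]'

```text
clock: 39.85
tool_pos: [0.5276, -0.1317, 0.0198]
tcp_rot: [0.039, 0.999, 0.0, -0.007]
wrist_force: [-9.9, -0.4, 4.9]
finger_gap: 0.006
```

```bash
python3 -c "
from h import *
st()"
```

```text
t 39.85 tcp [ 0.5276 -0.1317  0.0198] jig [  26.5 -164.6] yaw 1.492 F [-9.9 -0.4  4.9] gap 0.6 M [-0.06  2.21  0.01] j7 1.64
```

Emit:
jog_arm --motion '[{"delta_pos": [-12,0.5,0],"twist": 0,"jaw": 0},{"delta_pos": [-3,0,0],"twist": 0,"jaw": 0},{"delta_pos": [0,0,20],"twist": 0,"jaw": 0},{"delta_pos": [0,0,30],"twist": 0,"jaw": 0},{"delta_pos": [2,30,10],"twist": 0,"jaw": 0},{"delta_pos": [2,35,0],"twist": 0,"jaw": 0},{"delta_pos": [3,35,0],"twist": 0,"jaw": 0},{"delta_pos": [3,35,0],"twist": 0,"jaw": 0},{"delta_pos": [3,29,0],"twist": 0,"jaw": 0},{"delta_pos": [0,0,0],"twist": 0,"jaw": 0},{"delta_pos": [0,0,0],"twist": 0,"jaw": 0},{"delta_pos": [0,0,0],"twist": 0,"jaw": 0}]'

```text
clock: 40.85
tool_pos: [0.5329, 0.0324, 0.0811]
tcp_rot: [0.039, 0.999, -0.0, 0.001]
wrist_force: [0.4, -0.8, 0.1]
finger_gap: 0.002
```

```bash
python3 -c "
from h import *
st()
s=snap('top','t22');crop(s,'t22c',170,140,330,260,5)"
```

```text
t 40.85 tcp [0.5329 0.0324 0.0811] jig [19.  -0.6] yaw 1.493 F [ 0.4 -0.8  0.1] gap 0.2 M [-0.01 -0.    0.02] j7 1.37
```

View pics/t22c.png

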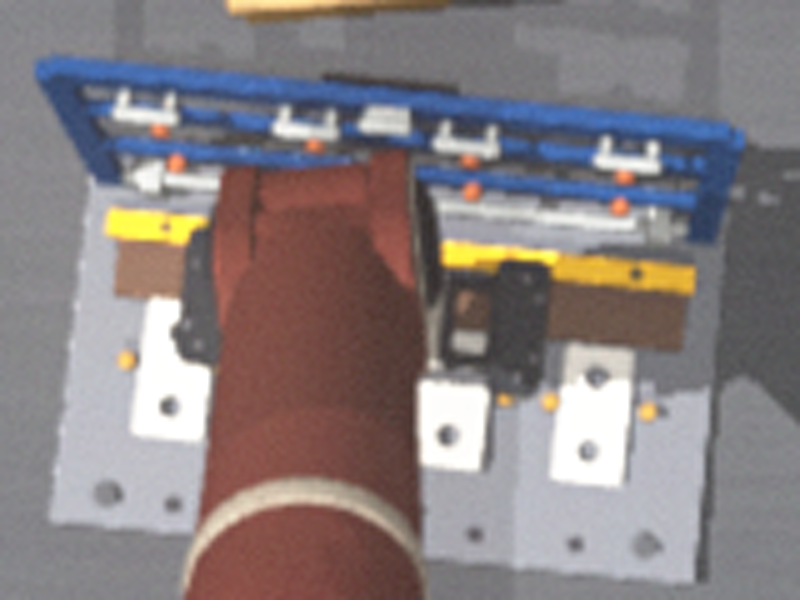

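Emit:
jog_arm --motion '[{"delta_pos": [-1,1,-20],"twist": 0,"jaw": 0},{"delta_pos": [0,0,-20],"twist": 0,"jaw": 0},{"delta_pos": [0,0,-10],"twist": 0,"jaw": 0},{"delta_pos": [0,0,0],"twist": 0,"jaw": 0},{"delta_pos": [0,0,-10],"twist": 0,"jaw": 0},{"delta_pos": [0,0,0],"twist": 0,"jaw": 0},{"delta_pos": [0,0,0],"twist": 0,"jaw": 0}]'

```text
clock: 41.48
tool_pos: [0.5309, 0.0336, 0.021]
tcp_rot: [0.039, 0.999, -0.0, 0.0]
wrist_force: [-0.0, -0.6, -0.2]
finger_gap: 0.002
```

Emit:
jog_arm --motion '[{"delta_pos": [3,0,0],"twist": 0,"jaw": 0},{"delta_pos": [2,-0.5,0],"twist": 0,"jaw": 0},{"delta_pos": [2,0,0],"twist": 0,"jaw": 0},{"delta_pos": [0,0,0],"twist": 0,"jaw": 0}]'

```text
clock: 41.82
tool_pos: [0.5387, 0.0335, 0.0213]
tcp_rot: [0.039, 0.999, 0.0, 0.001]
wrist_force: [0.7, 0.1, 0.2]
finger_gap: 0.008
```

Emit:
jog_arm --motion '[{"delta_pos": [2,0,0.5],"twist": 0,"jaw": 0},{"delta_pos": [2,0,0],"twist": 0,"jaw": 0},{"delta_pos": [0,0,0],"twist": 0,"jaw": 0}]'

```text
clock: 42.07
tool_pos: [0.5401, 0.0335, 0.0212]
tcp_rot: [0.039, 0.999, -0.0, -0.002]
wrist_force: [-2.0, 0.1, 1.9]
finger_gap: 0.007
```

Emit:
jog_arm --motion '[{"delta_pos": [2,0,0.5],"twist": 0,"jaw": 0},{"delta_pos": [2,0,0.5],"twist": 0,"jaw": 0},{"delta_pos": [0,0,0],"twist": 0,"jaw": 0}]'

```text
clock: 42.32
tool_pos: [0.5403, 0.0335, 0.0213]
tcp_rot: [0.039, 0.999, -0.001, -0.006]
wrist_force: [-7.3, 0.3, 2.7]
finger_gap: 0.004
```

```bash
python3 -c "
from h import *
st()"
```

```text
t 42.32 tcp [0.5403 0.0335 0.0213] jig [26.3  1. ] yaw 1.493 F [-7.3  0.3  2.7] gap 0.4 M [ 0.11  1.69 -0.  ] j7 1.36
```

Emit:
jog_arm --motion '[{"delta_pos": [3,0,0],"twist": 0,"jaw": 0},{"delta_pos": [3,0,0],"twist": 0,"jaw": 0},{"delta_pos": [0,0,0],"twist": 0,"jaw": 0}]'

```text
clock: 42.57
tool_pos: [0.5404, 0.0335, 0.0212]
tcp_rot: [0.039, 0.999, -0.001, -0.012]
wrist_force: [-15.8, 0.2, 12.3]
finger_gap: 0.008
```

```bash
python3 -c "
from h import *
st()"
```

```text
t 42.57 tcp [0.5404 0.0335 0.0212] jig [26.4  1. ] yaw 1.494 F [-15.8   0.2  12.3] gap 0.8 M [0.15 3.57 0.01] j7 1.36
```

Emit:
jog_arm --motion '[{"delta_pos": [-17,0.5,0],"twist": 0,"jaw": 0},{"delta_pos": [-2,0,0],"twist": 0,"jaw": 0},{"delta_pos": [0,0,20],"twist": 0,"jaw": 0},{"delta_pos": [0,0,30],"twist": 0,"jaw": 0},{"delta_pos": [2,30,10],"twist": 0,"jaw": 0},{"delta_pos": [2,35,0],"twist": 0,"jaw": 0},{"delta_pos": [3,35,0],"twist": 0,"jaw": 0},{"delta_pos": [3,35,0],"twist": 0,"jaw": 0},{"delta_pos": [3,29,0],"twist": 0,"jaw": 0},{"delta_pos": [0,0,0],"twist": 0,"jaw": 0},{"delta_pos": [0,0,0],"twist": 0,"jaw": 0},{"delta_pos": [0,0,0],"twist": 0,"jaw": 0}]'

```text
clock: 43.57
tool_pos: [0.5467, 0.197, 0.0824]
tcp_rot: [0.039, 0.999, -0.0, 0.001]
wrist_force: [-0.7, 0.2, -0.4]
finger_gap: 0.007
```

```bash
python3 -c "
from h import *
st()"
```

```text
t 43.57 tcp [0.5467 0.197  0.0824] jig [ 20.  164.6] yaw 1.492 F [-0.7  0.2 -0.4] gap 0.7 M [-0.03 -0.02  0.01] j7 1.11
```

Emit:
jog_arm --motion '[{"delta_pos": [-3,1,-20],"twist": 0,"jaw": 0},{"delta_pos": [0,0,-20],"twist": 0,"jaw": 0},{"delta_pos": [0,0,-10],"twist": 0,"jaw": 0},{"delta_pos": [0,0,0],"twist": 0,"jaw": 0},{"delta_pos": [0,0,-12],"twist": 0,"jaw": 0},{"delta_pos": [0,0,0],"twist": 0,"jaw": 0},{"delta_pos": [0,0,0],"twist": 0,"jaw": 0}]'

```text
clock: 44.15
tool_pos: [0.5429, 0.1985, 0.0203]
tcp_rot: [0.039, 0.999, -0.0, -0.0]
wrist_force: [0.4, -0.2, 0.8]
finger_gap: 0.002
```

Emit:
jog_arm --motion '[{"delta_pos": [3,0,0],"twist": 0,"jaw": 0},{"delta_pos": [2,0,0],"twist": 0,"jaw": 0},{"delta_pos": [2,0,0],"twist": 0,"jaw": 0},{"delta_pos": [0,0,0],"twist": 0,"jaw": 0}]'

```text
clock: 44.48
tool_pos: [0.5507, 0.199, 0.0208]
tcp_rot: [0.039, 0.999, 0.0, 0.001]
wrist_force: [0.1, 0.3, -0.2]
finger_gap: 0.006
```

Emit:
jog_arm --motion '[{"delta_pos": [1,0,0],"twist": 0,"jaw": 0},{"delta_pos": [0,0,0],"twist": 0,"jaw": 0},{"delta_pos": [0,0,0],"twist": 0,"jaw": 0}]'

```text
clock: 44.73
tool_pos: [0.5506, 0.199, 0.0204]
tcp_rot: [0.039, 0.999, -0.0, -0.0]
wrist_force: [-0.5, 0.4, -0.2]
finger_gap: 0.003
```

Emit:
jog_arm --motion '[{"delta_pos": [1,0,0],"twist": 0,"jaw": 0},{"delta_pos": [0,0,0],"twist": 0,"jaw": 0},{"delta_pos": [0,0,0],"twist": 0,"jaw": 0}]'

```text
clock: 44.98
tool_pos: [0.5516, 0.199, 0.0203]
tcp_rot: [0.039, 0.999, -0.0, -0.0]
wrist_force: [0.6, -0.2, -0.2]
finger_gap: 0.005
```

```bash
python3 -c "
from h import *
st()"
```

```text
t 44.98 tcp [0.5516 0.199  0.0203] jig [ 24.7 166.9] yaw 1.493 F [ 0.6 -0.2 -0.2] gap 0.4 M [ 0.02 -0.04 -0.01] j7 1.11
```

Emit:
jog_arm --motion '[{"delta_pos": [1,0,0],"twist": 0,"jaw": 0},{"delta_pos": [0,0,0],"twist": 0,"jaw": 0},{"delta_pos": [0,0,0],"twist": 0,"jaw": 0}]'

```text
clock: 45.23
tool_pos: [0.5527, 0.1989, 0.0203]
tcp_rot: [0.039, 0.999, -0.0, 0.0]
wrist_force: [-0.0, 0.4, -0.3]
finger_gap: 0.003
```

Emit:
jog_arm --motion '[{"delta_pos": [1,0,0],"twist": 0,"jaw": 0},{"delta_pos": [0,0,0],"twist": 0,"jaw": 0},{"delta_pos": [0,0,0],"twist": 0,"jaw": 0}]'

```text
clock: 45.48
tool_pos: [0.5529, 0.199, 0.0202]
tcp_rot: [0.039, 0.999, -0.0, -0.001]
wrist_force: [-2.1, -0.0, 0.6]
finger_gap: 0.008
```

Emit:
jog_arm --motion '[{"delta_pos": [1,0,0],"twist": 0,"jaw": 0},{"delta_pos": [0,0,0],"twist": 0,"jaw": 0},{"delta_pos": [0,0,0],"twist": 0,"jaw": 0}]'

```text
clock: 45.73
tool_pos: [0.553, 0.1989, 0.0201]
tcp_rot: [0.039, 0.999, -0.0, -0.002]
wrist_force: [-4.6, -0.1, 4.0]
finger_gap: 0.008
```

```bash
python3 -c "
from h import *
st()"
```

```text
t 45.73 tcp [0.553  0.1989 0.0201] jig [ 26.1 167. ] yaw 1.493 F [-4.6 -0.1  4. ] gap 0.8 M [-0.03  1.06 -0.06] j7 1.11
```

```bash
sed -i 's/YAW=-.078/YAW=-.0768/' h.py; python3 -c "
from h import *
st()
for y in (125,42,-41,-125): print(tow((-68,y)).round(4))"
```

```text
t 45.73 tcp [0.553  0.1989 0.0201] jig [ 26.3 166.9] yaw 1.493 F [-4.6 -0.1  4. ] gap 0.8 M [-0.03  1.06 -0.06] j7 1.11
[0.4558 0.1643]
[0.4494 0.0816]
[ 0.4431 -0.0012]
[ 0.4366 -0.0849]
```

Emit:
jog_arm --motion '[{"delta_pos": [-10,0,0],"twist": 0,"jaw": 0},{"delta_pos": [-3,0,20],"twist": 0,"jaw": 0},{"delta_pos": [0,0,25],"twist": 0,"jaw": 0},{"delta_pos": [-20,-10,15],"twist": 0,"jaw": 0},{"delta_pos": [-30,-15,0],"twist": 0,"jaw": 0},{"delta_pos": [-25,-7,0],"twist": 0,"jaw": 0},{"delta_pos": [0,0,0],"twist": 0,"jaw": 0},{"delta_pos": [0,0,0],"twist": 0,"jaw": 0},{"delta_pos": [0,0,0],"twist": 0,"jaw": 0}]'

```text
clock: 46.48
tool_pos: [0.469, 0.1675, 0.0808]
tcp_rot: [0.039, 0.999, 0.001, 0.002]
wrist_force: [0.1, 0.5, 0.0]
finger_gap: 0.004
```

```bash
python3 -c "
from h import *
st()
s=snap('top','t23');crop(s,'t23c',170,140,330,260,5)"
```

```text
t 46.48 tcp [0.469  0.1675 0.0808] jig [-55.1 129.2] yaw 1.493 F [0.1 0.5 0. ] gap 0.4 M [ 0.02 -0.1   0.04] j7 1.1
```

View pics/t23c.png

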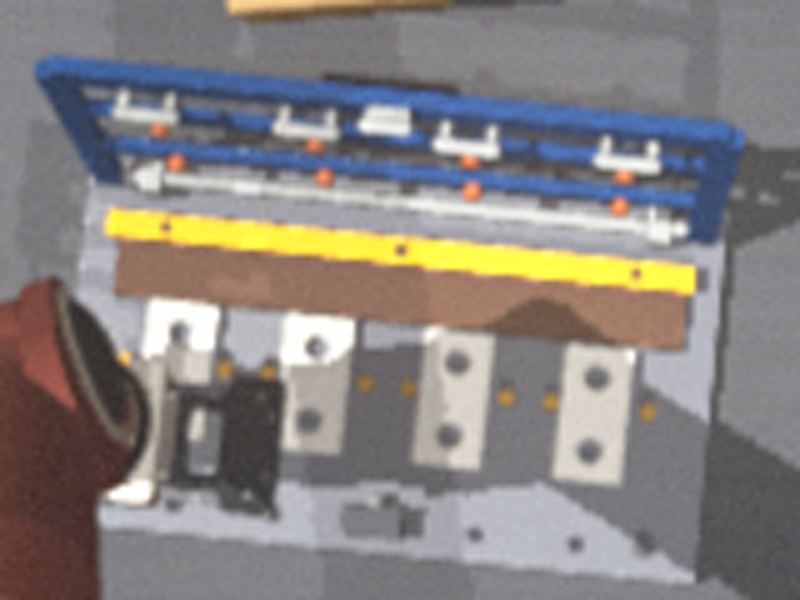

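Emit:
jog_arm --motion '[{"delta_pos": [-15,-3,0],"twist": 0,"jaw": 0},{"delta_pos": [0,0,-20],"twist": 0,"jaw": 0},{"delta_pos": [0,0,-20],"twist": 0,"jaw": 0},{"delta_pos": [0,0,-10],"twist": 0,"jaw": 0},{"delta_pos": [0,0,-11],"twist": 0,"jaw": 0},{"delta_pos": [0,0,0],"twist": 0,"jaw": 0},{"delta_pos": [0,0,0],"twist": 0,"jaw": 0}]'

```text
clock: 47.12
tool_pos: [0.4523, 0.1641, 0.0189]
tcp_rot: [0.039, 0.999, -0.0, -0.0]
wrist_force: [0.6, -0.0, 0.2]
finger_gap: 0.007
```

Emit:
jog_arm --motion '[{"delta_pos": [3,0,0],"twist": 0,"jaw": 0},{"delta_pos": [3,0,0],"twist": 0,"jaw": 0},{"delta_pos": [3,0,0],"twist": 0,"jaw": 0},{"delta_pos": [2,0,0],"twist": 0,"jaw": 0},{"delta_pos": [0,0,0],"twist": 0,"jaw": 0}]'

```text
clock: 47.53
tool_pos: [0.4638, 0.164, 0.0198]
tcp_rot: [0.039, 0.999, 0.0, 0.001]
wrist_force: [-0.1, 0.1, -0.2]
finger_gap: 0.001
```

```bash
python3 -c "
from h import *
st()"
```

```text
t 47.53 tcp [0.4638 0.164  0.0198] jig [-60.  125.3] yaw 1.493 F [-0.1  0.1 -0.2] gap 0.1 M [-0.01 -0.03  0.01] j7 1.1
```

Emit:
jog_arm --motion '[{"delta_pos": [3,0,-0.5],"twist": 0,"jaw": 0},{"delta_pos": [2,-0.5,0],"twist": 0,"jaw": 0},{"delta_pos": [0,0,0],"twist": 0,"jaw": 0},{"delta_pos": [0,0,0],"twist": 0,"jaw": 0}]'

```text
clock: 47.87
tool_pos: [0.4677, 0.1634, 0.0188]
tcp_rot: [0.039, 0.999, -0.0, -0.0]
wrist_force: [0.0, -0.3, 0.0]
finger_gap: 0.005
```

Emit:
jog_arm --motion '[{"delta_pos": [2,0,0],"twist": 0,"jaw": 0},{"delta_pos": [0,0,0],"twist": 0,"jaw": 0},{"delta_pos": [0,0,0],"twist": 0,"jaw": 0}]'

```text
clock: 48.12
tool_pos: [0.4695, 0.1634, 0.0188]
tcp_rot: [0.039, 0.999, -0.0, -0.0]
wrist_force: [-0.8, 0.3, -0.3]
finger_gap: 0.009
```

Emit:
jog_arm --motion '[{"delta_pos": [2,0,0],"twist": 0,"jaw": 0},{"delta_pos": [0,0,0],"twist": 0,"jaw": 0},{"delta_pos": [0,0,0],"twist": 0,"jaw": 0}]'

```text
clock: 48.37
tool_pos: [0.4696, 0.1633, 0.0186]
tcp_rot: [0.039, 0.999, -0.0, -0.002]
wrist_force: [-4.4, -0.3, 3.3]
finger_gap: 0.008
```

Emit:
jog_arm --motion '[{"delta_pos": [2,0,0],"twist": 0,"jaw": 0},{"delta_pos": [0,0,0],"twist": 0,"jaw": 0},{"delta_pos": [0,0,0],"twist": 0,"jaw": 0}]'

```text
clock: 48.62
tool_pos: [0.4697, 0.1633, 0.0185]
tcp_rot: [0.038, 0.999, -0.001, -0.004]
wrist_force: [-7.8, 0.7, 4.9]
finger_gap: 0.004
```

```bash
python3 -c "
from h import *
st()"
```

```text
t 48.62 tcp [0.4697 0.1633 0.0185] jig [-54.1 125. ] yaw 1.494 F [-7.8  0.7  4.9] gap 0.3 M [ 0.13  1.61 -0.03] j7 1.11
```

Emit:
jog_arm --motion '[{"delta_pos": [-16,1,0],"twist": 0,"jaw": 0},{"delta_pos": [0,0,20],"twist": 0,"jaw": 0},{"delta_pos": [-2,-20,20],"twist": 0,"jaw": 0},{"delta_pos": [-2,-32,0],"twist": 0,"jaw": 0},{"delta_pos": [-2,-31,0],"twist": 0,"jaw": 0},{"delta_pos": [0,0,-20],"twist": 0,"jaw": 0},{"delta_pos": [0,0,-10],"twist": 0,"jaw": 0},{"delta_pos": [0,0,-10],"twist": 0,"jaw": 0},{"delta_pos": [0,0,0],"twist": 0,"jaw": 0},{"delta_pos": [0,0,0],"twist": 0,"jaw": 0}]'

```text
clock: 49.45
tool_pos: [0.4527, 0.0813, 0.0187]
tcp_rot: [0.039, 0.999, -0.0, 0.001]
wrist_force: [0.3, 0.1, 0.5]
finger_gap: 0.005
```

```bash
python3 -c "
from h import *
st()"
```

```text
t 49.45 tcp [0.4527 0.0813 0.0187] jig [-64.8  42. ] yaw 1.493 F [0.3 0.1 0.5] gap 0.5 M [-0.   -0.04  0.03] j7 1.23
```

Emit:
jog_arm --motion '[{"delta_pos": [3,-0.5,0],"twist": 0,"jaw": 0},{"delta_pos": [3,0,0],"twist": 0,"jaw": 0},{"delta_pos": [2,0,0],"twist": 0,"jaw": 0},{"delta_pos": [2,0,0],"twist": 0,"jaw": 0},{"delta_pos": [0,0,0],"twist": 0,"jaw": 0},{"delta_pos": [0,0,0],"twist": 0,"jaw": 0}]'

```text
clock: 49.95
tool_pos: [0.4619, 0.081, 0.019]
tcp_rot: [0.039, 0.999, 0.0, 0.0]
wrist_force: [-0.5, -0.8, 0.3]
finger_gap: 0.003
```

Emit:
jog_arm --motion '[{"delta_pos": [2,0,0],"twist": 0,"jaw": 0},{"delta_pos": [0,0,0],"twist": 0,"jaw": 0},{"delta_pos": [0,0,0],"twist": 0,"jaw": 0}]'

```text
clock: 50.2
tool_pos: [0.4625, 0.0809, 0.0187]
tcp_rot: [0.039, 0.999, -0.0, -0.001]
wrist_force: [-2.6, -0.1, 2.7]
finger_gap: 0.005
```

Emit:
jog_arm --motion '[{"delta_pos": [2,0,0],"twist": 0,"jaw": 0},{"delta_pos": [0,0,0],"twist": 0,"jaw": 0},{"delta_pos": [0,0,0],"twist": 0,"jaw": 0}]'

```text
clock: 50.45
tool_pos: [0.4636, 0.0808, 0.0186]
tcp_rot: [0.039, 0.999, -0.0, -0.002]
wrist_force: [-5.5, 1.1, 3.8]
finger_gap: 0.01
```

Emit:
jog_arm --motion '[{"delta_pos": [2,0,0],"twist": 0,"jaw": 0},{"delta_pos": [0,0,0],"twist": 0,"jaw": 0},{"delta_pos": [0,0,0],"twist": 0,"jaw": 0}]'

```text
clock: 50.7
tool_pos: [0.4636, 0.0808, 0.0185]
tcp_rot: [0.039, 0.999, -0.001, -0.004]
wrist_force: [-7.4, 0.4, 5.0]
finger_gap: 0.002
```

```bash
python3 -c "
from h import *
st()"
```

```text
t 50.7 tcp [0.4636 0.0808 0.0185] jig [-53.8  42.3] yaw 1.494 F [-7.4  0.4  5. ] gap 0.2 M [ 0.14  1.69 -0.  ] j7 1.24
```

Emit:
jog_arm --motion '[{"delta_pos": [-14,1,0],"twist": 0,"jaw": 0},{"delta_pos": [0,0,20],"twist": 0,"jaw": 0},{"delta_pos": [0,0,30],"twist": 0,"jaw": 0},{"delta_pos": [-2,-22,10],"twist": 0,"jaw": 0},{"delta_pos": [-2,-32,0],"twist": 0,"jaw": 0},{"delta_pos": [-2,-31,0],"twist": 0,"jaw": 0},{"delta_pos": [0,0,0],"twist": 0,"jaw": 0},{"delta_pos": [0,0,0],"twist": 0,"jaw": 0},{"delta_pos": [0,0,0],"twist": 0,"jaw": 0}]'

```text
clock: 51.45
tool_pos: [0.4491, -0.0027, 0.079]
tcp_rot: [0.039, 0.999, 0.0, 0.001]
wrist_force: [0.8, 0.7, -0.0]
finger_gap: 0.005
```

```bash
python3 -c "
from h import *
st()"
```

```text
t 51.45 tcp [ 0.4491 -0.0027  0.079 ] jig [-61.9 -42.1] yaw 1.493 F [ 0.8  0.7 -0. ] gap 0.5 M [ 0.06 -0.01 -0.04] j7 1.4
```

Emit:
jog_arm --motion '[{"delta_pos": [-1,0,-20],"twist": 0,"jaw": 0},{"delta_pos": [0,0,-20],"twist": 0,"jaw": 0},{"delta_pos": [0,0,-10],"twist": 0,"jaw": 0},{"delta_pos": [0,0,-10],"twist": 0,"jaw": 0},{"delta_pos": [0,0,0],"twist": 0,"jaw": 0},{"delta_pos": [0,0,0],"twist": 0,"jaw": 0}]'

```text
clock: 51.95
tool_pos: [0.447, -0.0016, 0.0185]
tcp_rot: [0.038, 0.999, 0.0, -0.0]
wrist_force: [-0.7, 0.8, -0.1]
finger_gap: 0.006
```

Emit:
jog_arm --motion '[{"delta_pos": [2,0,0],"twist": 0,"jaw": 0},{"delta_pos": [2,0,0],"twist": 0,"jaw": 0},{"delta_pos": [2,0,0],"twist": 0,"jaw": 0},{"delta_pos": [0,0,0],"twist": 0,"jaw": 0},{"delta_pos": [0,0,0],"twist": 0,"jaw": 0}]'

```text
clock: 52.37
tool_pos: [0.4531, -0.0031, 0.0192]
tcp_rot: [0.039, 0.999, 0.0, 0.001]
wrist_force: [-0.5, 0.2, -0.8]
finger_gap: 0.005
```

Emit:
jog_arm --motion '[{"delta_pos": [2,0,0],"twist": 0,"jaw": 0},{"delta_pos": [0,0,0],"twist": 0,"jaw": 0},{"delta_pos": [0,0,0],"twist": 0,"jaw": 0}]'

```text
clock: 52.62
tool_pos: [0.4547, -0.0031, 0.0189]
tcp_rot: [0.039, 0.999, -0.0, 0.0]
wrist_force: [-0.3, 0.5, -0.5]
finger_gap: 0.007
```

Emit:
jog_arm --motion '[{"delta_pos": [2,0,0],"twist": 0,"jaw": 0},{"delta_pos": [0,0,0],"twist": 0,"jaw": 0},{"delta_pos": [0,0,0],"twist": 0,"jaw": 0}]'

```text
clock: 52.87
tool_pos: [0.4554, -0.0031, 0.0187]
tcp_rot: [0.039, 0.999, -0.0, -0.001]
wrist_force: [-2.0, -0.6, 1.2]
finger_gap: 0.005
```

Emit:
jog_arm --motion '[{"delta_pos": [2,0,0],"twist": 0,"jaw": 0},{"delta_pos": [0,0,0],"twist": 0,"jaw": 0},{"delta_pos": [0,0,0],"twist": 0,"jaw": 0}]'

```text
clock: 53.12
tool_pos: [0.4571, -0.0032, 0.0186]
tcp_rot: [0.039, 0.999, -0.0, -0.002]
wrist_force: [-4.2, -0.5, 2.4]
finger_gap: 0.003
```

```bash
python3 -c "
from h import *
st()"
```

```text
t 53.12 tcp [ 0.4571 -0.0032  0.0186] jig [-53.9 -42. ] yaw 1.493 F [-4.2 -0.5  2.4] gap 0.2 M [-0.08  1.01  0.01] j7 1.39
```

Emit:
jog_arm --motion '[{"delta_pos": [2,0,0],"twist": 0,"jaw": 0},{"delta_pos": [0,0,0],"twist": 0,"jaw": 0},{"delta_pos": [0,0,0],"twist": 0,"jaw": 0}]'

```text
clock: 53.37
tool_pos: [0.4571, -0.0032, 0.0185]
tcp_rot: [0.039, 0.999, -0.0, -0.004]
wrist_force: [-7.0, 1.1, 5.1]
finger_gap: 0.006
```

Emit:
jog_arm --motion '[{"delta_pos": [2,0,0],"twist": 0,"jaw": 0},{"delta_pos": [0,0,0],"twist": 0,"jaw": 0},{"delta_pos": [0,0,0],"twist": 0,"jaw": 0}]'

```text
clock: 53.62
tool_pos: [0.4571, -0.0032, 0.0184]
tcp_rot: [0.039, 0.999, -0.001, -0.006]
wrist_force: [-9.1, 1.2, 7.2]
finger_gap: 0.005
```

```bash
python3 -c "
from h import *
st()"
```

```text
t 53.62 tcp [ 0.4571 -0.0032  0.0184] jig [-53.9 -41.9] yaw 1.493 F [-9.1  1.2  7.2] gap 0.5 M [ 0.05  2.08 -0.02] j7 1.39
```

Emit:
jog_arm --motion '[{"delta_pos": [-16,1,0],"twist": 0,"jaw": 0},{"delta_pos": [0,0,20],"twist": 0,"jaw": 0},{"delta_pos": [0,0,20],"twist": 0,"jaw": 0},{"delta_pos": [-2,-22,0],"twist": 0,"jaw": 0},{"delta_pos": [-2,-32,0],"twist": 0,"jaw": 0},{"delta_pos": [-2,-30,0],"twist": 0,"jaw": 0},{"delta_pos": [0,0,0],"twist": 0,"jaw": 0},{"delta_pos": [0,0,0],"twist": 0,"jaw": 0},{"delta_pos": [0,0,0],"twist": 0,"jaw": 0}]'

```text
clock: 54.37
tool_pos: [0.4423, -0.0857, 0.059]
tcp_rot: [0.039, 0.999, 0.0, 0.002]
wrist_force: [0.1, -0.6, -0.2]
finger_gap: 0.007
```

```bash
python3 -c "
from h import *
st()"
```

```text
t 54.37 tcp [ 0.4423 -0.0857  0.059 ] jig [ -62.3 -125.3] yaw 1.493 F [ 0.1 -0.6 -0.2] gap 0.7 M [ 0.01 -0.06  0.  ] j7 1.55
```

Emit:
jog_arm --motion '[{"delta_pos": [-3,0,-20],"twist": 0,"jaw": 0},{"delta_pos": [0,0,-10],"twist": 0,"jaw": 0},{"delta_pos": [0,0,-10],"twist": 0,"jaw": 0},{"delta_pos": [0,0,0],"twist": 0,"jaw": 0},{"delta_pos": [0,0,0],"twist": 0,"jaw": 0}]'

```text
clock: 54.78
tool_pos: [0.4382, -0.0845, 0.0186]
tcp_rot: [0.037, 0.999, 0.0, 0.0]
wrist_force: [-0.3, 0.2, -0.5]
finger_gap: 0.005
```

Emit:
jog_arm --motion '[{"delta_pos": [2,0,0],"twist": 0,"jaw": 0},{"delta_pos": [2,0,0],"twist": 0,"jaw": 0},{"delta_pos": [2,0,0],"twist": 0,"jaw": 0},{"delta_pos": [0,0,0],"twist": 0,"jaw": 0}]'

```text
clock: 55.12
tool_pos: [0.4449, -0.086, 0.0193]
tcp_rot: [0.039, 0.999, -0.0, 0.001]
wrist_force: [-0.4, 0.0, -0.6]
finger_gap: 0.005
```

Emit:
jog_arm --motion '[{"delta_pos": [2,0,0],"twist": 0,"jaw": 0},{"delta_pos": [2,0,0],"twist": 0,"jaw": 0},{"delta_pos": [0,0,0],"twist": 0,"jaw": 0},{"delta_pos": [0,0,0],"twist": 0,"jaw": 0}]'

```text
clock: 55.45
tool_pos: [0.4478, -0.0861, 0.0189]
tcp_rot: [0.039, 0.999, -0.0, 0.0]
wrist_force: [1.2, -0.8, -0.1]
finger_gap: 0.003
```

Emit:
jog_arm --motion '[{"delta_pos": [2,0,0],"twist": 0,"jaw": 0},{"delta_pos": [2,0,0],"twist": 0,"jaw": 0},{"delta_pos": [0,0,0],"twist": 0,"jaw": 0},{"delta_pos": [0,0,0],"twist": 0,"jaw": 0}]'

```text
clock: 55.78
tool_pos: [0.4506, -0.0861, 0.0186]
tcp_rot: [0.039, 0.999, -0.0, -0.001]
wrist_force: [-1.6, -0.1, 1.4]
finger_gap: 0.003
```

```bash
python3 -c "
from h import *
st()"
```

```text
t 55.78 tcp [ 0.4506 -0.0861  0.0186] jig [ -53.9 -125.1] yaw 1.493 F [-1.6 -0.1  1.4] gap 0.3 M [-0.05  0.55  0.  ] j7 1.53
```

Emit:
jog_arm --motion '[{"delta_pos": [2,0,0],"twist": 0,"jaw": 0},{"delta_pos": [2,0,0],"twist": 0,"jaw": 0},{"delta_pos": [0,0,0],"twist": 0,"jaw": 0}]'

```text
clock: 56.03
tool_pos: [0.4507, -0.086, 0.0184]
tcp_rot: [0.039, 0.999, -0.0, -0.005]
wrist_force: [-7.2, -0.0, 6.7]
finger_gap: 0.003
```

Emit:
jog_arm --motion '[{"delta_pos": [1,0,0],"twist": 0,"jaw": 0},{"delta_pos": [0,0,0],"twist": 0,"jaw": 0},{"delta_pos": [0,0,0],"twist": 0,"jaw": 0}]'

```text
clock: 56.28
tool_pos: [0.4507, -0.0861, 0.0184]
tcp_rot: [0.039, 0.999, -0.0, -0.006]
wrist_force: [-8.7, -1.4, 7.3]
finger_gap: 0.005
```

```bash
python3 -c "
from h import *
st()"
```

```text
t 56.28 tcp [ 0.4507 -0.0861  0.0184] jig [ -53.9 -125.1] yaw 1.492 F [-8.7 -1.4  7.3] gap 0.5 M [-0.02  1.94  0.06] j7 1.53
```

Emit:
jog_arm --motion '[{"delta_pos": [-16,0,0],"twist": 0,"jaw": 0},{"delta_pos": [0,0,30],"twist": 0,"jaw": 0},{"delta_pos": [0,-20,40],"twist": 0,"jaw": 0},{"delta_pos": [0,-40,30],"twist": 0,"jaw": 0},{"delta_pos": [0,-40,0],"twist": 0,"jaw": 0},{"delta_pos": [0,-40,0],"twist": 0,"jaw": 0},{"delta_pos": [0,-40,0],"twist": 0,"jaw": 0},{"delta_pos": [0,0,0],"twist": 0,"jaw": 0}]'

```text
clock: 56.95
tool_pos: [0.4407, -0.2696, 0.1119]
tcp_rot: [0.046, 0.999, -0.005, 0.003]
wrist_force: [-0.9, -0.5, -1.2]
finger_gap: 0.004
```

```bash
python3 -c "
from h import *
st()
s=snap('top','t24');crop(s,'t24c',170,140,330,260,5)
s=snap('side','s24');crop(s,'s24c',190,140,350,260,5)"
python3 chk.py t24; sed -i "s/^run.*/run(sys.argv[1],np.array([.5135,.0315]))/" chk2.py; python3 chk2.py t24
```

```text
t 56.95 tcp [ 0.4407 -0.2696  0.1119] jig [ -49.7 -308.8] yaw 1.479 F [-0.9 -0.5 -1.2] gap 0.4 M [-0.08  0.07  0.03] j7 1.88
tab centre x -5.5 y -121.2 size 43.0 83.1 ang 0.5
tab centre x -6.0 y -37.1 size 46.1 85.5 ang 0.2
tab centre x -5.9 y 46.0 size 45.9 85.2 ang 0.5
tab centre x -6.1 y 127.4 size 45.9 85.6 ang 0.4
far fit [6.00000e-04 6.74524e+01] front fit [9.0000e-04 3.8004e+01]
[37.5 37.2 36.8 38.5 38.8 39.  38.5 38.5 38.8 39.  39.  38.  37.2 37.
 37.  37.  37.  36.5 36.8 37.5 38.5 38.2 39.  39.  38.8 38.5 38.5 37.8
 37.  37.5 37.8 37.5 37.2 37.2 37.  36.5 38.5 38.5 39.2 39.  39.2 39.2
 38.8 38.5 37.8 37.2 37.8 37.5 37.8 37.2 37.5 37.  37.2 39.  39.  38.5
 38.2 38.5 39.  39.5 38.5 37.2 37.2]
rail [3.00000e-04 7.03607e+01]
t24 front [1.80000e-03 3.60735e+01] railedge [3.00000e-04 6.89632e+01]
[35.2 35.  34.8 36.5 37.  37.  36.5 34.8 35.  35.5 34.8 36.8 36.8 37.5
 37.  35.5 35.2 35.2 35.5 36.5 37.  37.  37.2 36.2 35.8 35.5 35.5 35.8
 37.2 37.  36.8 36.5 35.2 35.8]
[69.  69.2 68.8 68.8 69.2 69.  69.  69.  68.8 68.5 69.  69.  68.8 68.8
 69.2 68.8 69.  69.  68.8 69.  69.  68.8 69.2 69.  69.  69.2 69.  68.8
 69.2 69.  69.  68.8 69.2 69. ]
```

View pics/t24c.png

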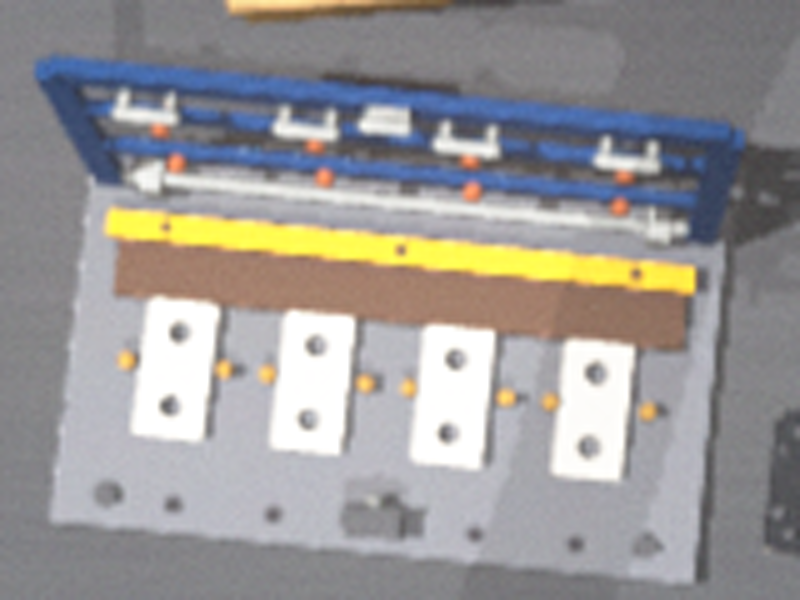

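View pics/s24c.png

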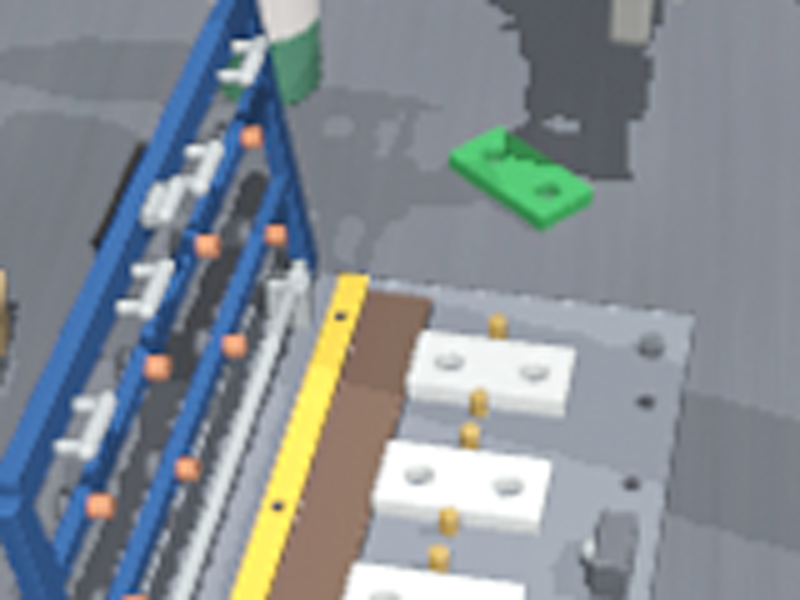

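```bash
python3 - <<'E'
from h import *
for n in('t24','s24'):
    s=load(n); C=cloud(s); hsv=cv2.cvtColor(s['img'],cv2.COLOR_RGB2HSV)
    m=(hsv[...,0]>100)&(hsv[...,0]<125)&(hsv[...,1]>120)&(s['range_z']>0)
    P=C[m]; J=np.array([toj(p) for p in P]); z=P[:,2]*1000
    k=(np.abs(J[:,1])<190)&(J[:,0]>60)&(J[:,0]<200)&(z>20)
    for a in range(30,230,20):
        q=k&(z>=a)&(z<a+20)
        if q.sum(): print(n,a,q.sum(),np.percentile(J[q,0],[5,50,95]).round(1),z[q].max().round(1))
E
```

```text
t24 70 1 [114. 114. 114.] 89.9
t24 90 206 [109.1 112.1 114.6] 104.5
t24 150 85 [117.3 120.6 123.4] 160.3
t24 170 7 [117.9 119.  120.6] 187.2
t24 190 138 [122.6 128.1 132.8] 210.0
t24 210 348 [123.7 127.8 131.7] 218.6
s24 30 55 [100.6 103.1 110.3] 49.7
s24 50 72 [102.3 105.3 112.8] 69.5
s24 70 91 [105.6 108.7 114.7] 89.9
s24 90 507 [109.1 112.1 117.5] 109.9
s24 110 94 [110.9 113.9 120.9] 129.8
s24 130 101 [114.3 117.6 123.5] 150.0
s24 150 452 [117.3 120.  125.4] 169.4
s24 170 79 [119.6 122.7 129.3] 189.4
s24 190 407 [123.1 124.5 131.2] 209.9
s24 210 492 [125.3 129.3 134.5] 215.8
```

Emit:
jog_arm --motion '[{"delta_pos": [5,25,25],"twist": 0,"jaw": 0},{"delta_pos": [5,30,25],"twist": 0,"jaw": 0},{"delta_pos": [5,32,25],"twist": 0,"jaw": 0},{"delta_pos": [5,32,25],"twist": 0,"jaw": 0},{"delta_pos": [5,32,25],"twist": 0,"jaw": 0},{"delta_pos": [5,32,25],"twist": 0,"jaw": 0},{"delta_pos": [5,32,15],"twist": 0,"jaw": 0},{"delta_pos": [5,32,0],"twist": 0,"jaw": 0},{"delta_pos": [5,30,0],"twist": 0,"jaw": 0},{"delta_pos": [0,0,0],"twist": 0,"jaw": 0},{"delta_pos": [0,0,0],"twist": 0,"jaw": 0}]'

```text
clock: 57.97
tool_pos: [0.4854, 0.023, 0.2761]
tcp_rot: [0.035, 0.999, 0.001, 0.0]
wrist_force: [0.7, -0.1, -0.1]
finger_gap: 0.005
```

```bash
python3 -c "
from h import *
st(); print(tow((162,0)))"
```

```text
t 57.97 tcp [0.4854 0.023  0.2761] jig [-27.7 -13.6] yaw 1.501 F [ 0.7 -0.1 -0.1] gap 0.4 M [-0.04  0.    0.  ] j7 1.33
[0.67552248 0.02207063]
```

Emit:
jog_arm --motion '[{"delta_pos": [20,0,0],"twist": 0,"jaw": 0},{"delta_pos": [30,0,0],"twist": 0,"jaw": 0},{"delta_pos": [30,0,0],"twist": 0,"jaw": 0},{"delta_pos": [30,0,0],"twist": 0,"jaw": 0},{"delta_pos": [30,0,0],"twist": 0,"jaw": 0},{"delta_pos": [30,0,0],"twist": 0,"jaw": 0},{"delta_pos": [20,0,0],"twist": 0,"jaw": 0},{"delta_pos": [0,0,0],"twist": 0,"jaw": 0},{"delta_pos": [0,0,0],"twist": 0,"jaw": 0}]'

```text
clock: 58.72
tool_pos: [0.6753, 0.0183, 0.2746]
tcp_rot: [0.039, 0.999, -0.0, -0.001]
wrist_force: [-0.5, 0.4, 0.0]
finger_gap: 0.008
```

```bash
python3 -c "
from h import *
st();s=snap('side','s25');crop(s,'s25c',130,60,330,210,4)"
```

```text
t 58.72 tcp [0.6753 0.0183 0.2746] jig [162.1  -3.8] yaw 1.492 F [-0.5  0.4  0. ] gap 0.8 M [ 0.    0.03 -0.  ] j7 1.35
```

View pics/s25c.png

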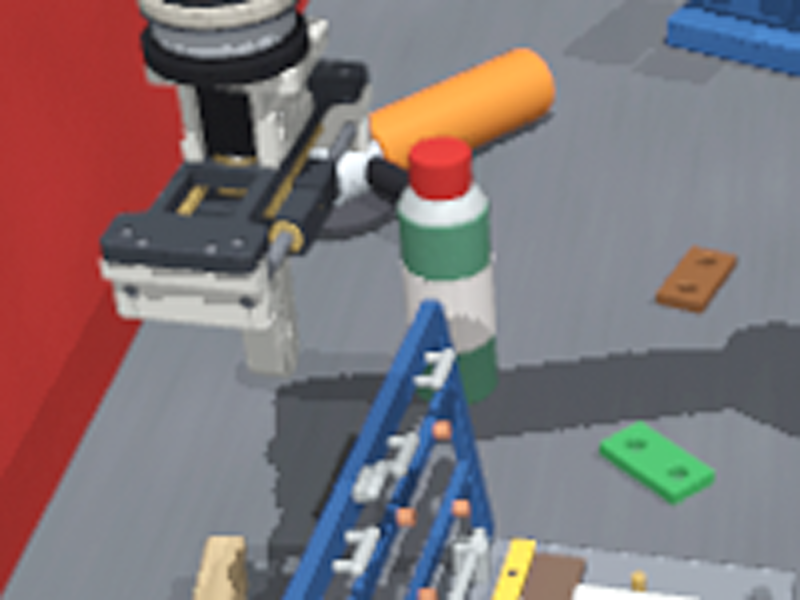

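Emit:
jog_arm --motion '[{"delta_pos": [0,3,-25],"twist": 0,"jaw": 0},{"delta_pos": [0,0,-30],"twist": 0,"jaw": 0},{"delta_pos": [0,0,-27],"twist": 0,"jaw": 0},{"delta_pos": [0,0,0],"twist": 0,"jaw": 0},{"delta_pos": [0,0,0],"twist": 0,"jaw": 0}]'

```text
clock: 59.18
tool_pos: [0.6739, 0.0216, 0.1938]
tcp_rot: [0.039, 0.999, -0.0, -0.002]
wrist_force: [0.9, -0.8, 0.1]
finger_gap: 0.008
```

Emit:
jog_arm --motion '[{"delta_pos": [-5,0,0],"twist": 0,"jaw": 0},{"delta_pos": [-5,0,0],"twist": 0,"jaw": 0},{"delta_pos": [0,0,0],"twist": 0,"jaw": 0}]'

```text
clock: 59.43
tool_pos: [0.6655, 0.0221, 0.1967]
tcp_rot: [0.039, 0.999, 0.0, 0.002]
wrist_force: [0.3, 0.3, -0.2]
finger_gap: 0.002
```

Emit:
jog_arm --motion '[{"delta_pos": [-5,0.4,0],"twist": 0,"jaw": 0},{"delta_pos": [-5,0.4,0],"twist": 0,"jaw": 0},{"delta_pos": [0,0,0],"twist": 0,"jaw": 0}]'

```text
clock: 59.68
tool_pos: [0.6574, 0.0226, 0.1964]
tcp_rot: [0.039, 0.999, 0.0, 0.003]
wrist_force: [3.7, -0.5, 3.2]
finger_gap: 0.006
```

```bash
python3 -c "
from h import *
st();s=snap('side','s26');crop(s,'s26c',130,60,330,210,4)"
```

```text
t 59.68 tcp [0.6574 0.0226 0.1964] jig [143.9  -0.9] yaw 1.493 F [ 3.7 -0.5  3.2] gap 0.5 M [-0.11 -0.73 -0.06] j7 1.33
```

View pics/s26c.png

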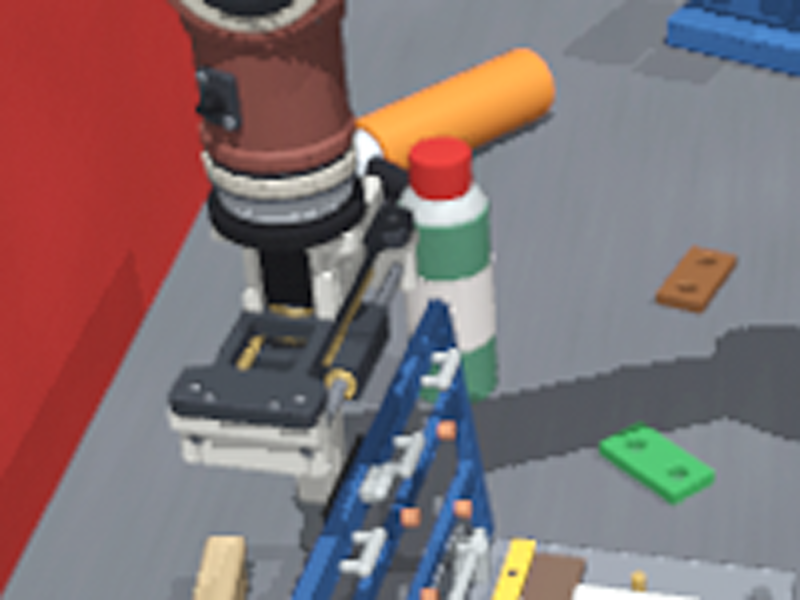

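```bash
python3 -c "
import numpy as np
th=np.array([1.70,1.6,1.5,1.4,1.3,1.2,1.1,1.0,.9,.8,.7,.6,.5,.4,.3,.2,.15,.1,.08])
rho=159; 
X=105-rho*np.cos(th)+9*np.sin(th)+8.7; Z=39+rho*np.sin(th)+9*np.cos(th)
d=np.diff(np.c_[X,Z],axis=0)
for t,a,x,z in zip(th[1:],d,X[1:],Z[1:]): print(t,(a[0]*.997).round(1),(-a[0]*.0767).round(1),a[1].round(1),'| X',x.round(1),'Z',z.round(1))
"
```

```text
1.6 -15.7 1.2 2.2 | X 127.3 Z 197.7
1.5 -15.9 1.2 0.6 | X 111.4 Z 198.2
1.4 -15.8 1.2 -1.0 | X 95.5 Z 197.2
1.3 -15.7 1.2 -2.6 | X 79.8 Z 194.6
1.2 -15.3 1.2 -4.2 | X 64.5 Z 190.5
1.1 -14.8 1.1 -5.7 | X 49.6 Z 184.8
1.0 -14.2 1.1 -7.1 | X 35.4 Z 177.7
0.9 -13.4 1.0 -8.5 | X 21.9 Z 169.1
0.8 -12.5 1.0 -9.8 | X 9.4 Z 159.3
0.7 -11.5 0.9 -11.0 | X -2.1 Z 148.3
0.6 -10.3 0.8 -12.1 | X -12.4 Z 136.2
0.5 -9.0 0.7 -13.1 | X -21.5 Z 123.1
0.4 -7.7 0.6 -13.9 | X -29.2 Z 109.2
0.3 -6.3 0.5 -14.6 | X -35.5 Z 94.6
0.2 -4.8 0.4 -15.2 | X -40.3 Z 79.4
0.15 -1.8 0.1 -7.7 | X -42.2 Z 71.7
0.1 -1.4 0.1 -7.8 | X -43.6 Z 63.8
0.08 -0.5 0.0 -3.2 | X -44.1 Z 60.7
```

Emit:
jog_arm --motion '[{"delta_pos": [-8,0.6,1.2],"twist": 0,"jaw": 0},{"delta_pos": [-8,0.6,1],"twist": 0,"jaw": 0},{"delta_pos": [-8,0.6,0.3],"twist": 0,"jaw": 0},{"delta_pos": [-8,0.6,0.3],"twist": 0,"jaw": 0},{"delta_pos": [-8,0.6,-0.5],"twist": 0,"jaw": 0},{"delta_pos": [-8,0.6,-0.5],"twist": 0,"jaw": 0},{"delta_pos": [-8,0.6,-1.3],"twist": 0,"jaw": 0},{"delta_pos": [-8,0.6,-1.3],"twist": 0,"jaw": 0},{"delta_pos": [0,0,0],"twist": 0,"jaw": 0}]'

```text
clock: 60.48
tool_pos: [0.588, 0.0279, 0.1922]
tcp_rot: [0.038, 0.999, -0.0, -0.003]
wrist_force: [0.6, 0.5, 0.9]
finger_gap: 0.005
```

```bash
python3 -c "
from h import *
st();s=snap('side','s27');crop(s,'s27c',130,60,330,260,3)"
```

```text
t 60.48 tcp [0.588  0.0279 0.1922] jig [74.2 -0.9] yaw 1.494 F [0.6 0.5 0.9] gap 0.4 M [ 0.04 -0.07 -0.02] j7 1.3
```

View pics/s27c.png

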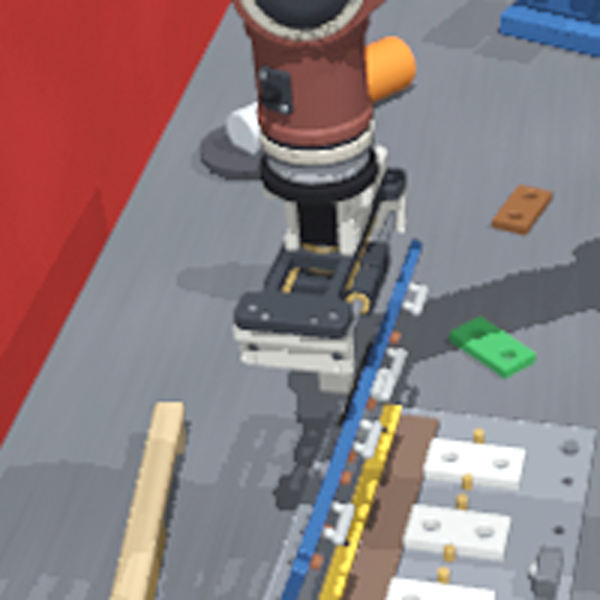

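Emit:
jog_arm --motion '[{"delta_pos": [-8,0.6,-2],"twist": 0,"jaw": 0},{"delta_pos": [-8,0.6,-2.5],"twist": 0,"jaw": 0},{"delta_pos": [-7,0.6,-2.7],"twist": 0,"jaw": 0},{"delta_pos": [-7,0.6,-3],"twist": 0,"jaw": 0},{"delta_pos": [-7,0.6,-3.5],"twist": 0,"jaw": 0},{"delta_pos": [-7,0.5,-4],"twist": 0,"jaw": 0},{"delta_pos": [-7,0.5,-4],"twist": 0,"jaw": 0},{"delta_pos": [-7,0.5,-4.5],"twist": 0,"jaw": 0},{"delta_pos": [-6,0.5,-5],"twist": 0,"jaw": 0},{"delta_pos": [-6,0.5,-5],"twist": 0,"jaw": 0},{"delta_pos": [0,0,0],"twist": 0,"jaw": 0}]'

```text
clock: 61.45
tool_pos: [0.5184, 0.0332, 0.1557]
tcp_rot: [0.039, 0.999, -0.0, -0.003]
wrist_force: [-0.3, 0.3, -0.3]
finger_gap: 0.005
```

```bash
python3 -c "
from h import *
st();s=snap('side','s28');crop(s,'s28c',130,60,330,260,3)"
```

```text
t 61.45 tcp [0.5184 0.0332 0.1557] jig [ 4.5 -1. ] yaw 1.494 F [-0.3  0.3 -0.3] gap 0.4 M [ 0.05  0.07 -0.02] j7 1.27
```

View pics/s28c.png

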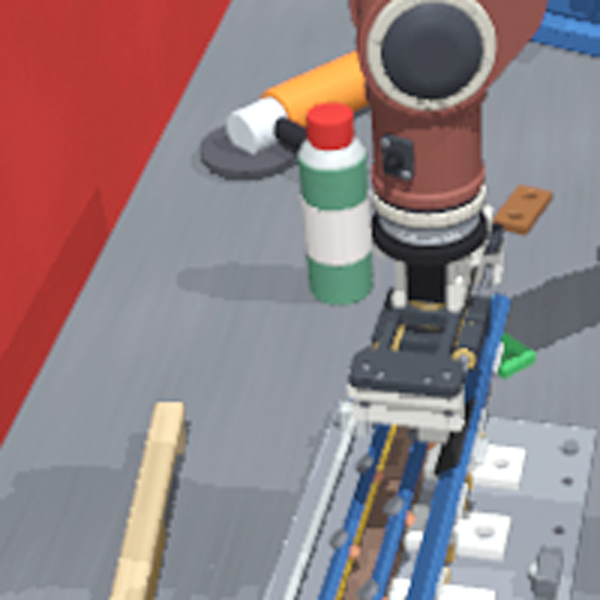

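Emit:
jog_arm --motion '[{"delta_pos": [-7,0.5,-5],"twist": 0,"jaw": 0},{"delta_pos": [-7,0.5,-5],"twist": 0,"jaw": 0},{"delta_pos": [-7,0.5,-6],"twist": 0,"jaw": 0},{"delta_pos": [-6,0.5,-7],"twist": 0,"jaw": 0},{"delta_pos": [-6,0.5,-7],"twist": 0,"jaw": 0},{"delta_pos": [-5,0.4,-7],"twist": 0,"jaw": 0},{"delta_pos": [-5,0.4,-7],"twist": 0,"jaw": 0},{"delta_pos": [0,0,0],"twist": 0,"jaw": 0}]'

```text
clock: 62.17
tool_pos: [0.4753, 0.0363, 0.1115]
tcp_rot: [0.039, 0.999, -0.0, -0.003]
wrist_force: [-0.2, -0.3, -0.4]
finger_gap: 0.002
```

```bash
python3 -c "
from h import *
st();s=snap('side','s29');crop(s,'s29c',130,110,330,310,3)"
```

```text
t 62.17 tcp [0.4753 0.0363 0.1115] jig [-38.7  -1.2] yaw 1.494 F [-0.2 -0.3 -0.4] gap 0.2 M [ 0.01  0.   -0.  ] j7 1.23
```

View pics/s29c.png

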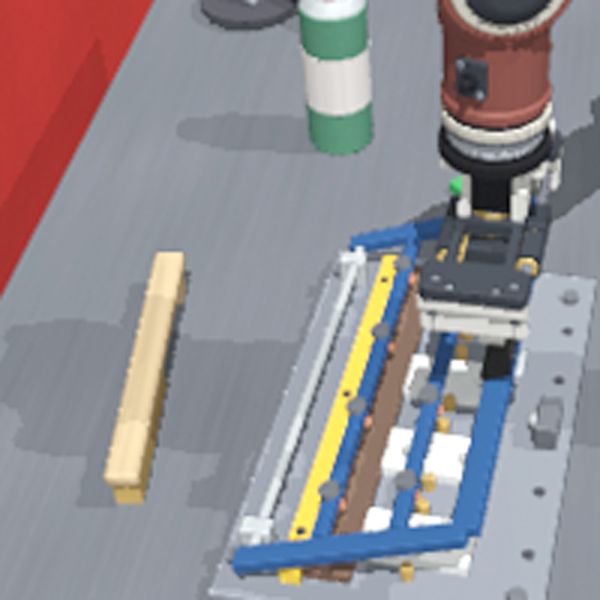

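Emit:
jog_arm --motion '[{"delta_pos": [-4,0.3,10],"twist": 0,"jaw": 0},{"delta_pos": [-10,0.8,4],"twist": 0,"jaw": 0},{"delta_pos": [-4,0.3,-4],"twist": 0,"jaw": 0},{"delta_pos": [0,0,-8],"twist": 0,"jaw": 0},{"delta_pos": [0,0,-8],"twist": 0,"jaw": 0},{"delta_pos": [-1,0,-8],"twist": 0,"jaw": 0},{"delta_pos": [-1,0,-8],"twist": 0,"jaw": 0},{"delta_pos": [-1,0,-8],"twist": 0,"jaw": 0},{"delta_pos": [0,0,-8],"twist": 0,"jaw": 0},{"delta_pos": [0,0,0],"twist": 0,"jaw": 0}]'

```text
clock: 63.05
tool_pos: [0.4567, 0.0377, 0.0733]
tcp_rot: [0.039, 0.999, -0.0, -0.002]
wrist_force: [-0.1, 0.8, 0.2]
finger_gap: 0.009
```

```bash
python3 -c "
from h import *
st();s=snap('side','s30');crop(s,'s30c',130,110,330,310,3)"
```

```text
t 63.05 tcp [0.4567 0.0377 0.0733] jig [-57.4  -1.2] yaw 1.493 F [-0.1  0.8  0.2] gap 0.9 M [ 0.01  0.04 -0.01] j7 1.19
```

View pics/s30c.png

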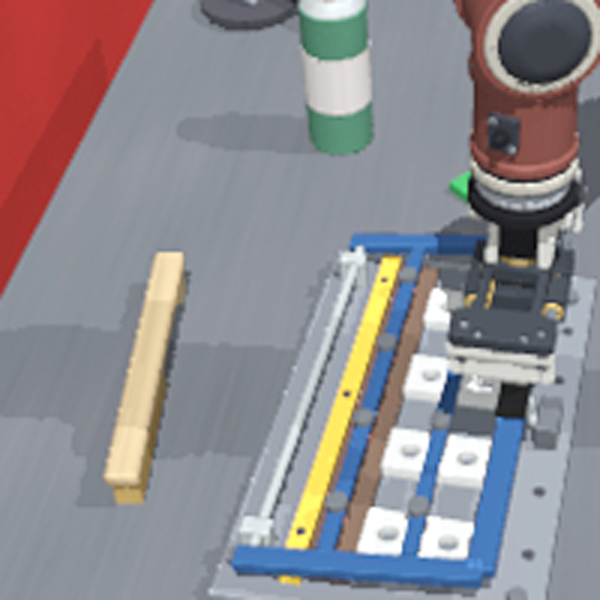

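Emit:
jog_arm --motion '[{"delta_pos": [-1,0,-5],"twist": 0,"jaw": 0},{"delta_pos": [-1,0,-5],"twist": 0,"jaw": 0},{"delta_pos": [0,0,-4],"twist": 0,"jaw": 0},{"delta_pos": [0,0,-3],"twist": 0,"jaw": 0},{"delta_pos": [0,0,0],"twist": 0,"jaw": 0}]'

```text
clock: 63.52
tool_pos: [0.4554, 0.0378, 0.0583]
tcp_rot: [0.039, 0.999, -0.0, -0.0]
wrist_force: [-0.8, 0.1, 1.8]
finger_gap: 0.006
```

Emit:
jog_arm --motion '[{"delta_pos": [0,0,-3],"twist": 0,"jaw": 0},{"delta_pos": [0,0,-3],"twist": 0,"jaw": 0},{"delta_pos": [0,0,0],"twist": 0,"jaw": 0}]'

```text
clock: 63.77
tool_pos: [0.4552, 0.0378, 0.0519]
tcp_rot: [0.039, 0.999, -0.0, -0.0]
wrist_force: [0.0, -0.2, -0.4]
finger_gap: 0.006
```

Emit:
jog_arm --motion '[{"delta_pos": [0,0,-2],"twist": 0,"jaw": 0},{"delta_pos": [0,0,-2],"twist": 0,"jaw": 0},{"delta_pos": [0,0,0],"twist": 0,"jaw": 0}]'

```text
clock: 64.02
tool_pos: [0.4558, 0.0378, 0.0483]
tcp_rot: [0.039, 0.999, -0.0, 0.0]
wrist_force: [-1.1, 0.1, 4.5]
finger_gap: 0.003
```

```bash
python3 -c "
from h import *
st()"
```

```text
t 64.02 tcp [0.4558 0.0378 0.0483] jig [-58.2  -1.2] yaw 1.493 F [-1.1  0.1  4.5] gap 0.3 M [-0.02  0.17  0.01] j7 1.18
```

Emit:
jog_arm --motion '[{"delta_pos": [0,0,-2],"twist": 0,"jaw": 0},{"delta_pos": [0,0,-1],"twist": 0,"jaw": 0},{"delta_pos": [0,0,0],"twist": 0,"jaw": 0}]'

```text
clock: 64.27
tool_pos: [0.4559, 0.0378, 0.048]
tcp_rot: [0.039, 0.999, -0.0, 0.001]
wrist_force: [-6.6, -0.9, 30.6]
finger_gap: 0.002
```

```bash
python3 -c "
from h import *
st()"
```

```text
t 64.27 tcp [0.4559 0.0378 0.048 ] jig [-58.2  -1.2] yaw 1.493 F [-6.6 -0.9 30.6] gap 0.2 M [-0.12  1.43 -0.05] j7 1.18
```

Emit:
jog_arm --motion '[{"delta_pos": [0,0,10],"twist": 0,"jaw": 0},{"delta_pos": [0,0,30],"twist": 0,"jaw": 0},{"delta_pos": [0,-10,40],"twist": 0,"jaw": 0},{"delta_pos": [0,-35,20],"twist": 0,"jaw": 0},{"delta_pos": [0,-40,0],"twist": 0,"jaw": 0},{"delta_pos": [0,-40,0],"twist": 0,"jaw": 0},{"delta_pos": [0,-40,0],"twist": 0,"jaw": 0},{"delta_pos": [0,-40,0],"twist": 0,"jaw": 0},{"delta_pos": [0,-40,0],"twist": 0,"jaw": 0},{"delta_pos": [0,-40,0],"twist": 0,"jaw": 0},{"delta_pos": [0,0,0],"twist": 0,"jaw": 0},{"delta_pos": [0,0,0],"twist": 0,"jaw": 0}]'

```text
clock: 65.27
tool_pos: [0.4546, -0.2505, 0.1444]
tcp_rot: [0.042, 0.999, -0.0, -0.0]
wrist_force: [-0.4, 0.9, -1.3]
finger_gap: 0.008
```

```bash
python3 - <<'E'
from h import *
st();s=snap('side','s31');crop(s,'s31c',180,170,380,320,4)
t=snap('top','t31');crop(t,'t31c',170,140,330,260,5)
for n,s in(('s',s),('t',t)):
    C=cloud(s); hsv=cv2.cvtColor(s['img'],cv2.COLOR_RGB2HSV)
    m=(hsv[...,0]>100)&(hsv[...,0]<125)&(hsv[...,1]>120)&(s['range_z']>0)
    P=C[m]; J=np.array([toj(p) for p in P]); z=P[:,2]*1000
    for a in(-65,-15,45,95):
        k=(np.abs(J[:,1])<190)&(np.abs(J[:,0]-a)<12)&(z>20)&(z<120)
        print(n,a,k.sum(),np.median(z[k]).round(1))
E
```

```text
t 65.27 tcp [ 0.4546 -0.2505  0.1444] jig [ -37.4 -288.7] yaw 1.486 F [-0.4  0.9 -1.3] gap 0.7 M [0.11 0.01 0.02] j7 1.81
s -65 621 43.8
s -15 466 43.1
s 45 492 43.1
s 95 147 43.3
t -65 493 43.3
t -15 294 42.5
t 45 297 42.4
t 95 82 43.0
```

View pics/s31c.png

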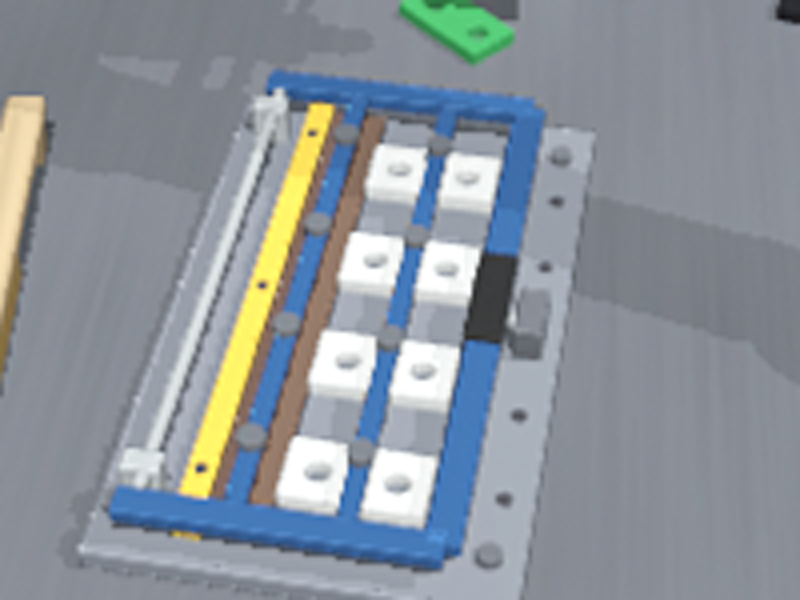

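View pics/t31.png

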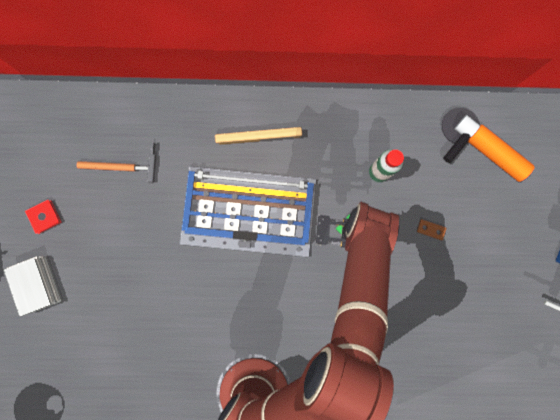

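View pics/t31c.png

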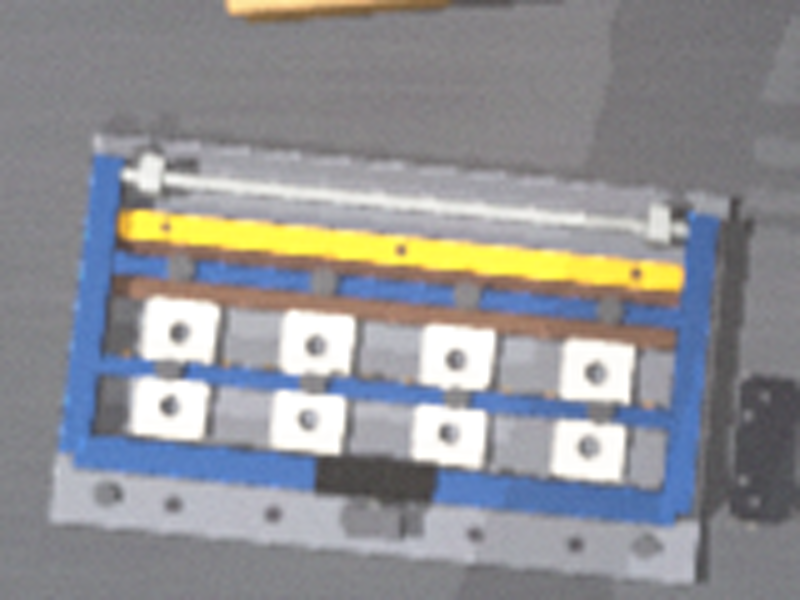

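```bash
python3 -c "
from plant import robot
print(robot.close_job())"
```

```text
the job is handed in; nothing more can be done
None
```

The jig is loaded and the leaf is shut, handed in at about 65 s on the robot's clock. The hand-in reported no verdict.

**What I did:** I pushed the bar back against the yellow rail and laid all four white tabs, one in each pair of pins. The first pass left the bar's −y end about 3 mm short, which came to light after the tabs were in. I pushed that end and the middle of the bar home, then pushed every tab up against it again. Last, I swung the leaf over and pressed the thumb pad down.

**Last checks:**
- **Bar:** touches at both ends and the middle stopped within about 0.2 mm of one straight line. In the top picture the bar was parallel to the rail to about 0.0015 rad (about 0.5 mm over its length).
- **Tabs:** all four stopped at the same depth within 0.3 mm, 80 to 80.4 mm in front of the bar's front edge, which matches the 80 mm tab length. In the top picture they lie square to within 0.5° between their own pins. The +y tab sits close to one of its pins.
- **Leaf:** the pad stopped at 48 mm and held under 30 N. After the arm left, both cameras showed the leaf level at 42 to 44 mm; 44 mm is fully shut.
- **Other things on the bench:** the hammer, brush, can and brown look-alike looked unmoved. The arm hid the green and black look-alikes in the last pictures, but I never gripped or pushed them.

**What disagreed:**
- The two cameras placed the jig about 2.5 mm apart in y, so I went by what the arm touched.
- The grip slipped 1 to 2 mm while seating the tab in the second pair of pins, and the later push put that right.

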